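# Lay out the tea things from the rack

### The arm

A 6-joint arm with a two-finger parallel gripper is mounted at the origin on a cart in front of the work surface, level with it; the furniture and walls round the work are solid. World frame = base frame: x ahead of the robot, y to its left, z up, the work surface at z = 0. Lengths are in mm, angles in rad, forces in N, time in s.
With the tool pointing down it reaches from about 350 to 875 mm from the base axis. Payload 4.2 kg.
Tool frame: the origin (TCP) lies between the finger pads; the fingertips stand 14 mm ahead of it and the grasp point (between the pads) lies 5 mm behind it; x points along the fingers, z is the direction in which the jaws open and shut, and the axes are right-handed (so a half turn about x gives the same grasp; the last joint's range is limited). The gripper opens to 87 mm and grips with 3 to 60 N. Pads are 19 mm wide; open, the fingers measure 117 mm over their backs; the gripper's body (75 mm by 190 mm) begins 51 mm behind the grasp point.
Start: joints at [-1.057, 0.385, 0.008, 0, -1.194, -0.259], TCP at [157.549, -604.795, 236.55] pointing down, gripper open.
Joint ranges: [-3.14, 3.14], [-1.21, 2.06], [-1.07, 1.41], [-3.16, 2.05], [-2.99, -0.16], [-3.1, 3.1]. Speed limits (rad/s): [2.79, 2.79, 3.14, 3.14, 3.14, 3.14].

### API

Orientations are given as a 3x3 rotation matrix whose columns are the frame's x, y, z axes.
In Python, from station import env gives the robot as it stands.
- The arm moves only by the tool step_arm, never from a script. Its argument "targets" is a list of rows, each a list of 7 numbers: the shift along the tool's x, y, z in m, then the turn, a rotation vector about the tool's x, y, z in units of 5 degrees (1.0 is 5 degrees), then the finger opening in m, from 0 to 0.087. In form: [[tx, ty, tz, wx, wy, wz, gripper], ...]. A call has 1 to 20 rows; each row shifts and turns the pose as measured when the row begins, along the tool's axes as they then stand; what a row does not reach is not made up. A row lasts 1/12 s, in which the tool goes at most 41.7 mm and 7.16 degrees, less where a joint would pass 70% of its speed; a pose out of reach is approached as far as the arm can. A call with a gripper value outside its range is refused whole. The fingers move at their own pace and stop on an object; "newtons" is the grip in N (left out, the last holds). Time passes only in rows, so rows that do not move let the fingers close. It gives the time, the measured TCP pose, the force and the opening at its end, in the units of the state.
- env.read_state(): the state, without advancing time (a new reading comes with each control period).
- env.get_image(name): name is "scene" or "side" or "wrist"; returns a dict with "pixels" (480x640x3 uint8, blue, green, red), "K" (3x3 intrinsics, pixels), "k1" (the pictures are not rectified: a ray, as slopes to the right and down, at radius r is drawn at 1 + k1 r^2 times it, then the intrinsics apply), "cam_to_world" (4x4, takes a point from camera to world coordinates); the wrist camera has in their place "tool_from_camera" (4x4, takes a point from camera to tool coordinates, whose origin is the TCP and whose axes are the tool frame's). Camera axes: x right, y down, z forward; pixel columns grow to the right and rows downward; lengths in mm; the calibration is good to about 2 mm. A picture is of the moment at which its call begins: read the wrist's pose just before it. There is no depth.
- env.job_done(): hands the job in, once; it reports no verdict.
The state is a dict: "clock": time; "joint_pos": joint angles; "qd": joint speeds; "joint_torque": joint torques, N m; "eef_pos": TCP position; "orientation": TCP orientation; "wrist_force": force on the tool from outside, world axes, zero at the start; "ft_torque": the same for the moment, N m; "width": finger opening in mm.
Only numpy, scipy, OpenCV 4.12 (cv2) and the standard library are available. Lean on these libraries where they do the work, as an engineer would, in place of code of your own. Each camera call takes 0.05 s, during which the arm holds its last target.

### The job

Lay the place for tea: take the stick tea infuser off its barbed hook (raise it, tilt it and back its ring over the barb, without forcing the hook) and stand it, head down, in the mug. Also lift the glass sugar shaker over the rail of the rack's ledge and stand it upright on the empty slate coaster. Put both down gently, and leave the strainer on its hook, the spice jar on the ledge and the mug on its coaster.

Things in the scene. Friction and masses are not known exactly. Their poses are not given: they have to be found in the camera images.
- tea_rack: Fixed light-wood tea rack, 455 wide, 124 deep, 312 mm high. Origin on the counter; x points into the rack away from the robot, y along it to the left, z up. Left half (y 0 to +212 mm): foot and drip dish up to 28 mm high, upright hook board with its front face at x = +45 mm and two barbed hooks standing out of it. Right half (y 0 to -240 mm): tea chest under a ledge.
- hook_left (a point): Elbow of the left hook, 262 mm up (rack's axes). Steel, in the plane y = 0 of this point; centre lines in mm from here (x, z): 6 mm shank from the board (+42, +5) sloping down to the elbow (0, 0), 6 mm upturned tip from there to (-10, +24), then a 4 mm barb bent back from the tip to (-2, +18). Carries the infuser or the strainer.
- hook_right (a point): Elbow of the right hook, the same in shape, 105 mm to the right of the left one; carries the other of the two.
- ledge_mid (a point): Centre of the top of the rack's ledge, 112 mm up; ledge 124 deep, 244 mm wide, open above. A 6 mm steel retaining rail runs along its front edge, 55 mm in front of this point, its top 31 mm above the ledge; a wooden lip along the back, from 48 mm behind this point, rises 29 mm.
- infuser_mid (a point): Plain steel stick tea infuser, 200 mm long, 50 to 100 g; axes: z up the stick to the ring, x normal to the ring. Point in the middle of the handle, 95 mm above the foot. Handle 12 mm wide (y), 6 mm thick (x), from 53 to 173 mm above the foot. Hangs upright from one hook at the start, its axes parallel to the rack's.
- infuser_foot (a point): Centre of the foot of the infuser (lowest face of its perforated head, which is 35 mm across and 54 mm long); same axes.
- infuser_ring (a point): Centre of the infuser's hanging ring, 185 mm above the foot: 5 mm wire, 20 mm clear inside, in the y-z plane. At the start its top bar lies in the elbow. The hook is taller than the ring's opening: it comes off only tilted about y by over 20 degrees, foot to the robot and ring to the board (at 40 to 45 degrees about 4 mm of play), going up along the tip and past the barb.
- strainer_mid (a point): Small steel tea strainer, 150 mm long with a round 58 mm bowl and the same 20 mm hanging ring, hanging from the other hook; the point is half-way along it. Stays there.
- shaker_mid (a point): Glass sugar shaker with a domed metal cap, 44 mm across (cap 34 mm) and 90 mm high, 80 to 150 g, standing upright on the rack's ledge behind the rail. Point on its axis, half-way up (45 mm); z up its axis.
- spice_jar_mid (a point): Glass spice jar with a dark cap, 41 mm across, 105 mm high, standing on the ledge beside the shaker, 100 mm between axes (either may be the left one). Point half-way up (52.5 mm). Stays there.
- mug_mouth (a point): Centre of the mouth of the white mug with grey-green dots (77 mm across outside, at least 60 mm clear inside at the mouth, 93 mm high, inside floor 7 mm above its underside, so 86 mm deep). z up; the handle is on the mug's -y side. The mug is loose and stands on a slate coaster.
- mug_base (a point): Centre of the underside of the round body of the mug, 93 mm under mug_mouth.
- mug_coaster: Square dark slate coaster, 96 x 96 x 9 mm, loose, under the mug. Origin at the centre of its underside.
- empty_coaster: Another slate coaster of the same size, loose, with nothing on it, on the other side of the place. Origin at the centre of its underside, top at +9 mm, x and y along its sides.
Things that resemble listed ones, but are neither listed nor needed, are in the scene too. What is shaped like the part that bears mug_mouth but yellow is not meant.

How it is judged (in metres and radians):
At the end, for the whole second after the job is handed in: Infuser at rest in the mug, foot within 30 mm of its axis and 30 mm of its underside, leaning under 0.6 rad; mug upright on its coaster, within 30 mm; shaker at rest, upright within 0.1 rad, within 30 mm of the empty coaster's centre; strainer within 40 mm and spice jar within 30 mm of their starts (z of infuser_foot in the frame of mug_base between 0 and 0.03 m and horizontal distance between infuser_foot and mug_base below 0.03 m and angle between infuser_mid's own z axis and vertical below 0.6 rad and linear speed of each of infuser, shaker below 0.02 m/s and angle between each of mug_mouth, shaker_mid's own z axis and vertical below 0.1 rad and horizontal distance between mug_base and mug_coaster below 0.03 m and z of mug_base in the frame of mug_coaster above 0.006 m and horizontal distance between shaker_mid and empty_coaster below 0.03 m and z of shaker_mid in the frame of empty_coaster between 0.048 and 0.06 m and distance of strainer_mid from where it was at the start of the episode below 0.04 m and distance of spice_jar_mid from where it was at the start of the episode below 0.03 m); the robot touches nothing.
It fails at once if the infuser presses on the rack or its hook with more than 25 N (hook forced) (contact force between infuser and tea_rack above 25 N).
It fails at once if the infuser falls free (faster than 1 m/s, out of the fingers) (linear speed of infuser above 1 m/s and contact force between infuser and the fingers below 0.1 N).
It fails at once if the shaker falls free (faster than 0.7 m/s, out of the fingers) (linear speed of shaker above 0.7 m/s and contact force between shaker and the fingers below 0.1 N).
It fails at once if the mug is tipped over by more than 0.5 rad (angle between mug_mouth's own z axis and vertical above 0.5 rad).
It fails at once if the strainer is knocked off its hook or the spice jar knocked over (distance of strainer_mid from where it was at the start of the episode above 0.08 m or angle between spice_jar_mid's own z axis and vertical above 0.5 rad).
It also fails if it takes over 72 s, if anything falls off the work surface, if the arm or the gripper's body presses on something with over 40 N, if the wrist force passes 120 N, or if a joint passes its speed limit or range.

## Working session

There is one attempt and no reset: what is moved stays moved. The work goes in short steps, Python scripts to look and compute and a tool call to move; the robot and the scene stay as the last step left them, time stands still between calls to the robot, and variables do not carry over. Pictures are saved under pics/ and viewed, and the job is handed in when it is done.

Besides the shell and the picture viewer there is one more tool, called after "Request:" by a JSON object that holds its "api" and its "payload", one argument or row to a line. step_arm: Moves the arm, as the interface text tells. Its arguments: {"type":"object","properties":{"targets":{"type":"array"},"newtons":{"type":"number"}},"required":["targets"]}

```bash
ls; mkdir -p pics; python3 - <<'E'
from station import env
import cv2,numpy as np
print(env.read_state())
for n in ("scene","side","wrist"):
    im=env.get_image(n); cv2.imwrite(f"pics/{n}0.png",im["pixels"])
    for k in im:
        if k!="pixels": print(n,k,np.round(im[k],4).tolist())
E
```

```text
pics
{'clock': 0.0, 'joint_pos': array([-1.05740496e+00,  3.85573611e-01,  6.65735614e-03, -5.13554908e-04,
       -1.19401500e+00, -2.58638380e-01]), 'qd': array([-3.80332848e-04,  7.83963647e-04,  1.60380539e-03, -1.27741890e-03,
       -8.31310581e-05, -1.39885769e-03]), 'joint_torque': array([ 6.57343990e-04, -3.90660954e+01,  1.87407303e+01,  4.21991542e+00,
        1.11182863e-02, -1.78996825e-04]), 'eef_pos': array([ 157.40987463, -604.26968677,  235.45946229]), 'orientation': array([[-6.32543653e-04, -9.67773276e-01, -2.51822332e-01],
       [ 2.09419226e-03, -2.51823112e-01,  9.67771013e-01],
       [-9.99997607e-01,  8.47930339e-05,  2.18599241e-03]]), 'wrist_force': array([0.61490628, 0.25591348, 0.59637728]), 'ft_torque': array([-0.04354719,  0.01901517, -0.01899451]), 'width': 86.9671848632631}
scene K [[509.7425, 0.0, 309.0648], [0.0, 509.7425, 243.5069], [0.0, 0.0, 1.0]]
scene k1 -0.1498
scene cam_to_world [[-0.6822, -0.5304, 0.5032, 10.3362], [-0.7311, 0.5071, -0.4565, 526.0069], [-0.0131, -0.6793, -0.7337, 943.3888], [0.0, 0.0, 0.0, 1.0]]
side K [[543.1076, 0.0, 322.6831], [0.0, 543.1076, 238.7144], [0.0, 0.0, 1.0]]
side k1 -0.0375
side cam_to_world [[0.9999, 0.0094, -0.0136, 525.5021], [0.0165, -0.5999, 0.7999, -909.2657], [-0.0006, -0.8001, -0.5999, 865.088], [0.0, 0.0, 0.0, 1.0]]
wrist K [[419.1594, 0.0, 320.3487], [0.0, 419.1594, 237.0336], [0.0, 0.0, 1.0]]
wrist k1 -0.0315
wrist tool_from_camera [[0.0014, -0.2728, 0.9621, -148.8169], [0.0012, -0.9621, -0.2728, 73.6942], [1.0, 0.0016, -0.001, -0.7778], [0.0, 0.0, 0.0, 1.0]]
```

View pics/scene0.png

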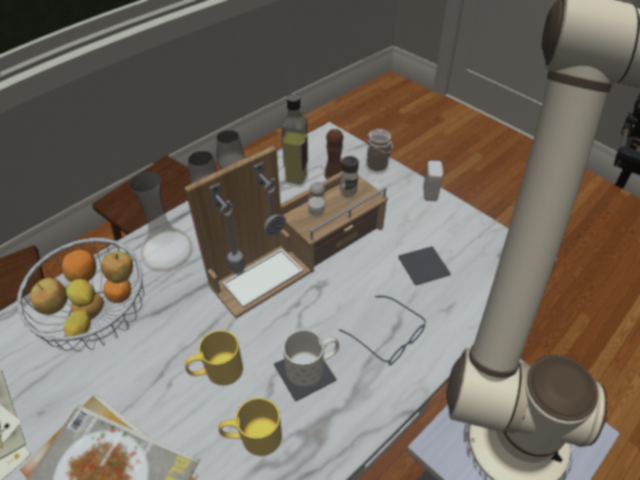

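View pics/side0.png

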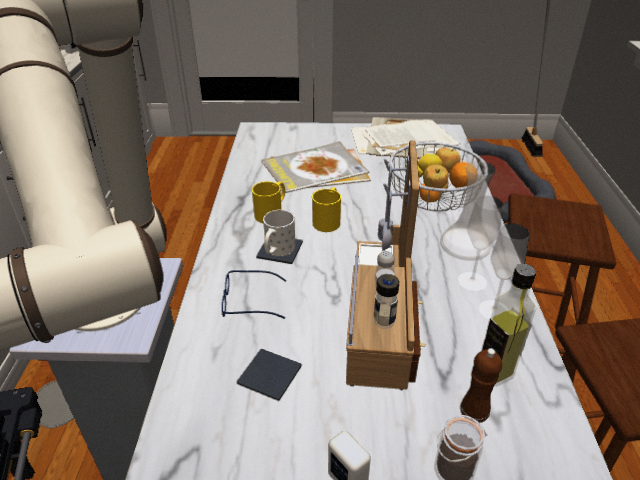

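View pics/wrist0.png

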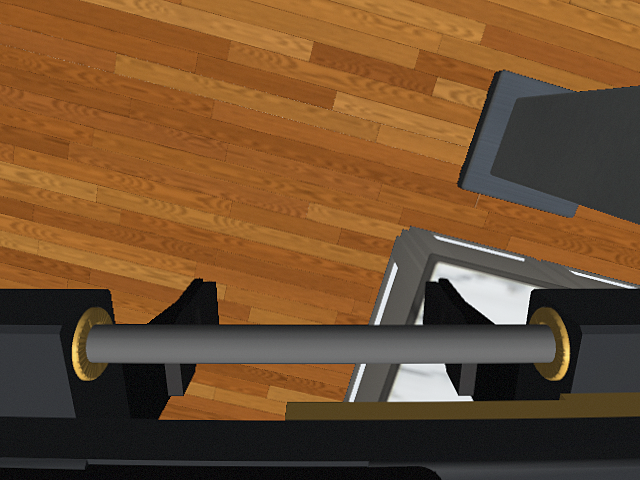

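The scene view shows the infuser on the left hook (head about (235,262)) and the strainer on the right one (bowl (275,225)). The shaker is at (316,198), the jar at (349,175), the mug at (305,358) and the empty coaster at (424,265). I'll enlarge the parts that matter.

```bash
cat > h.py <<'E'
import numpy as np, cv2
from station import env
class Cam:
    def __init__(s,im,M=None):
        s.K=np.array(im["K"]);s.k=float(im["k1"]);s.M=np.array(im["cam_to_world"]) if M is None else M
        s.px=im["pixels"]
    def ray(s,u,v):
        d=cv2.undistortPoints(np.array([[[u,v]]],float),s.K,np.array([s.k,0,0,0.]))[0,0]
        d=s.M[:3,:3]@np.array([d[0],d[1],1]);return s.M[:3,3],d/np.linalg.norm(d)
    def onz(s,u,v,z):
        o,d=s.ray(u,v);return o+d*(z-o[2])/d[2]
    def onx(s,u,v,x):
        o,d=s.ray(u,v);return o+d*(x-o[0])/d[0]
    def proj(s,P):
        P=np.atleast_2d(np.asarray(P,float));R=s.M[:3,:3];c=(P-s.M[:3,3])@R
        r=cv2.projectPoints(c.reshape(-1,1,3),np.zeros(3),np.zeros(3),s.K,np.array([s.k,0,0,0.]))[0]
        return r.reshape(-1,2)
def tri(*obs):
    A=np.zeros((3,3));b=np.zeros(3);R=[]
    for c,u,v in obs:
        o,d=c.ray(u,v);Pm=np.eye(3)-np.outer(d,d);A+=Pm;b+=Pm@o;R.append((o,Pm))
    p=np.linalg.solve(A,b);return p,[round(float(np.linalg.norm(Pm@(p-o))),1) for o,Pm in R]
def wrist():
    st=env.read_state();im=env.get_image("wrist")
    T=np.eye(4);T[:3,:3]=st["orientation"];T[:3,3]=st["eef_pos"]
    return Cam(im,T@np.array(im["tool_from_camera"])),st
def crop(px,x0,y0,x1,y1,name,f):
    c=cv2.resize(px[y0:y1,x0:x1],None,fx=f,fy=f,interpolation=cv2.INTER_CUBIC);cv2.imwrite("pics/"+name,c)
E
python3 - <<'E'
from h import *
s=cv2.imread("pics/scene0.png");d=cv2.imread("pics/side0.png")
crop(s,180,140,400,320,"s_rack.png",3.6)
crop(s,260,230,460,400,"s_mug.png",3.5)
crop(d,330,130,450,400,"d_rack.png",2.2)
crop(d,220,180,320,410,"d_mug.png",2.6)
E
```

```text
(no output)
```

View pics/s_rack.png

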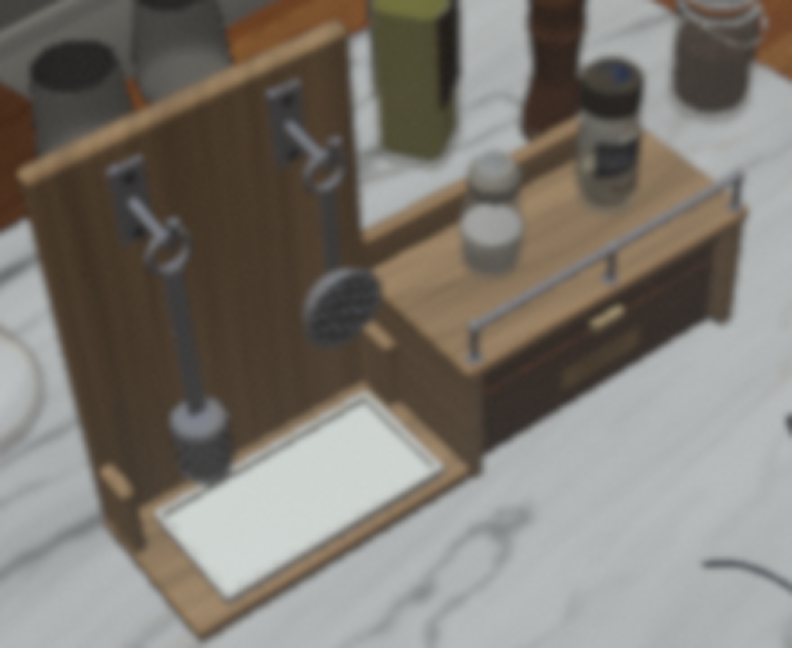

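View pics/d_rack.png

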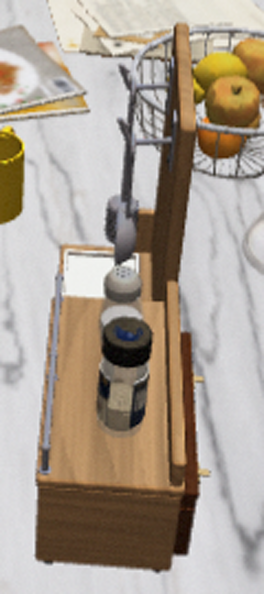

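View pics/s_mug.png

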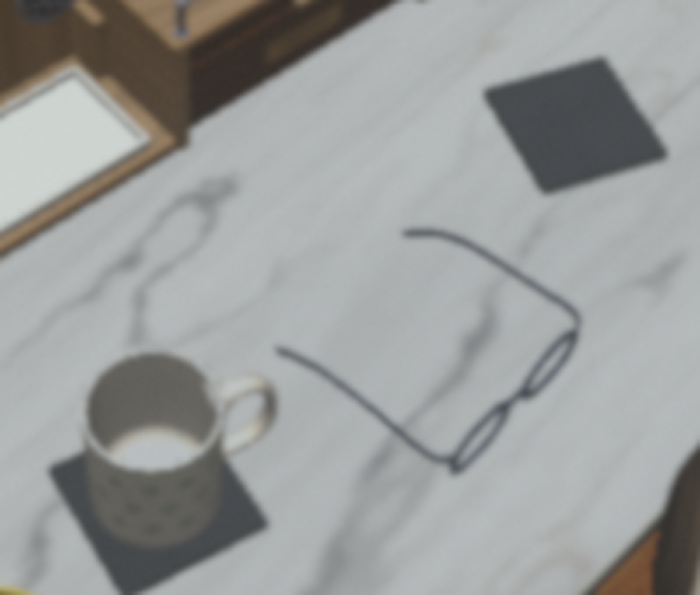

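View pics/d_mug.png

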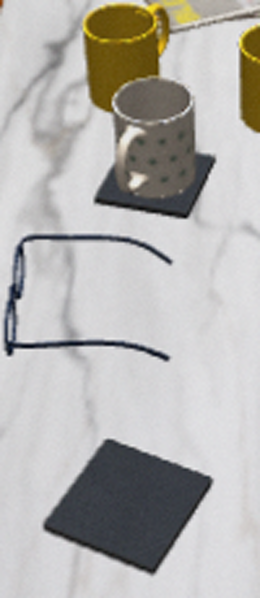

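```bash
cat > m1.py <<'E'
from h import *
S=Cam(env.get_image("scene"));D=Cam(env.get_image("side"))
def sc(x,y): return (S,x/3.6+180,y/3.6+140)
def dc(x,y): return (D,x/2.2+330,y/2.2+130)
def sm(x,y): return (S,x/3.5+260,y/3.5+230)
def dm(x,y): return (D,x/2.6+220,y/2.6+180)
E
python3 - <<'E'
from m1 import *
p=lambda n,r:print(n,np.round(r[0],1),r[1])
p("railL",tri(sc(475,327),dc(60,277)))
p("railR",tri(sc(739,177),dc(43,469)))
p("footFL z0",(S.onz(*sc(205,637)[1:],0),0)); p("chest FR z0",(S.onz(*sc(475,470)[1:],0),0))
p("railL z140",(S.onz(*sc(475,327)[1:],140),0));p("railR z140",(S.onz(*sc(739,177)[1:],140),0))
p("boardTopR",tri(sc(345,25),dc(187,120)))
p("boardTopL",tri(sc(22,175),dc(180,27)))
p("tipL?",tri(sc(172,222),dc(125,70)));p("tipR",tri(sc(327,142),dc(125,125)))
p("shaker top",tri(sc(495,157),dc(122,270)))
p("shaker base z112",(S.onz(*sc(490,268)[1:],112),0))
p("jar top",tri(sc(612,65),dc(128,328)))
for i,(a,b) in enumerate([((485,92),None),((602,57),None),((667,157),None),((547,194),None)]):
    print("coaster",np.round(S.onz(*sm(*a)[1:],9),1))
for a in [(110,440),(212,480),(153,567),(44,524)]:
    print("coasterD",np.round(D.onz(*dm(*a)[1:],9),1))
p("mugmouth",(S.onz(*sm(153,411)[1:],102),0)); p("mugmouthD",(D.onz(*dm(154,100)[1:],102),0))
for a in [(50,470),(268,524),(130,596)]: print("mc",np.round(S.onz(*sm(*a)[1:],9),1))
for a in [(95,197),(190,210),(215,157)]: print("mcD",np.round(D.onz(*dm(*a)[1:],9),1))
E
```

```text
railL [583.9  -3.6 141. ] [0.1, 0.1]
railR [ 567.  -236.9  128.6] [5.1, 5.1]
footFL z0 [605.1 209.2   0. ] 0
chest FR z0 [587.8  -5.4   0. ] 0
railL z140 [584.7  -4.3 140. ] 0
railR z140 [ 564.9 -226.2  140. ] 0
boardTopR [ 6.883e+02 -1.000e-01  3.156e+02] [1.8, 1.8]
boardTopL [710.1 203.5 307.5] [3.1, 3.1]
tipL? [650.2 153.5 282.9] [1.3, 1.3]
tipR [642.9  50.6 281.8] [2.1, 2.1]
shaker top [635.5 -71.  204.3] [1.2, 1.2]
shaker base z112 [637.1 -66.6 112. ] 0
jar top [ 632.  -171.1  223.5] [1.8, 1.8]
coaster [ 468.8 -184.5    9. ]
coaster [ 432.1 -270.7    9. ]
coaster [ 344.  -229.4    9. ]
coaster [ 381.2 -145.1    9. ]
coasterD [ 387.4 -151.     9. ]
coasterD [ 470.6 -190.2    9. ]
coasterD [ 431.4 -271.9    9. ]
coasterD [ 346.5 -234.7    9. ]
mugmouth [397.4 193.8 102. ] 0
mugmouthD [399.7 189.8 102. ] 0
mc [452.2 228.7   9. ]
mc [338.7 160.3   9. ]
mc [360.1 248.5   9. ]
mcD [340.4 157.9   9. ]
mcD [433.8 139.4   9. ]
mcD [453.9 224.1   9. ]
```

```bash
cat >> h.py <<'E'
from scipy.spatial.transform import Rotation as Rn
def rackR(a=-0.087):  # columns rack x,y,z
    return Rn.from_euler('z',a).as_matrix()
def plan(Pt,Rt,n,P=None,R=None,g=0.087,show=True,nrot=None):
    """n equal rows in straight line with rotation spread evenly; prints rows in tool axes"""
    st=env.read_state()
    P=np.array(st["eef_pos"] if P is None else P,float);R=np.array(st["orientation"] if R is None else R)
    Pt=np.array(Pt,float);dw=Rn.from_matrix(R.T@Rt).as_rotvec()
    dist=np.linalg.norm(Pt-P);ang=np.degrees(np.linalg.norm(dw))
    print("dist %.1f ang %.1f per row %.1f %.2f"%(dist,ang,dist/n,ang/n))
    for i in range(n):
        Ri=R@Rn.from_rotvec(dw*i/n).as_matrix()
        t=Ri.T@(Pt-P)/n/1000;w=np.degrees(dw)/5/n
        print("[%s]"%",".join("%.4g"%v for v in [*np.round(t,4),*np.round(w,2),g]),end=",")
    print()
def down(zang): # tool down, jaw axis z at azimuth (deg)
    a=np.radians(zang);z=np.array([np.cos(a),np.sin(a),0]);x=np.array([0,0,-1.]);return np.column_stack([x,np.cross(z,x),z])
def horiz(pitch,az=-0.087): # tool x along az pitched down (deg), camera above, z=-rack y
    p=np.radians(pitch);R=rackR(az);x=R@np.array([np.cos(p),0,-np.sin(p)]);z=R@np.array([0,-1.,0]);return np.column_stack([x,np.cross(z,x),z])
def stt():
    s=env.read_state();print("t",round(s["clock"],2),"P",np.round(s["eef_pos"],1),"w",round(s["width"],1),"F",np.round(s["wrist_force"],1),"q",np.round(s["joint_pos"],2));return s
E
python3 - <<'E'
from h import *
plan([560,-140,330],down(175),19)
E
```

```text
dist 621.8 ang 70.4 per row 32.7 3.71
[-0.0049,-0.0267,0.0183,-0.74,0,0,0.087],[-0.0049,-0.0278,0.0166,-0.74,0,0,0.087],[-0.0049,-0.0288,0.0147,-0.74,0,0,0.087],[-0.0049,-0.0297,0.0128,-0.74,0,0,0.087],[-0.0049,-0.0305,0.0109,-0.74,0,0,0.087],[-0.0049,-0.0311,0.0089,-0.74,0,0,0.087],[-0.0049,-0.0316,0.0069,-0.74,0,0,0.087],[-0.0049,-0.032,0.0048,-0.74,0,0,0.087],[-0.0049,-0.0322,0.0027,-0.74,0,0,0.087],[-0.0049,-0.0323,0.0007,-0.74,0,0,0.087],[-0.0049,-0.0323,-0.0014,-0.74,0,0,0.087],[-0.0049,-0.0322,-0.0035,-0.74,0,0,0.087],[-0.0049,-0.0319,-0.0056,-0.74,0,0,0.087],[-0.0049,-0.0314,-0.0076,-0.74,0,0,0.087],[-0.0049,-0.0309,-0.0097,-0.74,0,0,0.087],[-0.0049,-0.0302,-0.0116,-0.74,0,0,0.087],[-0.0049,-0.0294,-0.0136,-0.74,0,0,0.087],[-0.0049,-0.0284,-0.0154,-0.74,0,0,0.087],[-0.0049,-0.0274,-0.0172,-0.74,0,0,0.087],
```

Request:
{"api": "step_arm", "payload": {
  "targets": [
    [-0.005, -0.027, 0.018, -0.74, 0, 0, 0.087],
    [-0.005, -0.028, 0.017, -0.74, 0, 0, 0.087],
    [-0.005, -0.029, 0.015, -0.74, 0, 0, 0.087],
    [-0.005, -0.03, 0.013, -0.74, 0, 0, 0.087],
    [-0.005, -0.0305, 0.011, -0.74, 0, 0, 0.087],
    [-0.005, -0.031, 0.009, -0.74, 0, 0, 0.087],
    [-0.005, -0.0315, 0.007, -0.74, 0, 0, 0.087],
    [-0.005, -0.032, 0.005, -0.74, 0, 0, 0.087],
    [-0.005, -0.032, 0.003, -0.74, 0, 0, 0.087],
    [-0.005, -0.032, 0.001, -0.74, 0, 0, 0.087],
    [-0.005, -0.032, -0.001, -0.74, 0, 0, 0.087],
    [-0.005, -0.032, -0.0035, -0.74, 0, 0, 0.087],
    [-0.005, -0.032, -0.0055, -0.74, 0, 0, 0.087],
    [-0.005, -0.0315, -0.0075, -0.74, 0, 0, 0.087],
    [-0.005, -0.031, -0.0095, -0.74, 0, 0, 0.087],
    [-0.005, -0.03, -0.0115, -0.74, 0, 0, 0.087],
    [-0.005, -0.0295, -0.0135, -0.74, 0, 0, 0.087],
    [-0.005, -0.0285, -0.0155, -0.74, 0, 0, 0.087],
    [-0.005, -0.0275, -0.017, -0.74, 0, 0, 0.087]
  ]
}}

```text
clock: 1.83
eef_pos: [558.7, -109.6, 333.4]
orientation: [[-0.002, -0.039, -0.999], [0.007, -0.999, 0.039], [-1.0, -0.007, 0.002]]
wrist_force: [0.7, -0.0, 0.8]
width: 86.9
```

```bash
python3 - <<'E'
from h import *
s=stt()
w,st=wrist();cv2.imwrite("pics/w1.png",w.px)
print(np.round(st["orientation"],3))
print("pred shaker top",w.proj([636,-70,202]),"jar",w.proj([632,-171,217]))
plan([636,-70,290],down(175),5)
E
```

```text
t 1.83 P [ 558.7 -109.6  333.4] w 86.9 F [ 0.7 -0.   0.8] q [ 0.09  0.24  0.04 -0.01 -1.38 -0.12]
[[-0.002 -0.039 -0.999]
 [ 0.007 -0.999  0.039]
 [-1.    -0.007  0.002]]
pred shaker top [[216.63083673 287.3326072 ]] jar [[200.16308064 145.71218967]]
dist 92.7 ang 3.2 per row 18.5 0.63
[0.0088,-0.0076,-0.0144,0.13,-0,0.02,0.087],[0.0088,-0.0078,-0.0143,0.13,-0,0.02,0.087],[0.0088,-0.008,-0.0142,0.13,-0,0.02,0.087],[0.0088,-0.0081,-0.0142,0.13,-0,0.02,0.087],[0.0088,-0.0083,-0.0141,0.13,-0,0.02,0.087],
```

View pics/w1.png

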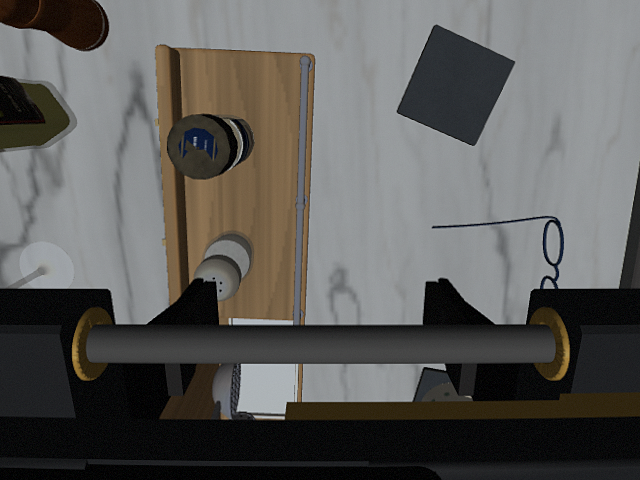

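The wrist view shows the shaker's cap at about (218,279), the jar's cap at (198,147), the rail from (304,60) to (297,320), and the empty coaster with corners (435,25), (515,62), (474,145), (397,112).

```bash
python3 - <<'E'
from h import *
w,st=wrist()
f=lambda u,v,z:np.round(w.onz(u,v,z),1)
print("shaker cap (z~195)",f(218,280,195),"jar",f(198,147,217))
print("shaker base edge z112 top-edge",f(236,234,112))
print("railfar",f(304,60,143),"mid",f(300,204,143))
C=[f(*c,9) for c in [(435,25),(515,62),(474,145),(397,112)]];print(C,np.mean(C,0))
S=Cam(env.get_image("scene"));D=Cam(env.get_image("side"))
gm=lambda c,roi:None
E
```

```text
shaker cap (z~195) [640.7 -68.6 195. ] jar [ 638.3 -166.2  217. ]
shaker base edge z112 top-edge [642.6 -80.5 112. ]
railfar [ 572.9 -223.4  143. ] mid [ 580.8 -113.   143. ]
[array([ 440.9, -269.8,    9. ]), array([ 354.5, -232. ,    9. ]), array([ 392.8, -146.5,    9. ]), array([ 479., -184.,    9.])] [ 416.8   -208.075    9.   ]
```

Request:
{"api": "step_arm", "payload": {
  "targets": [
    [0.008, -0.008, -0.016, 0.13, 0, 0.02, 0.087],
    [0.008, -0.008, -0.016, 0.13, 0, 0.02, 0.087],
    [0.008, -0.008, -0.016, 0.13, 0, 0.02, 0.087],
    [0.008, -0.008, -0.016, 0.13, 0, 0.02, 0.087],
    [0.008, -0.008, -0.016, 0.13, 0, 0.02, 0.087],
    [0, 0, 0, 0, 0, 0, 0.087]
  ]
}}

```text
clock: 2.53
eef_pos: [638.7, -81.0, 292.3]
orientation: [[-0.004, -0.112, -0.994], [-0.003, -0.994, 0.112], [-1.0, 0.003, 0.004]]
wrist_force: [-0.1, -0.5, -0.8]
width: 87.0
```

```bash
python3 - <<'E'
from h import *
stt()
w,st=wrist();cv2.imwrite("pics/w2.png",w.px)
plan([638.5,-69.5,165],down(175),8)
E
```

```text
t 2.53 P [638.7 -81.  292.3] w 87.0 F [-0.1 -0.5 -0.8] q [ 0.13  0.39  0.15  0.   -1.34 -0.24]
dist 129.0 ang 1.5 per row 16.1 0.18
[0.016,-0.0016,0,-0.04,0,-0,0.087],[0.016,-0.0016,0,-0.04,0,-0,0.087],[0.016,-0.0016,0,-0.04,0,-0,0.087],[0.016,-0.0016,0,-0.04,0,-0,0.087],[0.016,-0.0016,0,-0.04,0,-0,0.087],[0.016,-0.0015,0,-0.04,0,-0,0.087],[0.016,-0.0015,0,-0.04,0,-0,0.087],[0.016,-0.0015,0,-0.04,0,-0,0.087],
```

View pics/w2.png

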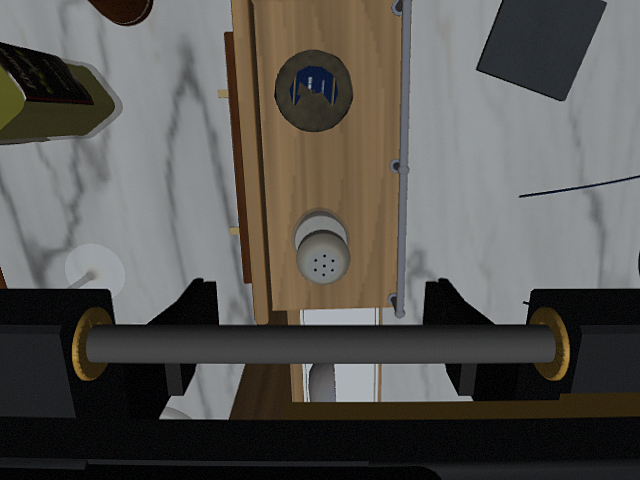

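The cap is now at (323,257), centred between the fingers (their midline is about column 321). The jar's cap is at (313,92).

```bash
python3 - <<'E'
from h import *
w,st=wrist()
f=lambda u,v,z:np.round(w.onz(u,v,z),1)
print(f(323,257,195),f(313,92,217),f(322,226,152), "fingertip mid px",w.proj(st["eef_pos"]))
E
```

```text
[637.8 -74.4 195. ] [ 632.6 -170.3  217. ] [637.2 -83.5 152. ] fingertip mid px [[323.17850631 318.37818656]]
```

Request:
{"api": "step_arm", "payload": {
  "targets": [
    [0.016, -0.0016, 0, 0, 0, 0, 0.087],
    [0.016, -0.0016, 0, 0, 0, 0, 0.087],
    [0.016, -0.0016, 0, 0, 0, 0, 0.087],
    [0.0, 0, 0, 0, 0, 0, 0.087]
  ]
}}

```text
clock: 2.97
eef_pos: [635.4, -81.6, 250.3]
orientation: [[0.005, -0.117, -0.993], [-0.003, -0.993, 0.117], [-1.0, 0.003, -0.005]]
wrist_force: [0.1, 0.6, -1.3]
width: 87.3
```

```bash
python3 - <<'E'
from h import *
stt()
w,st=wrist()
crop(w.px,120,140,520,420,"w3.png",1.8)
E
```

```text
t 2.97 P [635.4 -81.6 250.3] w 87.3 F [ 0.1  0.6 -1.3] q [ 0.13  0.4   0.07  0.   -1.23 -0.24]
```

View pics/w3.png

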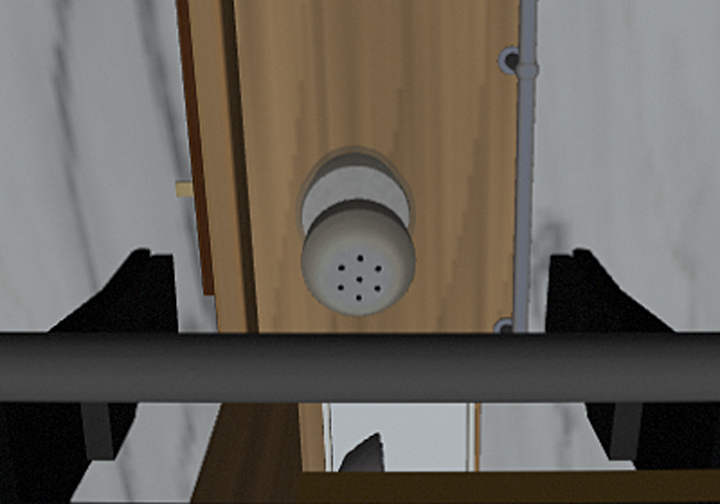

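```bash
python3 - <<'E'
from h import *
w,st=wrist()
print(np.round(w.onz(319,283,197),1)); stt()
plan([637,-71.5,165],down(175),8)
E
```

```text
[639.6 -75.  197. ]
t 3.07 P [637.5 -82.  254.1] w 87.2 F [0.1 0.6 1.4] q [ 0.13  0.4   0.07  0.01 -1.23 -0.24]
dist 89.7 ang 1.8 per row 11.2 0.22
[0.0111,-0.0013,0.0003,-0.04,-0.02,-0.01,0.087],[0.0111,-0.0013,0.0003,-0.04,-0.02,-0.01,0.087],[0.0111,-0.0013,0.0003,-0.04,-0.02,-0.01,0.087],[0.0111,-0.0013,0.0003,-0.04,-0.02,-0.01,0.087],[0.0111,-0.0013,0.0003,-0.04,-0.02,-0.01,0.087],[0.0111,-0.0013,0.0002,-0.04,-0.02,-0.01,0.087],[0.0111,-0.0013,0.0002,-0.04,-0.02,-0.01,0.087],[0.0111,-0.0013,0.0002,-0.04,-0.02,-0.01,0.087],
```

Request:
{"api": "step_arm", "payload": {
  "targets": [
    [0, -0.005, 0, 0, 0, 0, 0.087],
    [0, -0.004, 0, 0, 0, 0, 0.087],
    [0.015, 0, 0, 0, 0, 0, 0.087],
    [0.015, 0, 0, 0, 0, 0, 0.087],
    [0.015, 0, 0, 0, 0, 0, 0.087],
    [0.015, 0, 0, 0, 0, 0, 0.087],
    [0.012, 0, 0, 0, 0, 0, 0.087],
    [0, 0, 0, 0, 0, 0, 0.087]
  ]
}}

```text
clock: 3.73
eef_pos: [645.0, -72.3, 193.7]
orientation: [[0.035, -0.116, -0.993], [-0.005, -0.993, 0.115], [-0.999, 0.0, -0.036]]
wrist_force: [-0.8, -0.0, -0.3]
width: 87.0
```

```bash
python3 - <<'E'
from h import *
for i in range(3): stt(); w,st=wrist()
crop(w.px,120,140,520,420,"w4.png",1.8)
d=env.get_image("side")["pixels"]; crop(d,300,130,500,400,"d4.png",2.2)
E
```

```text
t 3.73 P [645.  -72.3 193.7] w 87.0 F [-0.8 -0.  -0.3] q [ 0.14  0.44 -0.02  0.01 -1.08 -0.26]
t 3.78 P [645.8 -72.4 195.3] w 86.9 F [ 0.9 -0.1  0.3] q [ 0.14  0.44 -0.02  0.01 -1.08 -0.26]
t 3.83 P [646.4 -72.5 196.4] w 86.7 F [0.5 0.3 1.9] q [ 0.14  0.44 -0.02  0.01 -1.08 -0.26]
```

View pics/w4.png

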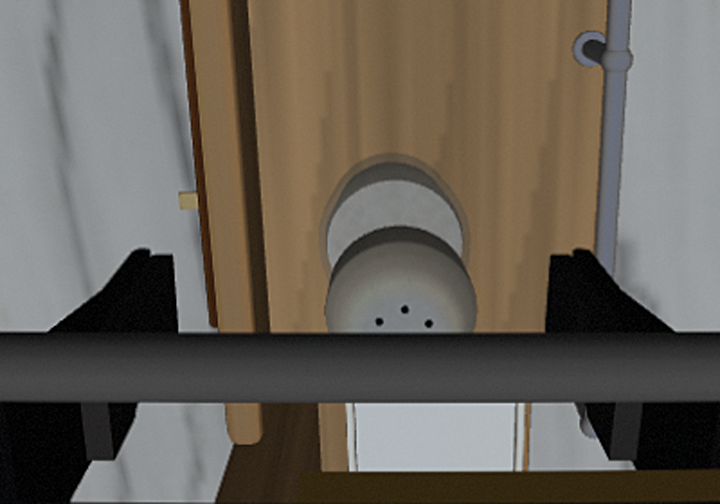

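View pics/d4.png

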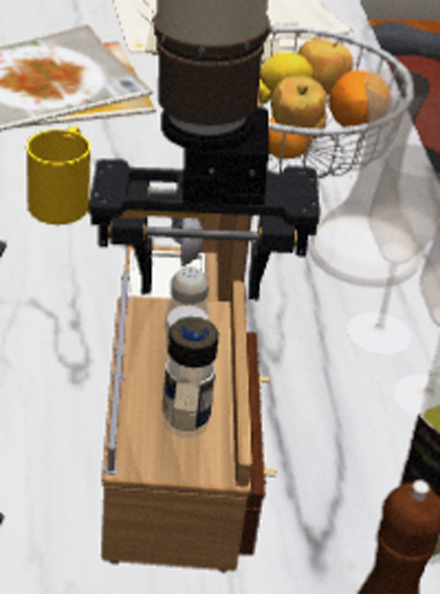

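```bash
python3 - <<'E'
from h import *
stt();plan([638,-72.5,163],down(175),4)
E
```

```text
t 3.93 P [646.8 -72.6 197.1] w 86.7 F [-0.3 -0.   0.3] q [ 0.14  0.44 -0.02  0.01 -1.08 -0.26]
dist 35.2 ang 2.9 per row 8.8 0.72
[0.0084,0.0002,0.0025,-0.08,-0.12,-0,0.087],[0.0085,0.0002,0.0025,-0.08,-0.12,-0,0.087],[0.0085,0.0002,0.0024,-0.08,-0.12,-0,0.087],[0.0085,0.0002,0.0023,-0.08,-0.12,-0,0.087],
```

Request:
{"api": "step_arm", "payload": {
  "targets": [
    [0.0085, 0, 0.0025, 0, -0.12, 0, 0.087],
    [0.0085, 0, 0.0025, 0, -0.12, 0, 0.087],
    [0.0085, 0, 0.0025, 0, -0.12, 0, 0.087],
    [0.0085, 0, 0.0025, 0, -0.12, 0, 0.087],
    [0, 0, 0, 0, 0, 0, 0.087]
  ]
}}

```text
clock: 4.35
eef_pos: [638.1, -71.2, 163.0]
orientation: [[0.001, -0.115, -0.993], [0.001, -0.993, 0.115], [-1.0, -0.001, -0.001]]
wrist_force: [0.2, 0.1, -0.2]
width: 87.0
```

```bash
python3 - <<'E'
from h import *
s=stt();print(np.round(s["orientation"],3));plan([638,-72.5,165],down(175),2)
E
```

```text
t 4.35 P [638.1 -71.2 163. ] w 87.0 F [ 0.2  0.1 -0.2] q [ 0.14  0.47 -0.05 -0.   -1.05 -0.25]
[[ 0.001 -0.115 -0.993]
 [ 0.001 -0.993  0.115]
 [-1.    -0.001 -0.001]]
dist 2.4 ang 1.6 per row 1.2 0.81
[-0.001,0.0007,-0,-0.16,-0.01,0.01,0.087],[-0.001,0.0007,-0,-0.16,-0.01,0.01,0.087],
```

Well placed and upright. Close gently.

Request:
{"api": "step_arm", "payload": {
  "targets": [
    [0, 0, 0, 0, 0, 0, 0.05],
    [0, 0, 0, 0, 0, 0, 0.03],
    [0, 0, 0, 0, 0, 0, 0.03],
    [0, 0, 0, 0, 0, 0, 0.03],
    [0, 0, 0, 0, 0, 0, 0.03],
    [0, 0, 0, 0, 0, 0, 0.03],
    [0, 0, 0, 0, 0, 0, 0.03],
    [0, 0, 0, 0, 0, 0, 0.03]
  ],
  "newtons": 15
}}

```text
clock: 5.02
eef_pos: [638.5, -71.4, 162.9]
orientation: [[0.002, -0.115, -0.993], [0.001, -0.993, 0.115], [-1.0, -0.001, -0.002]]
wrist_force: [0.7, -0.2, 0.7]
width: 41.9
```

```bash
python3 - <<'E'
from h import *
s=stt();w,st=wrist()
crop(w.px,120,140,520,420,"w5.png",1.8)
E
```

```text
t 5.02 P [638.5 -71.4 162.9] w 41.9 F [ 0.7 -0.2  0.7] q [ 0.14  0.47 -0.05 -0.   -1.05 -0.25]
```

View pics/w5.png

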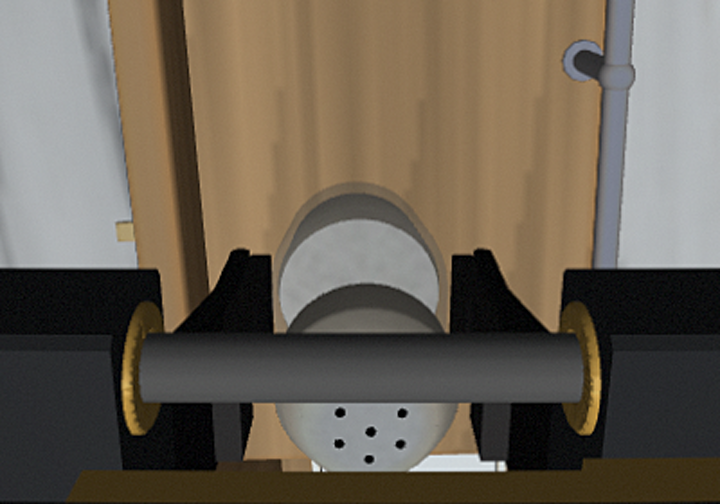

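Request:
{"api": "step_arm", "payload": {
  "targets": [
    [-0.008, 0, 0, 0, 0, 0, 0.03],
    [-0.012, 0, 0, 0, 0, 0, 0.03],
    [-0.015, 0, 0, 0, 0, 0, 0.03],
    [-0.015, 0, 0, 0, 0, 0, 0.03],
    [-0.015, 0, 0, 0, 0, 0, 0.03],
    [-0.01, 0, 0, 0, 0, 0, 0.03],
    [0, 0, 0, 0, 0, 0, 0.03]
  ],
  "newtons": 20
}}

```text
clock: 5.65
eef_pos: [637.0, -71.5, 241.8]
orientation: [[-0.003, -0.115, -0.993], [0.001, -0.993, 0.115], [-1.0, -0.0, 0.003]]
wrist_force: [-0.6, 0.4, -0.2]
width: 38.5
```

```bash
python3 - <<'E'
from h import *
s=stt();print(np.round(s["orientation"],3));
plan([412,-209,235],down(175),12,g=0.03)
E
```

```text
t 5.65 P [637.  -71.5 241.8] w 38.5 F [-0.6  0.4 -0.2] q [ 0.14  0.41  0.06 -0.   -1.22 -0.25]
[[-0.003 -0.115 -0.993]
 [ 0.001 -0.993  0.115]
 [-1.    -0.     0.003]]
dist 263.8 ang 1.6 per row 22.0 0.14
[0.0006,0.0135,0.0173,-0.03,0,0,0.03],[0.0006,0.0135,0.0173,-0.03,0,0,0.03],[0.0006,0.0135,0.0174,-0.03,0,0,0.03],[0.0006,0.0134,0.0174,-0.03,0,0,0.03],[0.0006,0.0134,0.0174,-0.03,0,0,0.03],[0.0006,0.0133,0.0175,-0.03,0,0,0.03],[0.0006,0.0133,0.0175,-0.03,0,0,0.03],[0.0006,0.0133,0.0175,-0.03,0,0,0.03],[0.0006,0.0132,0.0176,-0.03,0,0,0.03],[0.0006,0.0132,0.0176,-0.03,0,0,0.03],[0.0006,0.0131,0.0176,-0.03,0,0,0.03],[0.0006,0.0131,0.0177,-0.03,0,0,0.03],
```

The finger opening fell to 38.5 mm, so I'll check the hold before moving on.

```bash
python3 - <<'E'
from h import *
w,st=wrist()
crop(w.px,120,140,520,420,"w6.png",1.8)
d=env.get_image("side")["pixels"]; crop(d,300,60,500,330,"d6.png",2.2)
stt()
E
```

```text
t 5.75 P [636.  -71.3 239.3] w 38.7 F [ 0.8 -0.7 -1.2] q [ 0.14  0.41  0.06 -0.   -1.22 -0.25]
```

View pics/w6.png

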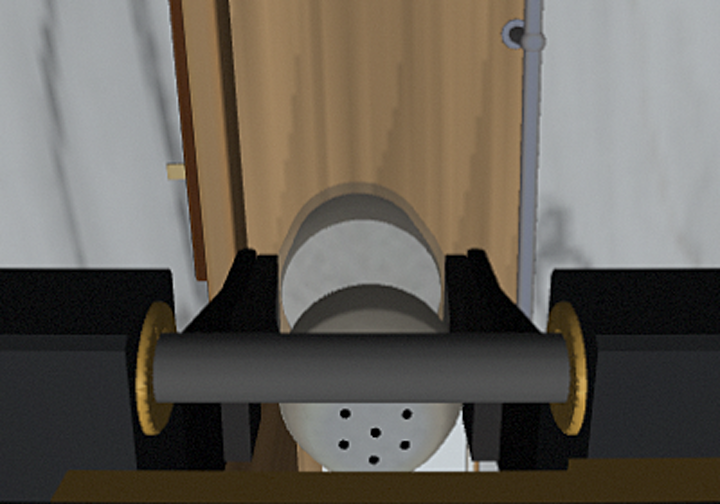

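View pics/d6.png

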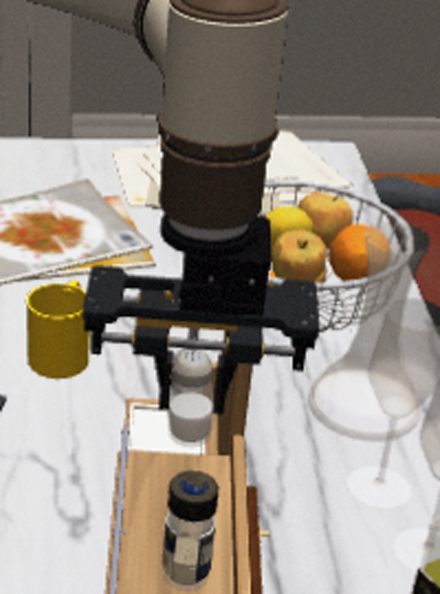

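The shaker is held upright, sits as before in the fingers and is clear of the rail. Carry it to the coaster.

Request:
{"api": "step_arm", "payload": {
  "targets": [
    [0, 0.008, 0.01, 0, 0, 0, 0.03],
    [0, 0.0135, 0.017, 0, 0, 0, 0.03],
    [0, 0.0135, 0.018, 0, 0, 0, 0.03],
    [0, 0.0135, 0.018, 0, 0, 0, 0.03],
    [0, 0.0135, 0.018, 0, 0, 0, 0.03],
    [0, 0.0135, 0.018, 0, 0, 0, 0.03],
    [0, 0.0135, 0.018, 0, 0, 0, 0.03],
    [0, 0.0135, 0.018, 0, 0, 0, 0.03],
    [0, 0.0135, 0.018, 0, 0, 0, 0.03],
    [0, 0.0135, 0.018, 0, 0, 0, 0.03],
    [0, 0.0135, 0.017, 0, 0, 0, 0.03],
    [0, 0.008, 0.01, 0, 0, 0, 0.03],
    [0, 0, 0, 0, 0, 0, 0.03]
  ]
}}

```text
clock: 6.83
eef_pos: [402.5, -200.6, 225.0]
orientation: [[-0.04, -0.116, -0.992], [0.007, -0.993, 0.116], [-0.999, -0.002, 0.04]]
wrist_force: [-0.0, 0.1, -1.2]
width: 38.7
```

```bash
python3 - <<'E'
from h import *
s=stt();print(np.round(s["orientation"],3));
w,st=wrist();cv2.imwrite("pics/w7.png",w.px)
plan([412,-209,110],down(175),8,g=0.03)
E
```

```text
t 6.83 P [ 402.5 -200.6  225. ] w 38.7 F [-0.   0.1 -1.2] q [-0.1   0.11 -0.39 -0.   -1.11 -0.01]
[[-0.04  -0.116 -0.992]
 [ 0.007 -0.993  0.116]
 [-0.999 -0.002  0.04 ]]
dist 115.7 ang 2.8 per row 14.5 0.35
[0.0143,0.001,-0.0018,-0.04,0.06,0,0.03],[0.0143,0.001,-0.0017,-0.04,0.06,0,0.03],[0.0143,0.001,-0.0016,-0.04,0.06,0,0.03],[0.0143,0.001,-0.0015,-0.04,0.06,0,0.03],[0.0143,0.001,-0.0015,-0.04,0.06,0,0.03],[0.0144,0.001,-0.0014,-0.04,0.06,0,0.03],[0.0144,0.001,-0.0013,-0.04,0.06,0,0.03],[0.0144,0.001,-0.0012,-0.04,0.06,0,0.03],
```

View pics/w7.png

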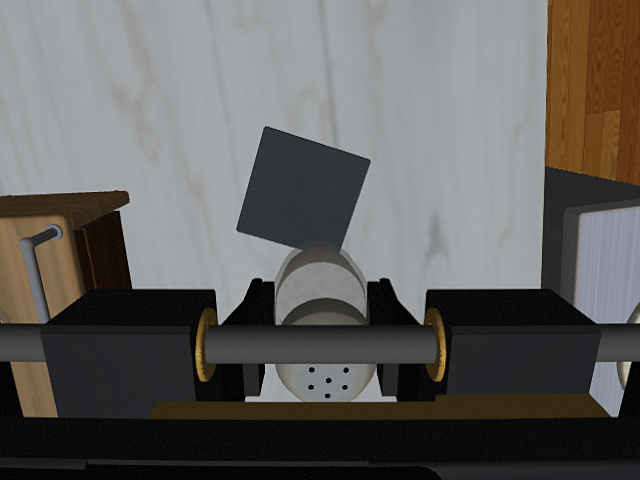

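The coaster's corners are at (266,127), (370,160), (341,252) and (237,231). The shaker is held centrally at (322,300).

```bash
python3 - <<'E'
from h import *
w,st=wrist()
C=[np.round(w.onz(*c,9),1) for c in [(266,127),(370,160),(341,252),(237,231)]];print(C,np.mean(C,0))
E
```

```text
[array([ 433.8, -272.4,    9. ]), array([ 348.9, -234.7,    9. ]), array([ 382.4, -154.7,    9. ]), array([ 473. , -186.2,    9. ])] [ 409.525 -212.       9.   ]
```

Request:
{"api": "step_arm", "payload": {
  "targets": [
    [0.0143, 0.001, -0.0015, 0, 0.06, 0, 0.03],
    [0.0143, 0.001, -0.0015, 0, 0.06, 0, 0.03],
    [0.0143, 0.001, -0.0015, 0, 0.06, 0, 0.03],
    [0.0143, 0.001, -0.0015, 0, 0.06, 0, 0.03],
    [0.0143, 0.001, -0.0015, 0, 0.06, 0, 0.03],
    [0.0143, 0.001, -0.0015, 0, 0.06, 0, 0.03],
    [0.0143, 0.001, -0.0015, 0, 0.06, 0, 0.03],
    [0.01, 0.001, -0.0015, 0, 0.06, 0, 0.03],
    [0, 0, 0, 0, 0, 0, 0.03]
  ]
}}

```text
clock: 7.68
eef_pos: [426.6, -206.1, 109.4]
orientation: [[0.013, -0.106, -0.994], [-0.0, -0.994, 0.106], [-1.0, -0.001, -0.013]]
wrist_force: [-0.2, 0.2, -0.4]
width: 38.5
```

```bash
python3 - <<'E'
from h import *
s=stt();print(np.round(s["orientation"],3));
w,st=wrist();cv2.imwrite("pics/w8.png",w.px)
d=env.get_image("side")["pixels"]; crop(d,180,230,380,430,"d8.png",2.5)
plan([411,-209,75],down(173),4,g=0.03)
E
```

```text
t 7.68 P [ 426.6 -206.1  109.4] w 38.5 F [-0.2  0.2 -0.4] q [-0.11  0.27 -0.53 -0.   -0.76  0.  ]
[[ 0.013 -0.106 -0.994]
 [-0.    -0.994  0.106]
 [-1.    -0.001 -0.013]]
dist 39.9 ang 1.3 per row 10.0 0.33
[0.009,0.0011,0.0042,0.05,-0.04,0,0.03],[0.009,0.0011,0.0041,0.05,-0.04,0,0.03],[0.009,0.0011,0.0041,0.05,-0.04,0,0.03],[0.009,0.0011,0.0041,0.05,-0.04,0,0.03],
```

View pics/w8.png

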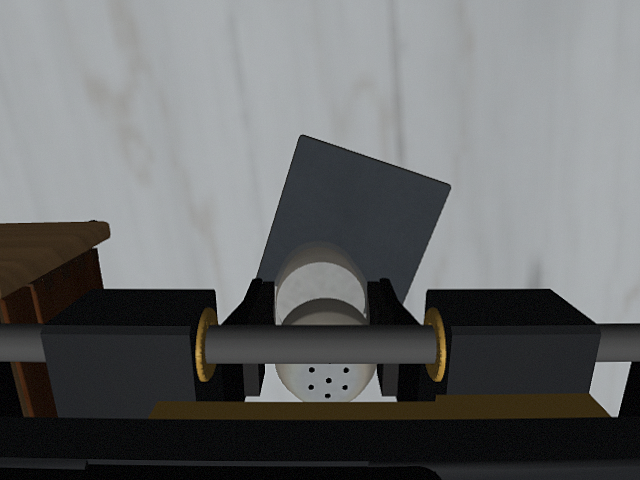

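View pics/d8.png

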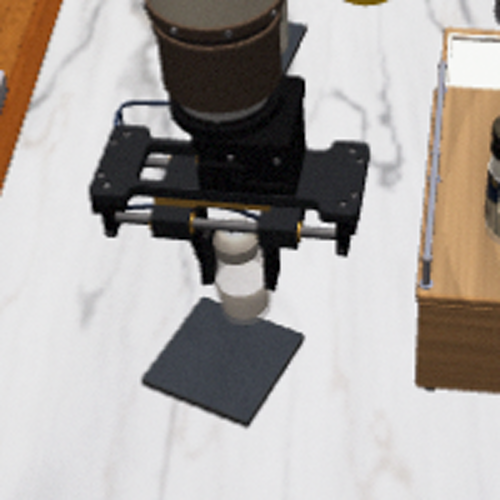

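Request:
{"api": "step_arm", "payload": {
  "targets": [
    [0.009, 0.001, 0.0045, 0, -0.05, 0, 0.03],
    [0.009, 0.001, 0.0045, 0, -0.05, 0, 0.03],
    [0.009, 0.001, 0.0045, 0, -0.05, 0, 0.03],
    [0.007, 0.001, 0.0045, 0, -0.03, 0, 0.03],
    [0, 0, 0, 0, 0, 0, 0.03]
  ]
}}

```text
clock: 8.2
eef_pos: [410.5, -208.3, 76.0]
orientation: [[0.004, -0.104, -0.995], [0.0, -0.995, 0.104], [-1.0, -0.0, -0.004]]
wrist_force: [-0.0, 0.0, -1.5]
width: 38.7
```

```bash
python3 - <<'E'
from h import *
s=stt();print(np.round(s["orientation"],3));
w,st=wrist();cv2.imwrite("pics/w9.png",w.px)
stt();plan([409,-210,65],down(173),2,g=0.03)
E
```

```text
t 8.2 P [ 410.5 -208.3   76. ] w 38.7 F [-0.   0.  -1.5] q [-0.12  0.3  -0.6  -0.   -0.66  0.01]
[[ 0.004 -0.104 -0.995]
 [ 0.    -0.995  0.104]
 [-1.    -0.    -0.004]]
t 8.25 P [ 411.2 -208.4   76.6] w 38.2 F [-0.2  0.8 -0.6] q [-0.12  0.3  -0.6  -0.   -0.67  0.01]
dist 12.0 ang 1.1 per row 6.0 0.54
[0.0058,0.0009,0.0011,0.1,-0.03,0,0.03],[0.0058,0.0009,0.001,0.1,-0.03,0,0.03],
```

View pics/w9.png

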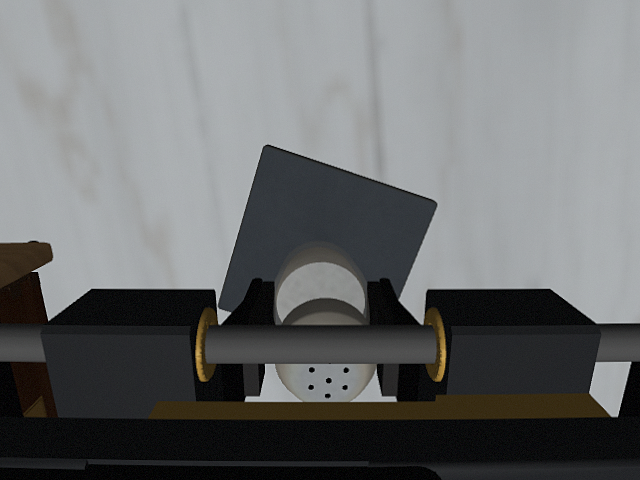

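The shaker sits over the coaster, whose corners are at (267,146), (436,204) and (220,308). Lower it slowly until it touches.

Request:
{"api": "step_arm", "payload": {
  "targets": [
    [0.004, 0.0005, 0.001, 0, -0.03, 0, 0.03],
    [0.004, 0.0005, 0.001, 0, -0.03, 0, 0.03],
    [0.003, 0, 0, 0, 0, 0, 0.03],
    [0.003, 0, 0, 0, 0, 0, 0.03],
    [0, 0, 0, 0, 0, 0, 0.03]
  ]
}}

```text
clock: 8.67
eef_pos: [410.1, -209.8, 62.2]
orientation: [[0.002, -0.103, -0.995], [-0.001, -0.995, 0.103], [-1.0, 0.0, -0.002]]
wrist_force: [-0.1, 0.1, -0.7]
width: 38.6
```

```bash
python3 - <<'E'
from h import *
s=stt();print(np.round(s["orientation"],3))
d=env.get_image("side")["pixels"]; crop(d,180,230,380,430,"d10.png",2.5);stt()
E
```

```text
t 8.67 P [ 410.1 -209.8   62.2] w 38.6 F [-0.1  0.1 -0.7] q [-0.12  0.33 -0.61  0.   -0.63  0.01]
[[ 0.002 -0.103 -0.995]
 [-0.001 -0.995  0.103]
 [-1.     0.    -0.002]]
t 8.72 P [ 410.3 -209.8   62.4] w 38.8 F [ 0.1  0.3 -1.3] q [-0.12  0.33 -0.61  0.   -0.63  0.01]
```

View pics/d10.png

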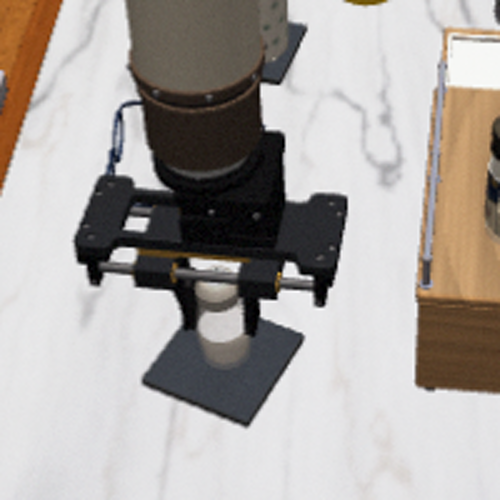

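Request:
{"api": "step_arm", "payload": {
  "targets": [
    [0.002, 0, 0, 0, 0, 0, 0.03],
    [0.002, 0, 0, 0, 0, 0, 0.03],
    [0, 0, 0, 0, 0, 0, 0.03]
  ]
}}

```text
clock: 8.97
eef_pos: [411.0, -210.2, 59.8]
orientation: [[0.003, -0.102, -0.995], [-0.002, -0.995, 0.102], [-1.0, 0.002, -0.003]]
wrist_force: [-0.7, 0.3, -0.6]
width: 38.6
```

```bash
python3 - <<'E'
from h import *
s=stt();env.get_image("side");stt();env.get_image("side");stt()
E
```

```text
t 8.97 P [ 411.  -210.2   59.8] w 38.6 F [-0.7  0.3 -0.6] q [-0.12  0.33 -0.61  0.   -0.62  0.01]
t 9.02 P [ 411.3 -210.2   59.7] w 38.6 F [0.1 0.3 1. ] q [-0.12  0.33 -0.61  0.   -0.62  0.01]
t 9.07 P [ 411.4 -210.2   59.7] w 38.3 F [-1.1 -0.1  2.7] q [-0.12  0.33 -0.61  0.   -0.62  0.01]
```

Request:
{"api": "step_arm", "payload": {
  "targets": [
    [0.002, 0, 0, 0, 0, 0, 0.03],
    [0, 0, 0, 0, 0, 0, 0.03]
  ]
}}

```text
clock: 9.23
eef_pos: [411.7, -210.8, 59.9]
orientation: [[0.004, -0.1, -0.995], [-0.003, -0.995, 0.1], [-1.0, 0.003, -0.005]]
wrist_force: [0.4, 0.6, -0.8]
width: 38.8
```

```bash
python3 - <<'E'
from h import *
s=stt();env.get_image("side");stt();env.get_image("side");stt()
E
```

```text
t 9.23 P [ 411.7 -210.8   59.9] w 38.8 F [ 0.4  0.6 -0.8] q [-0.12  0.33 -0.61  0.   -0.62  0.01]
t 9.28 P [ 412.2 -210.7   59.8] w 38.7 F [ 0.5 -0.4 -0.9] q [-0.12  0.33 -0.61  0.   -0.62  0.01]
t 9.33 P [ 412.2 -210.7   59.6] w 38.7 F [-1.  -0.3  4.1] q [-0.12  0.33 -0.61  0.   -0.62  0.01]
```

z no longer falls (59.7 to 59.9), so it has touched, within a couple of mm of the predicted height. Release.

Request:
{"api": "step_arm", "payload": {
  "targets": [
    [0, 0, 0, 0, 0, 0, 0.042],
    [0, 0, 0, 0, 0, 0, 0.05],
    [0, 0, 0, 0, 0, 0, 0.06],
    [0, 0, 0, 0, 0, 0, 0.075],
    [0, 0, 0, 0, 0, 0, 0.08],
    [-0.01, 0, 0, 0, 0, 0, 0.08],
    [-0.02, 0, 0, 0, 0, 0, 0.08],
    [-0.03, 0, 0, 0, 0, 0, 0.08],
    [-0.04, 0, 0, 0, 0, 0, 0.08],
    [-0.04, 0, 0, 0, 0, 0, 0.08],
    [-0.04, 0, 0, 0, 0, 0, 0.08]
  ]
}}

```text
clock: 10.25
eef_pos: [405.1, -208.7, 234.9]
orientation: [[-0.022, -0.103, -0.994], [0.003, -0.995, 0.103], [-1.0, -0.001, 0.022]]
wrist_force: [1.3, -0.2, 0.5]
width: 79.6
```

```bash
python3 - <<'E'
from h import *
s=stt();print(np.round(s["orientation"],3))
d=env.get_image("side")["pixels"]; crop(d,180,230,380,430,"d11.png",2.5)
w,st=wrist();cv2.imwrite("pics/w11.png",w.px)
E
```

```text
t 10.25 P [ 405.1 -208.7  234.9] w 79.6 F [ 1.3 -0.2  0.5] q [-0.12  0.11 -0.38 -0.   -1.11  0.01]
[[-0.022 -0.103 -0.994]
 [ 0.003 -0.995  0.103]
 [-1.    -0.001  0.022]]
```

View pics/d11.png

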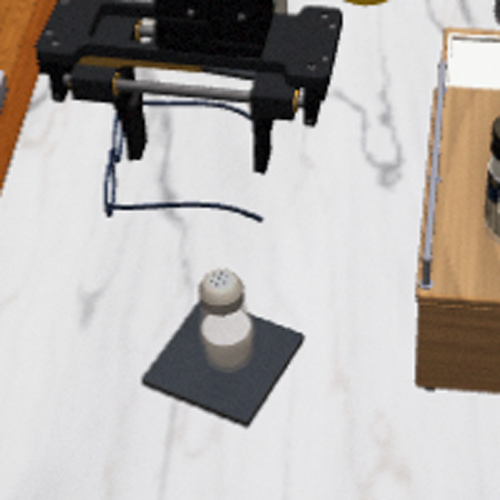

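View pics/w11.png

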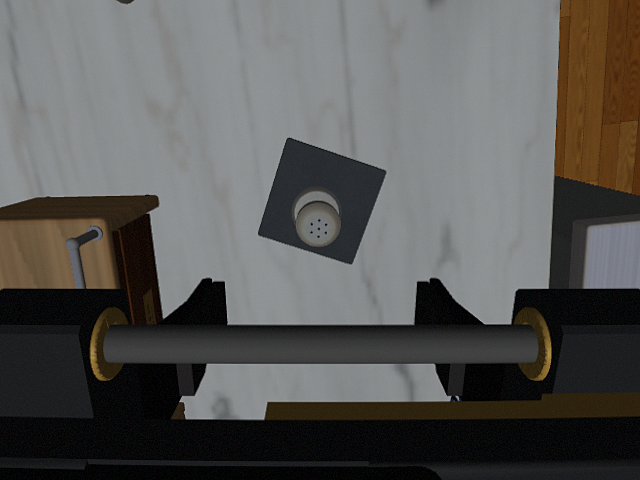

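The shaker stands upright close to the coaster's centre: base about (317,208), coaster centre about (322,201). Next is the infuser. A quick fit of the arm's planar geometry from logged states will show whether low-pitch poses over the mug are reachable.

```bash
python3 - <<'E'
import numpy as np
d=[(157.4,-604.3,235.5,-1.0574,.3856,.00666,-1.194),(558.7,-109.6,333.4,.09,.24,.04,-1.38),(638.7,-81,292.3,.13,.39,.15,-1.34),(638.1,-71.2,163,.14,.47,-.05,-1.05),(637,-71.5,241,.14,.41,.06,-1.22),(402.5,-200.6,225,-.1,.11,-.39,-1.11),(411,-210,59.8,-.12,.33,-.61,-.62),(426.6,-206.1,109.4,-.11,.27,-.53,-.76)]
A=[];b=[]
for x,y,z,q1,q2,q3,q5 in d:
    rho=x*np.cos(q1)+y*np.sin(q1);l=-x*np.sin(q1)+y*np.cos(q1);f=q2-q3
    print(round(rho),round(l),round(z), round(q2-q3-q5,3))
    A.append([1,0,np.sin(q2),np.cos(f),np.sin(f)]);b.append(rho)
    A.append([0,1,np.cos(q2),-np.sin(f),np.cos(f)]);b.append(z)
s,r,_,_=np.linalg.lstsq(np.array(A),np.array(b),rcond=None);print(np.round(s),np.round(np.array(A)@s-b,1))
E
```

```text
604 -160 236 1.573
547 -159 333 1.58
623 -163 292 1.58
622 -160 163 1.57
621 -160 241 1.57
421 -159 225 1.61
433 -159 60 1.56
447 -158 109 1.56
[ -12. -160.  589.  422.    6.] [-0.1 -0.2 -4.   0.7  0.2 -2.   1.9 -2.2  0.3  0.2  5.3  3.4 -0.5  0.3
 -3.2 -0.2]
```

```bash
python3 - <<'E'
from h import *
stt()
plan([470,130,300],down(265),16,g=0.05)
E
```

```text
t 10.35 P [ 410.  -210.1  240.5] w 80.0 F [1.1 0.4 0.9] q [-0.12  0.1  -0.37  0.   -1.11  0.01]
dist 350.4 ang 90.8 per row 21.9 5.68
[-0.0038,-0.0215,-0.0016,-1.14,0,0,0.05],[-0.0038,-0.0213,-0.0037,-1.14,0,0,0.05],[-0.0038,-0.0208,-0.0058,-1.14,0,0,0.05],[-0.0038,-0.0201,-0.0078,-1.14,0,0,0.05],[-0.0038,-0.0192,-0.0097,-1.14,0,0,0.05],[-0.0038,-0.0182,-0.0116,-1.14,0,0,0.05],[-0.0038,-0.017,-0.0133,-1.14,0,0,0.05],[-0.0038,-0.0155,-0.015,-1.14,0,0,0.05],[-0.0038,-0.014,-0.0164,-1.14,0,0,0.05],[-0.0038,-0.0123,-0.0177,-1.14,0,0,0.05],[-0.0038,-0.0105,-0.0189,-1.14,0,0,0.05],[-0.0038,-0.0086,-0.0198,-1.14,0,0,0.05],[-0.0037,-0.0066,-0.0206,-1.14,0,0,0.05],[-0.0037,-0.0045,-0.0211,-1.14,0,0,0.05],[-0.0037,-0.0024,-0.0214,-1.14,0,0,0.05],[-0.0037,-0.0003,-0.0216,-1.14,0,0,0.05],
```

Request:
{"api": "step_arm", "payload": {
  "targets": [
    [-0.004, -0.0215, -0.0015, -1.14, 0, 0, 0.05],
    [-0.004, -0.0215, -0.0035, -1.14, 0, 0, 0.05],
    [-0.004, -0.021, -0.006, -1.14, 0, 0, 0.05],
    [-0.004, -0.02, -0.008, -1.14, 0, 0, 0.05],
    [-0.004, -0.019, -0.0095, -1.14, 0, 0, 0.05],
    [-0.004, -0.018, -0.0115, -1.14, 0, 0, 0.05],
    [-0.004, -0.017, -0.0135, -1.14, 0, 0, 0.05],
    [-0.004, -0.0155, -0.015, -1.14, 0, 0, 0.05],
    [-0.004, -0.014, -0.0165, -1.14, 0, 0, 0.05],
    [-0.004, -0.0125, -0.0175, -1.14, 0, 0, 0.05],
    [-0.004, -0.0105, -0.019, -1.14, 0, 0, 0.05],
    [-0.004, -0.0085, -0.02, -1.14, 0, 0, 0.05],
    [-0.004, -0.0065, -0.0205, -1.14, 0, 0, 0.05],
    [-0.004, -0.0045, -0.021, -1.14, 0, 0, 0.05],
    [-0.004, -0.0025, -0.0215, -1.14, 0, 0, 0.05],
    [-0.004, 0, -0.0215, -1.14, 0, 0, 0.05]
  ]
}}

```text
clock: 11.68
eef_pos: [456.6, 145.1, 298.4]
orientation: [[-0.012, 1.0, -0.012], [-0.001, -0.012, -1.0], [-1.0, -0.012, 0.001]]
wrist_force: [-0.4, -0.0, 0.0]
width: 49.8
```

```bash
python3 - <<'E'
from h import *
s=stt();print(np.round(s["orientation"],3))
plan([500,163,230],horiz(25),13,g=0.05)
E
```

```text
t 11.68 P [456.6 145.1 298.4] w 49.8 F [-0.4 -0.   0. ] q [ 0.64  0.1  -0.22 -0.01 -1.27  0.92]
[[-0.012  1.    -0.012]
 [-0.001 -0.012 -1.   ]
 [-1.    -0.012  0.001]]
dist 82.9 ang 65.8 per row 6.4 5.06
[0.0052,0.0034,-0.0014,0.06,-0.04,1.01,0.05],[0.0055,0.0029,-0.0015,0.06,-0.04,1.01,0.05],[0.0057,0.0024,-0.0015,0.06,-0.04,1.01,0.05],[0.0059,0.0019,-0.0015,0.06,-0.04,1.01,0.05],[0.006,0.0013,-0.0015,0.06,-0.04,1.01,0.05],[0.0061,0.0008,-0.0016,0.06,-0.04,1.01,0.05],[0.0062,0.0002,-0.0016,0.06,-0.04,1.01,0.05],[0.0062,-0.0003,-0.0016,0.06,-0.04,1.01,0.05],[0.0061,-0.0009,-0.0016,0.06,-0.04,1.01,0.05],[0.006,-0.0014,-0.0016,0.06,-0.04,1.01,0.05],[0.0059,-0.0019,-0.0017,0.06,-0.04,1.01,0.05],[0.0057,-0.0024,-0.0017,0.06,-0.04,1.01,0.05],[0.0054,-0.0029,-0.0017,0.06,-0.04,1.01,0.05],
```

Request:
{"api": "step_arm", "payload": {
  "targets": [
    [0.005, 0.0035, -0.0015, 0.06, -0.04, 1.01, 0.05],
    [0.0055, 0.003, -0.0015, 0.06, -0.04, 1.01, 0.05],
    [0.0055, 0.0025, -0.0015, 0.06, -0.04, 1.01, 0.05],
    [0.006, 0.002, -0.0015, 0.06, -0.04, 1.01, 0.05],
    [0.006, 0.0015, -0.0015, 0.06, -0.04, 1.01, 0.05],
    [0.006, 0.001, -0.0015, 0.06, -0.04, 1.01, 0.05],
    [0.006, 0, -0.0015, 0.06, -0.04, 1.01, 0.05],
    [0.006, -0.0005, -0.0015, 0.06, -0.04, 1.01, 0.05],
    [0.006, -0.001, -0.0015, 0.06, -0.04, 1.01, 0.05],
    [0.006, -0.0015, -0.0015, 0.06, -0.04, 1.01, 0.05],
    [0.006, -0.002, -0.0015, 0.06, -0.04, 1.01, 0.05],
    [0.0055, -0.0025, -0.0015, 0.06, -0.04, 1.01, 0.05],
    [0.0055, -0.003, -0.0015, 0.06, -0.04, 1.01, 0.05],
    [0, 0, 0, 0, 0, 0, 0.05]
  ]
}}

```text
clock: 12.85
eef_pos: [507.3, 163.7, 272.6]
orientation: [[0.754, 0.651, -0.09], [-0.087, -0.037, -0.996], [-0.651, 0.759, 0.029]]
wrist_force: [0.4, -1.4, -0.4]
width: 50.4
```

```bash
python3 - <<'E'
from h import *
s=stt();print(np.round(s["orientation"],3))
w,st=wrist();cv2.imwrite("pics/w12.png",w.px)
S=Cam(env.get_image("scene"));D=Cam(env.get_image("side"))
cv2.imwrite("pics/d12.png",D.px)
E
```

```text
t 12.85 P [507.3 163.7 272.6] w 50.4 F [ 0.4 -1.4 -0.4] q [ 0.38 -0.04 -1.    2.01 -0.41 -0.78]
[[ 0.754  0.651 -0.09 ]
 [-0.087 -0.037 -0.996]
 [-0.651  0.759  0.029]]
```

View pics/w12.png

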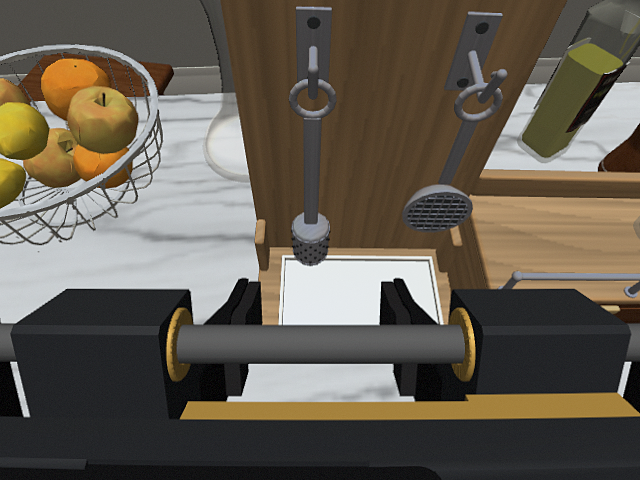

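View pics/d12.png

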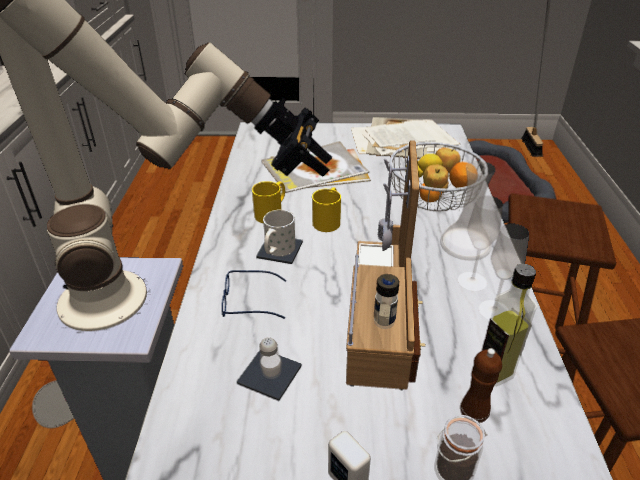

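```bash
cat > ik.py <<'E'
import numpy as np
from scipy.spatial.transform import Rotation as Rn
from scipy.optimize import least_squares
lo=np.array([-3.14,-1.21,-1.07,-3.16,-2.99,-3.1]);hi=np.array([3.14,2.06,1.41,2.05,-.16,3.1])
r0,L1,X,Z,lat=-12.,589.,422.,6.,-160.
def fkR(q,s4=1,s6=1):
    f=q[1]-q[2]
    return Rn.from_euler('z',q[0])*Rn.from_euler('y',f)*Rn.from_euler('x',s4*q[3])*Rn.from_euler('y',-q[4])*Rn.from_euler('x',s6*q[5])
E
python3 - <<'E'
from ik import *
from station import env
s=env.read_state();q=s["joint_pos"];R=s["orientation"];P=s["eef_pos"]
print(np.round(q,3))
for s4 in(1,-1):
    print(s4,np.round(fkR(q,s4,1).as_matrix()[:,0],3),np.round(R[:,0],3))
    for s6 in (1,-1):
        C=fkR(q,s4,s6).as_matrix().T@R; print(s6,np.round(C,2).tolist())
f=q[1]-q[2]
W=Rn.from_euler('z',q[0]).apply([r0+L1*np.sin(q[1])+X*np.cos(f)+Z*np.sin(f),lat,L1*np.cos(q[1])-X*np.sin(f)+Z*np.cos(f)])
# P = W + z0*ez + T*x ; z0=T-160
d=P-W; a=R[:,0]+np.array([0,0,1]); b=d+np.array([0,0,160]); print("T",a@b/(a@a), b-a*(a@b/(a@a)))
E
```

```text
[ 0.386 -0.043 -0.997  1.999 -0.412 -0.773]
1 [ 0.48   0.588 -0.651] [ 0.754 -0.088 -0.651]
1 [[0.73, -0.21, -0.65], [-0.21, 0.84, -0.51], [0.65, 0.51, 0.57]]
-1 [[0.73, -0.21, -0.65], [0.64, 0.53, 0.56], [0.22, -0.82, 0.52]]
-1 [ 0.754 -0.088 -0.651] [ 0.754 -0.088 -0.651]
1 [[1.0, 0.0, 0.0], [-0.0, -0.02, 1.0], [0.0, -1.0, -0.02]]
-1 [[1.0, 0.0, 0.0], [0.0, -1.0, 0.0], [0.0, -0.0, -1.0]]
T 337.4060431171036 [ -1.68814337 261.242038    69.19043529]
```

```bash
python3 - <<'E'
from ik import *
from station import env
s=env.read_state();q=s["joint_pos"];R=s["orientation"];P=s["eef_pos"]
f=q[1]-q[2]
Rz=Rn.from_euler('z',q[0]);Rf=Rz*Rn.from_euler('y',f);R4=Rf*Rn.from_euler('x',-q[3])
base=Rz.apply([r0+L1*np.sin(q[1]),0,L1*np.cos(q[1])])+Rf.apply([X,0,Z])
# unknown T, lB (after j4), lA=-160-lB, dz: z-offset before/after j4 (Z split)
A=np.column_stack([R[:,0]+[0,0,1], R4.apply([0,1,0])-Rz.apply([0,1,0]), R4.apply([0,0,1])-Rf.apply([0,0,1])])
b=P-base-Rz.apply([0,-160,0])+np.array([0,0,160])
print(np.linalg.solve(A,b)); print(np.linalg.lstsq(A[:,:2],b,rcond=None))
E
```

```text
[ 332.61749958 -159.85324092   16.23535043]
(array([ 299.95210337, -161.71936828]), array([10.93477055]), np.int32(2), array([1.68579293, 0.82814074]))
```

```bash
cat > ik.py <<'E'
import numpy as np
from scipy.spatial.transform import Rotation as Rn
from scipy.optimize import least_squares
lo=np.array([-3.14,-1.21,-1.07,-3.16,-2.99,-3.1]);hi=np.array([3.14,2.06,1.41,2.05,-.16,3.1])
C0=np.diag([1.,-1,-1])
par=np.array([-12.,160,589,422,6,320,-160,0])
def fk(q,p=None):
    p=par if p is None else p
    r0,z0,L1,X,Z,T,lB,c=p
    f=q[1]-q[2];Rz=Rn.from_euler('z',q[0]);Rf=Rz*Rn.from_euler('y',f);R4=Rf*Rn.from_euler('x',-q[3])
    R=(R4*Rn.from_euler('y',-q[4])*Rn.from_euler('x',-q[5])).as_matrix()
    P=Rz.apply([r0+L1*np.sin(q[1]),0,z0+L1*np.cos(q[1])])+Rf.apply([X,0,Z])+R4.apply([0,lB,c])+R[:,0]*T
    return P,R@C0
def ik(P,R,q0,free=False):
    def e(q):
        p,r=fk(q);return np.r_[(p-P)/100,Rn.from_matrix(r.T@R).as_rotvec()]
    s=least_squares(e,np.clip(q0,lo+.01,hi-.01),bounds=(lo,hi));return s.x,np.abs(s.fun).max()
D=[(157.4,-604.3,235.5,-1.0574,.3856,.00666,0,-1.194,-.2586),(558.7,-109.6,333.4,.09,.24,.04,-.01,-1.38,-.12),(638.7,-81,292.3,.13,.39,.15,0,-1.34,-.24),(638.1,-71.2,163,.14,.47,-.05,0,-1.05,-.25),(637,-71.5,241,.14,.41,.06,0,-1.22,-.25),(402.5,-200.6,225,-.1,.11,-.39,0,-1.11,-.01),(411,-210,59.8,-.12,.33,-.61,0,-.62,.01),(426.6,-206.1,109.4,-.11,.27,-.53,0,-.76,0),(456.6,145.1,298.4,.64,.1,-.22,-.01,-1.27,.92),(507.3,163.7,272.6,.386,-.043,-.997,1.999,-.412,-.773)]
def fit(extra=[]):
    global par
    data=D+list(extra)
    f=lambda p:np.concatenate([fk(np.array(d[3:]),p)[0]-d[:3] for d in data]+[(p-par0)*.01])
    par0=par.copy();s=least_squares(f,par);par=s.x;return s.fun
fun=fit()
E
python3 - <<'E'
import ik;from ik import *
print(np.round(ik.par,1),np.abs(ik.fun).max())
from h import horiz
rng=np.random.default_rng(0)
for pit in (0,10,25,40):
  for x in (560,655):
    for roll in (0,1):
        R=horiz(pit); 
        if roll: R=R@np.diag([1,-1,-1])
        sols=set()
        for k in range(25):
            q,e=ik.ik(np.array([x,155,190.]),R,rng.uniform(lo,hi))
            if e<5e-3: sols.add(tuple(np.round(q,1)+0.))
        print(pit,x,roll,[list(map(float,s)) for s in sols])
E
```

```text
Traceback (most recent call last):
AttributeError: 'function' object has no attribute 'par'
```

```bash
sed -i 's/^def ik(/def solve(/' ik.py; cat > t.py <<'E'
import ik;from ik import *
print(np.round(ik.par,1),np.abs(ik.fun).max())
from h import horiz
rng=np.random.default_rng(0)
for pit in (0,10,25,40):
  for x in (560,655):
    for roll in (0,1):
        R=horiz(pit); 
        if roll: R=R@np.diag([1,-1,-1])
        sols=set()
        for k in range(25):
            q,e=ik.solve(np.array([x,155,190.]),R,rng.uniform(lo,hi))
            if e<5e-3: sols.add(tuple(np.round(q,1)+0.))
        print(pit,x,roll,[list(map(float,s)) for s in sols])
E
python3 t.py
```

```text
[  -3.6  169.9  561.2  428.1   -2.8  294.  -160.     1.2] 3.0194504937870335
0 560 0 []
0 560 1 []
0 655 0 []
0 655 1 []
10 560 0 []
10 560 1 []
10 655 0 []
10 655 1 []
25 560 0 []
25 560 1 []
25 655 0 []
25 655 1 []
40 560 0 []
40 560 1 []
40 655 0 []
40 655 1 []
```

```bash
cat > t2.py <<'E'
import ik;from ik import *
from h import horiz,env
s=env.read_state();p,r=fk(s["joint_pos"]);print(p-s["eef_pos"],np.degrees(Rn.from_matrix(r.T@s["orientation"]).magnitude()))
rng=np.random.default_rng(0)
for z in (190,230):
 for pit in (15,25,40,50,60,70):
  for x in (560,655):
    for roll in (0,1):
        R=horiz(pit); 
        if roll: R=R@np.diag([1,-1,-1])
        b=[ik.solve(np.array([x,155.,z]),R,rng.uniform(lo,hi)) for k in range(12)]
        q,e=min(b,key=lambda t:t[1]); 
        if e<.1: print(z,pit,x,roll,np.round(q,2),round(e,3))
E
python3 t2.py
```

```text
[-1.39260023  0.1380936  -2.3046434 ] 2.214412014752881e-14
190 15 560 0 [-0.    0.39 -1.02 -3.16 -1.15 -1.59] 0.065
190 15 560 1 [-0.    0.39 -1.02 -3.16 -1.15  1.56] 0.065
190 15 655 0 [-0.    0.45 -0.81 -3.16 -1.   -1.58] 0.066
190 15 655 1 [-0.    0.45 -0.81 -3.16 -1.    1.56] 0.066
190 25 560 0 [-0.    0.25 -0.94 -3.16 -0.76 -1.59] 0.062
190 25 560 1 [-0.    0.25 -0.94 -3.16 -0.76  1.55] 0.062
190 25 655 0 [-0.    0.36 -0.74 -3.16 -0.66 -1.59] 0.064
190 25 655 1 [-0.    0.36 -0.74 -3.16 -0.66  1.55] 0.064
190 40 560 0 [-0.01  0.15 -0.79 -3.16 -0.24 -1.6 ] 0.056
190 40 560 1 [-0.01  0.15 -0.79 -3.16 -0.24  1.54] 0.056
190 40 655 0 [-0.01  0.29 -0.59 -3.16 -0.18 -1.6 ] 0.058
190 40 655 1 [-0.01  0.29 -0.59 -3.16 -0.18  1.54] 0.058
190 50 560 0 [ 0.26  0.15 -0.91  2.05 -0.27 -0.77] 0.024
190 50 560 1 [ 0.26  0.15 -0.91  2.05 -0.27  2.37] 0.024
190 50 655 0 [ 0.21  0.28 -0.73  2.05 -0.22 -0.72] 0.015
190 50 655 1 [ 0.21  0.28 -0.73  2.05 -0.22  2.42] 0.015
190 60 560 0 [ 0.54  0.16 -0.83  1.13 -0.33 -0.1 ] 0.0
190 60 560 1 [ 0.54  0.16 -0.83  1.13 -0.33  3.05] 0.0
190 60 655 0 [ 0.4
[... 953 characters left out ...]
0.01  0.23 -0.58 -3.16 -0.16  1.54] 0.06
230 50 560 0 [ 0.33  0.09 -0.9   1.83 -0.27 -0.59] 0.0
230 50 560 1 [ 0.33  0.09 -0.9   1.83 -0.27  2.55] 0.0
230 50 655 0 [ 0.28  0.23 -0.73  1.77 -0.24 -0.5 ] 0.0
230 50 655 1 [ 0.28  0.23 -0.73  1.77 -0.24  2.64] 0.0
230 60 560 0 [ 0.62  0.12 -0.73  0.84 -0.45  0.14] 0.0
230 60 560 1 [ 0.62  0.12 -0.73  0.84 -0.45 -3.  ] 0.0
230 60 655 0 [ 0.54  0.27 -0.51  0.73 -0.46  0.34] 0.0
230 60 655 1 [ 0.54  0.27 -0.51  0.73 -0.46 -2.81] 0.0
230 70 560 0 [ 0.65  0.17 -0.49  0.37 -0.69  0.57] 0.0
230 70 560 1 [ 0.65  0.17 -0.49  0.37 -0.69 -2.57] 0.0
230 70 655 0 [ 0.55  0.32 -0.26  0.31 -0.73  0.72] 0.0
230 70 655 1 [ 0.55  0.32 -0.26  0.31 -0.73 -2.42] 0.0
```

```bash
cat > t3.py <<'E'
import ik;from ik import *
from h import horiz,env
q0=np.array([.5,.3,-.6,.9,-.35,.1])
def track(P,R,q):
    return ik.solve(np.array(P,float),R,q)
print("grasp")
for z in (150,160,170):
  for p in (62,58,55,52,48):
    q,e=track([658,152,z],horiz(p),q0);print(z,p,np.round(q,2),round(e,3))
print("tilt")
q=q0
for p in (60,75,90,97,105):
    q,e=track([620,155,185],horiz(p),q);print(p,np.round(q,2),round(e,3))
print("mug")
for az in (-60,-40,-20,-5,10,25):
  for p in (50,57,65,75):
    q,e=track([400,193,100],horiz(p,np.radians(az)),q0);print(az,p,np.round(q,2),round(e,3))
E
python3 t3.py
python3 - <<'E'
import cv2
from h import crop
crop(cv2.imread("pics/d12.png"),180,30,380,200,"d12z.png",3.8)
E
```

```text
grasp
150 62 [ 0.45  0.36 -0.64  1.04 -0.28  0.06] 0.0
150 58 [ 0.28  0.34 -0.72  1.69 -0.19 -0.43] 0.0
150 55 [ 0.18  0.34 -0.72  2.05 -0.18 -0.71] 0.004
150 52 [ 0.2   0.34 -0.73  2.05 -0.22 -0.73] 0.035
150 48 [ 0.23  0.35 -0.74  2.05 -0.28 -0.75] 0.074
160 62 [ 0.48  0.35 -0.61  0.95 -0.31  0.14] 0.0
160 58 [ 0.32  0.33 -0.71  1.55 -0.21 -0.33] 0.0
160 55 [ 0.2   0.33 -0.73  1.98 -0.18 -0.66] 0.0
160 52 [ 0.2   0.33 -0.73  2.05 -0.21 -0.72] 0.025
160 48 [ 0.22  0.33 -0.74  2.05 -0.27 -0.74] 0.065
170 62 [ 0.49  0.34 -0.59  0.87 -0.34  0.21] 0.0
170 58 [ 0.36  0.32 -0.7   1.41 -0.24 -0.23] 0.0
170 55 [ 0.24  0.31 -0.73  1.86 -0.19 -0.56] 0.0
170 52 [ 0.19  0.31 -0.73  2.05 -0.2  -0.72] 0.016
170 48 [ 0.22  0.32 -0.73  2.05 -0.27 -0.74] 0.056
tilt
60 [ 0.49  0.26 -0.71  1.07 -0.32  0.01] 0.0
75 [ 0.57  0.34 -0.31  0.24 -0.73  0.75] 0.0
90 [ 0.5   0.45 -0.03 -0.   -1.1   0.99] 0.0
97 [ 0.47  0.5   0.09 -0.07 -1.26  1.04] 0.0
105 [ 0.44  0.57  0.21 -0.13 -1.44  1.08] 0.0
mug
-60 50 [ 1.12  0.39 -0.83  0.72 -0.94 -1.2 ] 0.0
-60 57 [ 1.08  0.34 -0.82  0.65 -0.86 -1.1 ] 0.0
-60 65 [ 1.0
[... 375 characters left out ...]
5] 0.074
-20 65 [ 0.86  0.16 -1.07  1.17 -0.44 -0.74] 0.008
-20 75 [ 0.94  0.18 -0.9   0.57 -0.48 -0.22] 0.0
-5 50 [ 0.9   0.19 -1.07  1.24 -0.54 -0.64] 0.207
-5 57 [ 0.85  0.16 -1.07  1.19 -0.44 -0.52] 0.151
-5 65 [ 0.81  0.14 -1.07  1.13 -0.35 -0.41] 0.066
-5 75 [ 0.9   0.15 -0.94  0.6  -0.39  0.03] 0.0
10 50 [ 0.79  0.13 -1.07  1.14 -0.31 -0.16] 0.34
10 57 [ 0.77  0.12 -1.07  1.08 -0.26 -0.07] 0.237
10 65 [ 0.76  0.12 -1.07  1.03 -0.22 -0.01] 0.11
10 75 [ 0.88  0.14 -0.95  0.55 -0.32  0.35] 0.0
25 50 [ 0.37  0.11 -0.69 -1.5  -0.16  3.1 ] 0.114
25 57 [ 0.63  0.11 -0.72 -0.77 -0.16  2.17] 0.224
25 65 [ 0.81  0.11 -1.02  0.65 -0.16  0.58] 0.111
25 75 [ 0.87  0.14 -0.91  0.37 -0.31  0.8 ] 0.0
```

View pics/d12z.png

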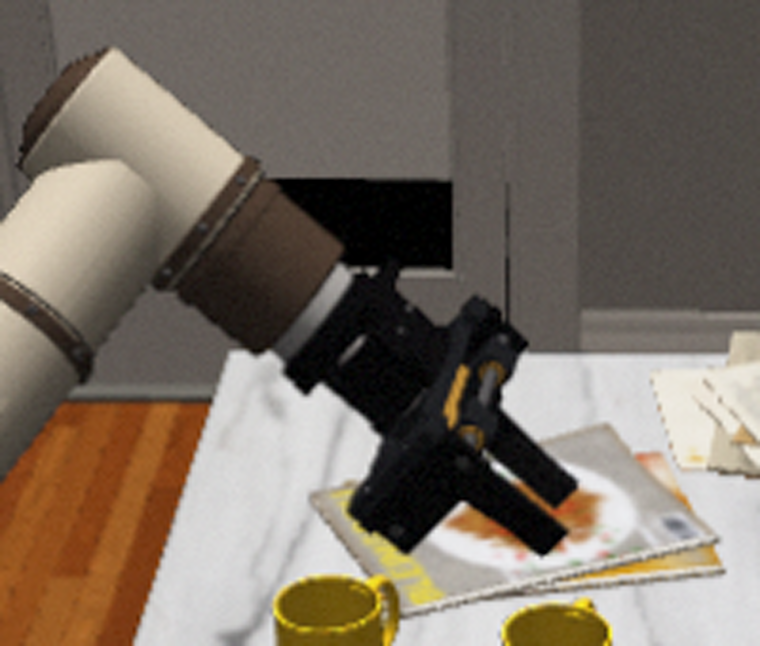

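```bash
cat > geo.py <<'E'
import numpy as np
segs=[((42,5),(0,0),3),((0,0),(-10,24),3),((-10,24),(-2,18),2)]
def dseg(p,a,b):
    a=np.array(a,float);b=np.array(b,float);t=np.clip(np.dot(p-a,b-a)/np.dot(b-a,b-a),0,1);return np.linalg.norm(p-a-t*(b-a))
def clear(T,a):
    B=T-25*np.array([np.sin(a),np.cos(a)]); B2=T-27.5*np.array([np.sin(a),np.cos(a)])
    return min(min(dseg(p,s[0],s[1])-s[2]-2.5 for s in segs) for p in (T,B))
def bodyclear(T,a,p0,h):
    # hook sample points in infuser frame
    x=np.array([np.cos(a),-np.sin(a)]);z=np.array([np.sin(a),np.cos(a)])
    p=np.radians(p0);tx=np.array([np.cos(p),-np.sin(p)]);ty=np.array([np.sin(p),np.cos(p)])
    m=99
    for s in segs:
        for t in np.linspace(0,1,8):
            w=np.array(s[0])*(1-t)+np.array(s[1])*t-T
            q=np.array([w@x,w@z+197.5-h])   # rel to grasp
            u,v=q@tx,q@ty
            # body: u<-51, |v|<37.5
            du=max(u+51,0);dv=max(abs(v)-37.5,0)
            m=min(m,np.hypot(du,dv)-s[2])
    return m
if __name__=="__main__":
    for d in (25,30,35,40,45):
        a=np.radians(d)
        # widest path via grid + maximin (bisection on clearance w/ flood fill)
        from scipy.ndimage import label
        xs=np.arange(-40,40,.5);zs=np.arange(-10,60,.5)
        G=np.array([[clear(np.array([x,z]),a) for z in zs] for x in xs])
        s0=(np.abs(xs-2.3).argmin(),np.abs(zs-7).argmin());e0=(0,len(zs)-1)
        for c in np.arange(0,6,.25):
            L,_=label(G>c)
            i=(np.abs(xs-4).argmin(),np.abs(zs-9.5).argmin())
            # allow any start near
            st=L[i]
            if st==0 or st!=L[e0]: break
        print(d,"clear from (4,9.5):",c-.25,"start",G[i])
    for p0,h in((55,80),(58,75),(60,75),(58,80),(60,70)):
        print(p0,h,[round(bodyclear(np.array(T,float),np.radians(d),p0,h),1) for T,d in [((2,6),0),((4,9.5),0),((4,9.5),20),((4,9.5),35),((4,9.5),42),((5.5,18),35),((5.5,18),42),((-1,34),35)]])
E
python3 geo.py
```

```text
25 clear from (4,9.5): 1.25 start 1.8461538461538458
30 clear from (4,9.5): 1.75 start 1.8461538461538458
35 clear from (4,9.5): 1.75 start 1.8461538461538458
40 clear from (4,9.5): 1.75 start 1.8461538461538458
45 clear from (4,9.5): 1.75 start 1.8461538461538458
55 80 [np.float64(21.8), np.float64(18.2), np.float64(17.1), np.float64(12.9), np.float64(11.2), np.float64(11.4), np.float64(10.8), np.float64(17.9)]
58 75 [np.float64(19.5), np.float64(16.0), np.float64(13.7), np.float64(9.7), np.float64(8.1), np.float64(8.6), np.float64(8.1), np.float64(16.0)]
60 75 [np.float64(16.0), np.float64(12.5), np.float64(9.5), np.float64(5.5), np.float64(4.0), np.float64(4.8), np.float64(4.3), np.float64(12.7)]
58 80 [np.float64(16.9), np.float64(13.3), np.float64(11.1), np.float64(7.0), np.float64(5.5), np.float64(6.0), np.float64(5.5), np.float64(13.3)]
60 70 [np.float64(18.5), np.float64(15.0), np.float64(12.0), np.float64(8.0), np.float64(6.5), np.float64(7.3), np.float64(6.8), np.float64(15.2)]
```

```bash
python3 - <<'E'
from m1 import *
w,st=wrist()
p=lambda n,r:print(n,np.round(r[0],1),r[1])
p("ring",tri((w,313,100),sc(167,247)));p("handle bottom",tri((w,311,222),sc(193,402)));p("handle top",tri((w,313,118),sc(174,275)))
p("strainer ring",tri((w,477,101),sc(322,167)));p("tipR",tri((w,503,73),sc(330,140)));p("tipL",tri((w,313,50),sc(172,222)))
p("rail left top",tri((w,517,276),sc(475,327)))
print("known plane: ring if z=255", np.round(w.onz(313,100,255),1), "handle bottom z=123",np.round(w.onz(311,222,124),1),"handle top 243",np.round(w.onz(313,118,243),1))
print("side ring proj",D.proj([661,152,255]),D.proj([661,152,124]))
E
```

```text
ring [661.7 153.5 258.6] [0.4, 0.4]
handle bottom [661.8 154.1 130.1] [1.0, 1.0]
handle top [657.7 154.5 244.3] [3.1, 3.1]
strainer ring [646.1  54.6 266. ] [0.3, 0.3]
tipR [634.   54.9 294.1] [1.6, 1.6]
tipL [639.6 158.7 301.7] [5.5, 5.5]
rail left top [597.3 -15.7 122.4] [0.2, 0.2]
known plane: ring if z=255 [666.8 152.9 255. ] handle bottom z=123 [665.  153.5 124. ] handle top 243 [663.7 153.  243. ]
side ring proj [[391.27897891 172.87803906]] [[387.17715516 220.88955732]]
```

```bash
python3 - <<'E'
import ik;from ik import *
from h import *
q=env.read_state()["joint_pos"]
for P in ([563,162,160],[563,162,147],[600,159,147],[665,153.4,145]):
  for p in (58,60,62):
    qq,e=ik.solve(np.array(P,float),horiz(p),np.array([.4,.2,-.8,1.3,-.3,-.2]));print(P,p,np.round(qq,2),round(e,3))
plan([563,162,150],horiz(60),8,g=0.04)
E
```

```text
[563, 162, 160] 58 [ 0.34  0.2  -0.89  1.76 -0.22 -0.56] 0.0
[563, 162, 160] 60 [ 0.43  0.21 -0.87  1.48 -0.25 -0.36] 0.0
[563, 162, 160] 62 [ 0.51  0.21 -0.84  1.2  -0.29 -0.16] 0.0
[563, 162, 147] 58 [ 0.27  0.22 -0.89  1.95 -0.2  -0.69] 0.0
[563, 162, 147] 60 [ 0.36  0.23 -0.89  1.68 -0.22 -0.5 ] 0.0
[563, 162, 147] 62 [ 0.45  0.23 -0.86  1.38 -0.25 -0.29] 0.0
[600, 159, 147] 58 [ 0.26  0.27 -0.83  1.89 -0.19 -0.62] 0.0
[600, 159, 147] 60 [ 0.35  0.28 -0.82  1.6  -0.21 -0.41] 0.0
[600, 159, 147] 62 [ 0.44  0.28 -0.79  1.28 -0.25 -0.18] 0.0
[665, 153.4, 145] 58 [ 0.27  0.36 -0.71  1.72 -0.19 -0.46] 0.0
[665, 153.4, 145] 60 [ 0.36  0.36 -0.69  1.39 -0.22 -0.21] 0.0
[665, 153.4, 145] 62 [ 0.44  0.37 -0.63  1.07 -0.27  0.04] 0.0
dist 136.5 ang 19.5 per row 17.1 2.44
[0.0153,-0.0075,-0.0007,0.01,0.03,-0.49,0.04],[0.0156,-0.0068,-0.0007,0.01,0.03,-0.49,0.04],[0.0159,-0.0062,-0.0006,0.01,0.03,-0.49,0.04],[0.0161,-0.0055,-0.0006,0.01,0.03,-0.49,0.04],[0.0164,-0.0048,-0.0005,0.01,0.03,-0.49,0.04],[0.0166,-0.0041,-0.0005,0.01,0.03,-0.49,0.04],[0.0167,-0.0034,-0.0004,0.01,0.03,-0.49,0.04],[0.0168,-0.0027,-0.0004,0.01,0.03,-0.49,0.04],
```

Request:
{"api": "step_arm", "payload": {
  "targets": [
    [0.0155, -0.0075, -0.0005, 0, 0.03, -0.5, 0.04],
    [0.0155, -0.007, -0.0005, 0, 0.03, -0.5, 0.04],
    [0.016, -0.006, -0.0005, 0, 0.03, -0.5, 0.04],
    [0.016, -0.0055, -0.0005, 0, 0.03, -0.5, 0.04],
    [0.0165, -0.005, -0.0005, 0, 0.03, -0.5, 0.04],
    [0.0165, -0.004, -0.0005, 0, 0.03, -0.5, 0.04],
    [0.0165, -0.0035, -0.0005, 0, 0.03, -0.5, 0.04],
    [0.0165, -0.0025, -0.0005, 0, 0.03, -0.5, 0.04],
    [0, 0, 0, 0, 0, 0, 0.04]
  ]
}}

```text
clock: 13.9
eef_pos: [564.6, 167.0, 148.6]
orientation: [[0.48, 0.874, -0.075], [-0.033, -0.067, -0.997], [-0.877, 0.481, -0.003]]
wrist_force: [-1.4, 1.0, -0.5]
width: 39.7
```

```bash
python3 - <<'E'
from h import *
s=stt();print(np.round(s["orientation"],3))
w,st=wrist();cv2.imwrite("pics/w13.png",w.px)
S=Cam(env.get_image("scene"));crop(S.px,180,140,400,320,"s13.png",3.6)
stt();plan([600,159,148],horiz(59),4,g=0.04)
E
```

```text
t 13.9 P [564.6 167.  148.6] w 39.7 F [-1.4  1.  -0.5] q [ 0.41  0.23 -0.88  1.52 -0.23 -0.38]
[[ 0.48   0.874 -0.075]
 [-0.033 -0.067 -0.997]
 [-0.877  0.481 -0.003]]
t 14.0 P [563.7 167.3 150.2] w 40.1 F [-0.3  0.1  0.8] q [ 0.41  0.22 -0.88  1.53 -0.23 -0.39]
dist 37.4 ang 2.2 per row 9.3 0.56
[0.0049,0.0078,0.0014,0.03,-0.03,0.1,0.04],[0.005,0.0078,0.0014,0.03,-0.03,0.1,0.04],[0.0051,0.0077,0.0014,0.03,-0.03,0.1,0.04],[0.0052,0.0077,0.0013,0.03,-0.03,0.1,0.04],
```

View pics/w13.png

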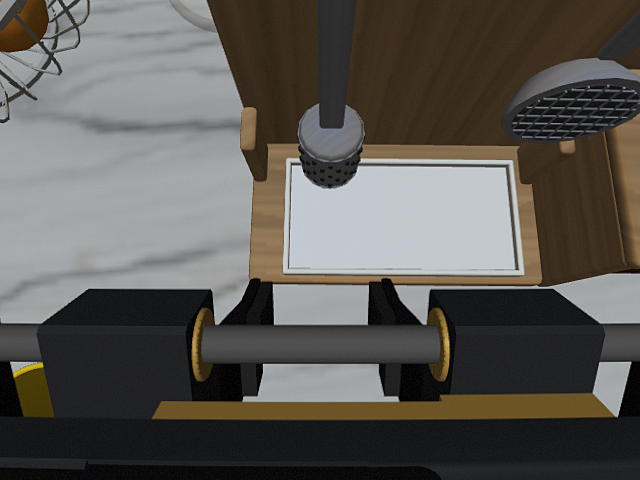

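View pics/s13.png

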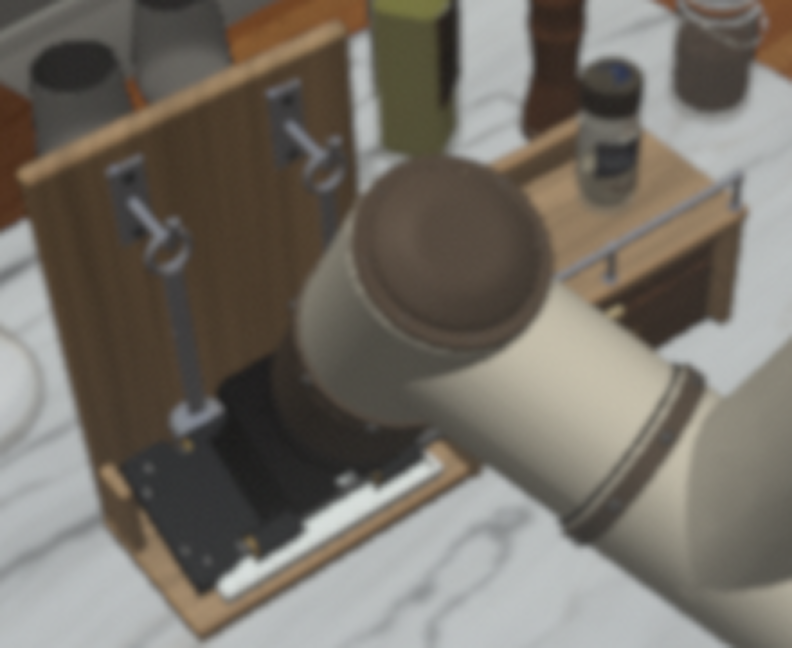

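The wrist view shows the infuser head's top face at (331,128) with the handle above it, and the strainer bowl at (575,100). I'll check the bowl's position for clearance.

```bash
python3 - <<'E'
from m1 import *
w,st=wrist()
p=lambda n,r:print(n,np.round(r[0],1),r[1])
p("bowl",tri((w,577,105),sc(345,310)))
p("bowl left",tri((w,507,122),sc(308,318)))
p("headtop",tri((w,331,128),sc(197,408)))
print(np.round(w.onz(331,128,124),1),np.round(w.onz(335,60,165),1))
E
```

```text
bowl [651.9  41.7 142.3] [3.1, 3.1]
bowl left [627.6  91.1 181.1] [2.5, 2.5]
headtop [657.4 154.5 129.2] [0.8, 0.8]
[659.4 153.8 124. ] [668.9 152.3 165. ]
```

Request:
{"api": "step_arm", "payload": {
  "targets": [
    [0.005, 0.0075, 0.0015, 0, 0, 0.1, 0.04],
    [0.005, 0.0075, 0.0015, 0, 0, 0.1, 0.04],
    [0.005, 0.0075, 0.0015, 0, 0, 0.1, 0.04],
    [0.005, 0.0075, 0.0015, 0, 0, 0, 0.04],
    [0, 0, 0, 0, 0, 0, 0.04]
  ]
}}

```text
clock: 14.57
eef_pos: [598.5, 157.4, 154.2]
orientation: [[0.515, 0.854, -0.07], [-0.033, -0.062, -0.998], [-0.857, 0.516, -0.004]]
wrist_force: [-0.1, -0.3, 0.2]
width: 40.1
```

```bash
python3 - <<'E'
from h import *
s=stt();print(np.round(s["orientation"],3))
w,st=wrist();cv2.imwrite("pics/w14.png",w.px)
stt();plan([664,153.5,146],horiz(59),7,g=0.04)
E
```

```text
t 14.57 P [598.5 157.4 154.2] w 40.1 F [-0.1 -0.3  0.2] q [ 0.29  0.26 -0.84  1.76 -0.18 -0.51]
[[ 0.515  0.854 -0.07 ]
 [-0.033 -0.062 -0.998]
 [-0.857  0.516 -0.004]]
t 14.62 P [597.7 157.7 153.9] w 39.9 F [0.2 0.5 0.8] q [ 0.29  0.26 -0.84  1.76 -0.18 -0.51]
dist 66.9 ang 1.0 per row 9.6 0.15
[0.0059,0.0076,-0.0001,0.02,-0.02,-0,0.04],[0.0059,0.0076,-0.0001,0.02,-0.02,-0,0.04],[0.0059,0.0076,-0.0001,0.02,-0.02,-0,0.04],[0.0059,0.0076,-0.0001,0.02,-0.02,-0,0.04],[0.0059,0.0076,-0.0001,0.02,-0.02,-0,0.04],[0.0059,0.0076,-0.0002,0.02,-0.02,-0,0.04],[0.0059,0.0076,-0.0002,0.02,-0.02,-0,0.04],
```

View pics/w14.png

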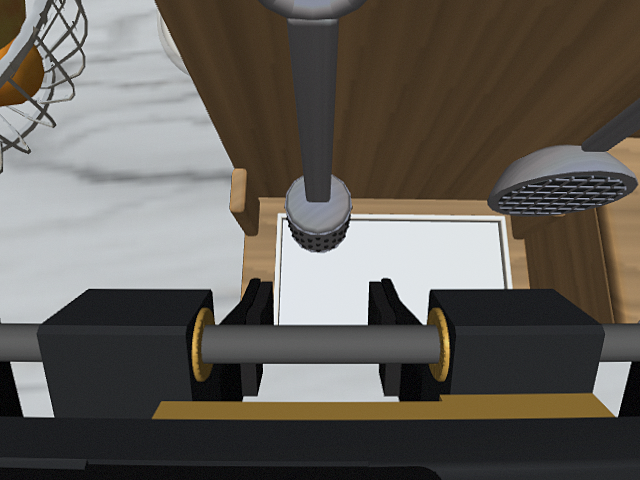

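Request:
{"api": "step_arm", "payload": {
  "targets": [
    [0.006, 0.0075, 0, 0, 0, 0, 0.04],
    [0.006, 0.0075, 0, 0, 0, 0, 0.04],
    [0.006, 0.0075, 0, 0, 0, 0, 0.04],
    [0.006, 0.0075, 0, 0, 0, 0, 0.04],
    [0, 0, 0, 0, 0, 0, 0.04]
  ]
}}

```text
clock: 15.03
eef_pos: [638.5, 155.7, 149.6]
orientation: [[0.516, 0.854, -0.069], [-0.031, -0.061, -0.998], [-0.856, 0.516, -0.005]]
wrist_force: [0.5, -0.6, 0.3]
width: 40.0
```

```bash
python3 - <<'E'
from h import *
s=stt();print(np.round(s["orientation"],3))
w,st=wrist();cv2.imwrite("pics/w15.png",w.px)
S=Cam(env.get_image("scene"));crop(S.px,180,140,400,320,"s15.png",3.6)
stt();plan([664,153.5,147],horiz(59),3,g=0.04)
E
```

```text
t 15.03 P [638.5 155.7 149.6] w 40.0 F [ 0.5 -0.6  0.3] q [ 0.28  0.32 -0.76  1.72 -0.18 -0.45]
[[ 0.516  0.854 -0.069]
 [-0.031 -0.061 -0.998]
 [-0.856  0.516 -0.005]]
t 15.13 P [636.9 155.8 149.2] w 39.6 F [0.3 0.  0.1] q [ 0.28  0.32 -0.77  1.72 -0.17 -0.45]
dist 27.3 ang 1.1 per row 9.1 0.38
[0.0053,0.0074,0.0001,0.05,-0.05,-0,0.04],[0.0053,0.0074,0.0001,0.05,-0.05,-0,0.04],[0.0053,0.0074,0,0.05,-0.05,-0,0.04],
```

View pics/w15.png

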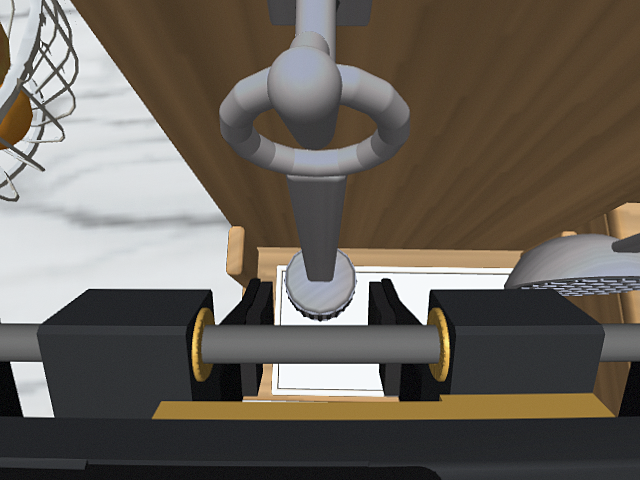

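View pics/s15.png

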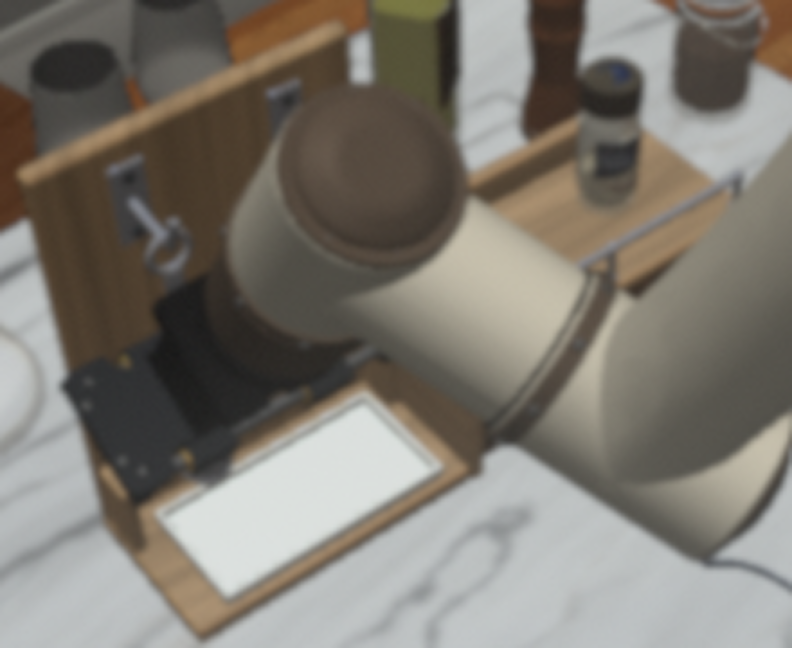

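The ring, hook and barb are in front of the camera. The handle runs down at column 317, midway between the pads (midline about 320). Advance the last 27 mm.

Request:
{"api": "step_arm", "payload": {
  "targets": [
    [0.0055, 0.0075, 0, 0, 0, 0, 0.04],
    [0.0055, 0.0075, 0, 0, 0, 0, 0.04],
    [0.0055, 0.007, 0, 0, 0, 0, 0.04],
    [0.001, 0.001, 0, 0, 0, 0, 0.04]
  ]
}}

```text
clock: 15.47
eef_pos: [666.6, 153.8, 145.4]
orientation: [[0.514, 0.855, -0.067], [-0.031, -0.059, -0.998], [-0.858, 0.514, -0.004]]
wrist_force: [0.3, -0.2, 0.7]
width: 40.1
```

```bash
python3 - <<'E'
from h import *
s=stt();print(np.round(s["orientation"],3))
w,st=wrist();cv2.imwrite("pics/w16.png",w.px)
d=Cam(env.get_image("side"));crop(d.px,300,80,460,280,"d16.png",3)
stt();plan([664,153.5,147],horiz(59),3,g=0.04)
E
```

```text
t 15.47 P [666.6 153.8 145.4] w 40.1 F [ 0.3 -0.2  0.7] q [ 0.28  0.36 -0.71  1.64 -0.17 -0.38]
[[ 0.514  0.855 -0.067]
 [-0.031 -0.059 -0.998]
 [-0.858  0.514 -0.004]]
t 15.57 P [665.6 153.8 145.2] w 40.2 F [-0.1  0.4  0.4] q [ 0.28  0.36 -0.71  1.64 -0.17 -0.38]
dist 2.5 ang 1.2 per row 0.8 0.41
[-0.0008,-0.0001,0.0001,0.06,-0.05,0.01,0.04],[-0.0008,-0.0001,0.0002,0.06,-0.05,0.01,0.04],[-0.0008,-0.0001,0.0002,0.06,-0.05,0.01,0.04],
```

View pics/w16.png

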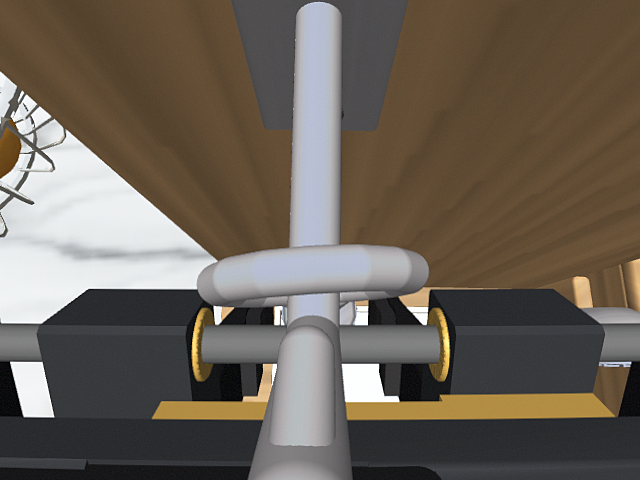

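View pics/d16.png

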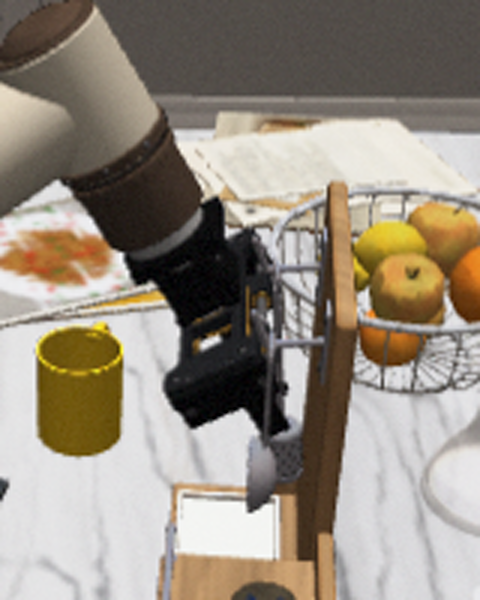

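No contact forces so far, and the hook and ring sit centrally at column 318. Close on the handle.

Request:
{"api": "step_arm", "payload": {
  "targets": [
    [0, 0, 0, 0, 0, 0, 0.02],
    [0, 0, 0, 0, 0, 0, 0.008],
    [0, 0, 0, 0, 0, 0, 0.006],
    [0, 0, 0, 0, 0, 0, 0.006],
    [0, 0, 0, 0, 0, 0, 0.006],
    [0, 0, 0, 0, 0, 0, 0.006],
    [0, 0, 0, 0, 0, 0, 0.006]
  ],
  "newtons": 35
}}

```text
clock: 16.15
eef_pos: [664.0, 153.7, 145.1]
orientation: [[0.512, 0.856, -0.065], [-0.03, -0.058, -0.998], [-0.858, 0.513, -0.004]]
wrist_force: [0.7, 0.3, 0.9]
width: 11.4
```

```bash
python3 - <<'E'
from h import *
s=stt();print(np.round(s["orientation"],3))
w,st=wrist();cv2.imwrite("pics/w17.png",w.px);stt()
w,st=wrist();stt()
E
```

```text
t 16.15 P [664.  153.7 145.1] w 11.4 F [0.7 0.3 0.9] q [ 0.28  0.36 -0.71  1.64 -0.17 -0.38]
[[ 0.512  0.856 -0.065]
 [-0.03  -0.058 -0.998]
 [-0.858  0.513 -0.004]]
t 16.2 P [664.  153.7 145.1] w 11.4 F [-0.6 -0.2 -0.2] q [ 0.28  0.36 -0.71  1.64 -0.17 -0.38]
t 16.25 P [664.1 153.7 145.1] w 11.9 F [-0.3 -1.1  0. ] q [ 0.28  0.36 -0.71  1.64 -0.17 -0.38]
```

View pics/w17.png

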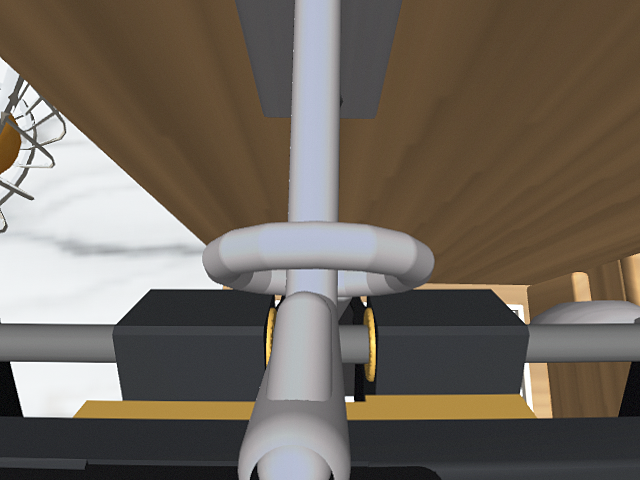

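```bash
cat > path.py <<'E'
from geo import *
from h import *
from scipy.optimize import fsolve
f=lambda T:[dseg(np.array(T),*segs[0][:2])-5.5,dseg(np.array(T),*segs[1][:2])-5.5]
T0=fsolve(f,[3,6])
RK=rackR(-0.087)
def pose(T,deg,TCP0,R0,c):
    a=np.radians(deg);Ry=np.array([[np.cos(a),np.sin(a)],[-np.sin(a),np.cos(a)]])
    d=(np.array(T)-T0)+Ry@np.array(c)-np.array(c)
    P=np.array(TCP0)+RK@np.array([d[0],0,d[1]])
    ax=RK@np.array([0,1,0]);return P,Rn.from_rotvec(ax*a).as_matrix()@R0
E
python3 - <<'E'
from path import *
print(T0)
for a in (0,10,20,30,35):
    best=max(((clear(np.array([x,z]),np.radians(a)),x,z) for x in np.arange(2,14,.5) for z in np.arange(8,14,.5)))
    print("pocket",a,best)
for T in [(6,10.5),(7,11),(6.5,14),(6,18),(5,21),(3,25),(0,30),(-4,36),(-14,44),(-40,50)]: print(T,[round(clear(np.array(T,float),np.radians(a)),1) for a in (0,20,28,32,35,38,42)])
E
```

```text
[3.47796649 5.95288043]
pocket 0 (np.float64(6.900532138458287), np.float64(8.5), np.float64(13.5))
pocket 10 (np.float64(6.463144446253372), np.float64(8.0), np.float64(13.0))
pocket 20 (np.float64(5.645696022323817), np.float64(10.5), np.float64(12.5))
pocket 30 (np.float64(5.576923076923077), np.float64(7.0), np.float64(12.0))
pocket 35 (np.float64(5.576923076923077), np.float64(7.0), np.float64(12.0))
(6, 10.5) [np.float64(4.1), np.float64(4.1), np.float64(4.1), np.float64(4.1), np.float64(4.1), np.float64(4.1), np.float64(4.1)]
(7, 11) [np.float64(4.6), np.float64(4.6), np.float64(4.6), np.float64(4.6), np.float64(4.6), np.float64(4.6), np.float64(4.6)]
(6.5, 14) [np.float64(4.9), np.float64(4.2), np.float64(4.1), np.float64(4.4), np.float64(4.7), np.float64(4.9), np.float64(4.9)]
(6, 18) [np.float64(2.2), np.float64(0.6), np.float64(1.5), np.float64(2.4), np.float64(3.2), np.float64(3.5), np.float64(3.5)]
(5, 21) [np.float64(-0.9), np.float64(-1.2), np.float64(1.1), np.float64(2.2), np.float64(2.9), np.float64(3.1), np.float64(3.1)]
(3, 25) [np.float64(-5.1), np.float64(-1.0), np.float64(1.4), np.float64(2.5), np.float64(3.2), np.float64(3.9), np.float64(4.1)]
(0, 30) [np.float64(-3.6), np.float64(-0.1), np.float64(2.3), np.float64(3.3), np.float64(4.1), np.float64(4.7), np.float64(5.5)]
(-4, 36) [np.float64(-5.0), np.float64(1.3), np.float64(3.7), np.float64(4.7), np.float64(5.5), np.float64(6.1), np.float64(6.9)]
(-14, 44) [np.float64(0.1), np.float64(7.5), np.float64(10.4), np.float64(11.8), np.float64(12.8), np.float64(13.9), np.float64(14.9)]
(-40, 50) [np.float64(24.5), np.float64(33.1), np.float64(34.2), np.float64(34.2), np.float64(34.2), np.float64(34.2), np.float64(34.2)]
```

```bash
python3 - <<'E'
from path import *
for T,a in [((7,11.5),0),((7,11.5),20),((7,11.5),30),((7,11.5),35),((6,18),35),((5,21),35),((6,18),38),((3,25),35),((0,30),35)]:
    print(T,a,round(bodyclear(np.array(T,float),np.radians(a),59,79),1))
s=env.read_state();R0=s["orientation"]
P,R=pose((6.5,11),0,[664,153.7,145.1],R0,(1,-122.7));plan(P,R,3,g=0.006);
E
```

```text
(7, 11.5) 0 8.6
(7, 11.5) 20 6.2
(7, 11.5) 30 3.8
(7, 11.5) 35 2.7
(6, 18) 35 4.2
(5, 21) 35 5.4
(6, 18) 38 3.9
(3, 25) 35 7.6
(0, 30) 35 11.0
dist 5.9 ang 0.0 per row 2.0 0.00
[-0.0009,0.0017,0,0,0,0,0.006],[-0.0009,0.0017,0,0,0,0,0.006],[-0.0009,0.0017,0,0,0,0,0.006],
```

Request:
{"api": "step_arm", "payload": {
  "targets": [
    [-0.001, 0.0015, 0, 0, 0, 0, 0.006],
    [-0.002, 0.002, 0, 0, 0, 0, 0.006],
    [-0.001, 0.0015, 0, 0, 0, 0, 0.006],
    [0, 0, 0, 0, 0, 0, 0.006]
  ],
  "newtons": 40
}}

```text
clock: 16.58
eef_pos: [665.8, 152.9, 150.2]
orientation: [[0.51, 0.857, -0.066], [-0.031, -0.058, -0.998], [-0.859, 0.511, -0.003]]
wrist_force: [0.2, 0.1, -0.4]
width: 11.3
```

```bash
python3 - <<'E'
from h import *
s=stt();print(np.round(s["orientation"],3))
w,st=wrist();cv2.imwrite("pics/w18.png",w.px);s=stt()
E
```

```text
t 16.58 P [665.8 152.9 150.2] w 11.3 F [ 0.2  0.1 -0.4] q [ 0.32  0.35 -0.71  1.53 -0.19 -0.29]
[[ 0.51   0.857 -0.066]
 [-0.031 -0.058 -0.998]
 [-0.859  0.511 -0.003]]
t 16.63 P [665.6 152.9 150. ] w 11.6 F [ 0.8 -0.9 -1. ] q [ 0.31  0.35 -0.71  1.53 -0.19 -0.3 ]
```

View pics/w18.png

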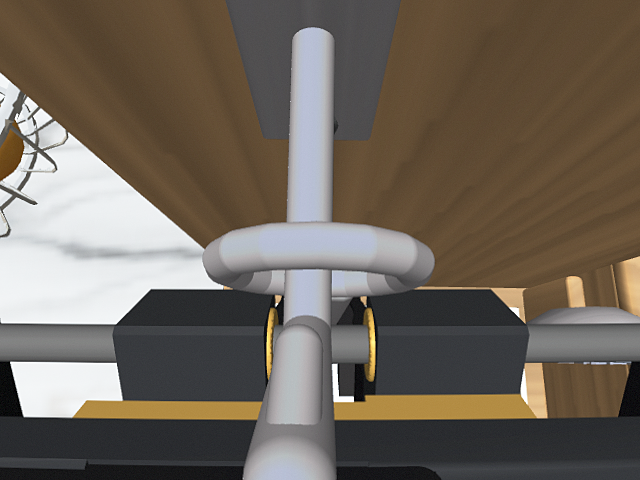

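```bash
cat >> path.py <<'E'
def rows(poses,P,R,g=0.006):
    for (Pt,Rt) in poses:
        t=R.T@(Pt-P)/1000;w=np.degrees(Rn.from_matrix(R.T@Rt).as_rotvec())/5
        print(np.round(t,4).tolist(),np.round(w,2).tolist());P,R=Pt,Rt
def cur():
    s=env.read_state();return np.array(s["eef_pos"]),np.array(s["orientation"])
TCP0=[664.1,153.7,145.1];c=(1.0,-122.7);R0=np.array([[0.512,0.856,-0.065],[-0.03,-0.058,-0.998],[-0.858,0.513,-0.004]])
u,_,v=np.linalg.svd(R0);R0=u@v
def where():
    P,R=cur();rel=RK.T@(R@R0.T)@RK;rv=np.degrees(Rn.from_matrix(rel).as_rotvec())
    a=np.radians(rv[1]);Ry=np.array([[np.cos(a),np.sin(a)],[-np.sin(a),np.cos(a)]])
    d=RK.T@(P-np.array(TCP0));T=T0+np.array([d[0],d[2]])-Ry@np.array(c)+np.array(c)
    print("tilt",np.round(rv,1),"T",np.round(T,1),"y",round(d[1],1),"clear",round(clear(T,a),1),"body",round(bodyclear(T,a,59,79),1));return T,rv[1]
E
python3 - <<'E'
from path import *
where();P,R=cur()
rows([pose((5.5,11),a,TCP0,R0,c) for a in (4,8,12,16,20)],P,R)
E
```

```text
tilt [-0.1  0.1 -0. ] T [ 5.3 10.8] y -0.6 clear 3.6 body 10.4
[-0.0045, -0.0068, -0.0008] [0.01, 0.03, -0.77]
[-0.0046, -0.0072, -0.0002] [0.01, 0.01, -0.8]
[-0.0046, -0.0072, -0.0002] [0.01, 0.01, -0.8]
[-0.0046, -0.0072, -0.0002] [0.01, 0.01, -0.8]
[-0.0046, -0.0072, -0.0002] [0.01, 0.01, -0.8]
```

Request:
{"api": "step_arm", "payload": {
  "targets": [
    [-0.0045, -0.007, -0.0005, 0, 0.02, -0.8, 0.006],
    [-0.0045, -0.007, -0.0005, 0, 0, -0.8, 0.006],
    [0, 0, 0, 0, 0, 0, 0.006]
  ]
}}

```text
clock: 16.88
eef_pos: [673.7, 146.5, 158.2]
orientation: [[0.491, 0.868, -0.075], [-0.044, -0.061, -0.997], [-0.87, 0.493, 0.008]]
wrist_force: [0.6, 2.2, -0.4]
width: 11.5
```

```bash
python3 - <<'E'
from path import *
stt();where();wrist();where();wrist();T,a=where();P,R=cur()
rows([pose((5.5,11),a+i,TCP0,R0,c) for i in (4,8,12)],P,R)
E
```

```text
t 16.88 P [673.7 146.5 158.2] w 11.5 F [ 0.6  2.2 -0.4] q [ 0.41  0.36 -0.64  1.16 -0.26  0.  ]
tilt [-0.7  1.3 -0.6] T [16.5 19. ] y -6.3 clear 2.3 body -3.0
tilt [-0.8  1.3 -0.5] T [16.2 18.9] y -6.3 clear 2.4 body -2.9
tilt [-0.9  1.3 -0.5] T [16.1 19. ] y -6.8 clear 2.3 body -2.9
[-0.0029, -0.0203, -0.0071] [0.01, 0.22, -0.8]
[-0.0046, -0.0072, -0.0002] [0.01, 0.01, -0.8]
[-0.0046, -0.0072, -0.0002] [0.01, 0.01, -0.8]
```

The tilt went past what joint 4 can follow near the wrist singularity and the ring drifted sideways, though forces stayed small. I'll recentre, then tilt much more slowly.

```bash
python3 - <<'E'
from path import *
import ik
T,a=where();P,R=cur()
Pt,Rt=pose((6,11),1.5,TCP0,R0,c)
plan(Pt,Rt,5,g=0.006)
q=env.read_state()["joint_pos"];print(np.round(q,3));p,r=ik.fk(q);print("fk-err",np.round(p-P,1))
off=p-P
for a in (1.5,2.5,4,6,8,10,14,18):
    Pt,Rt=pose((6,11),a,TCP0,R0,c);q,e=ik.solve(Pt+off,Rt,q);print(a,np.round(q,2),round(e,3))
E
```

```text
tilt [-0.9  1.3 -0.5] T [16.1 19. ] y -6.8 clear 2.3 body -2.9
dist 14.9 ang 1.1 per row 3.0 0.21
[0.0003,-0.0026,-0.0014,0,0.04,-0.01,0.006],[0.0003,-0.0026,-0.0014,0,0.04,-0.01,0.006],[0.0003,-0.0026,-0.0014,0,0.04,-0.01,0.006],[0.0003,-0.0026,-0.0014,0,0.04,-0.01,0.006],[0.0004,-0.0026,-0.0014,0,0.04,-0.01,0.006],
[ 0.406  0.36  -0.644  1.167 -0.261 -0.004]
fk-err [-2.6 -0.4 -1.9]
1.5 [ 0.38  0.36 -0.68  1.28 -0.22 -0.11] 0.0
2.5 [ 0.43  0.36 -0.66  1.12 -0.25  0.02] 0.0
4 [ 0.48  0.36 -0.61  0.91 -0.3   0.19] 0.0
6 [ 0.52  0.37 -0.55  0.7  -0.36  0.36] 0.0
8 [ 0.54  0.37 -0.5   0.55 -0.42  0.49] 0.0
10 [ 0.55  0.37 -0.45  0.44 -0.48  0.59] 0.0
14 [ 0.55  0.38 -0.36  0.29 -0.6   0.73] 0.0
18 [ 0.55  0.39 -0.29  0.19 -0.71  0.82] 0.0
```

Request:
{"api": "step_arm", "payload": {
  "targets": [
    [0.0003, -0.0026, -0.0014, 0, 0.04, 0, 0.006],
    [0.0003, -0.0026, -0.0014, 0, 0.04, 0, 0.006],
    [0.0003, -0.0026, -0.0014, 0, 0.04, 0, 0.006],
    [0.0003, -0.0026, -0.0014, 0, 0.04, 0, 0.006],
    [0.0003, -0.0026, -0.0014, 0, 0.04, 0, 0.006],
    [0, 0, 0, 0, 0, 0, 0.006]
  ]
}}

```text
clock: 17.48
eef_pos: [661.8, 152.5, 149.4]
orientation: [[0.495, 0.867, -0.061], [-0.033, -0.052, -0.998], [-0.868, 0.496, 0.003]]
wrist_force: [-0.3, 0.1, -0.5]
width: 11.8
```

```bash
python3 - <<'E'
from path import *
stt();T,a=where();w,_=wrist();cv2.imwrite("pics/w19.png",w.px)
T,a=where()
plan(*pose((6,11),a+2.4,TCP0,R0,c),3,g=0.006)
E
```

```text
t 17.48 P [661.8 152.5 149.4] w 11.8 F [-0.3  0.1 -0.5] q [ 0.36  0.35 -0.7   1.37 -0.21 -0.17]
tilt [-0.4  1.1  0.2] T [ 3.7 10.2] y -1.4 clear 1.8 body 12.3
tilt [-0.4  1.1  0.2] T [ 3.9 10.4] y -1.6 clear 2.1 body 12.0
dist 3.5 ang 2.4 per row 1.2 0.81
[-0.0007,-0.0007,-0.0006,0.03,0.02,-0.16,0.006],[-0.0007,-0.0008,-0.0006,0.03,0.02,-0.16,0.006],[-0.0007,-0.0008,-0.0006,0.03,0.02,-0.16,0.006],
```

View pics/w19.png

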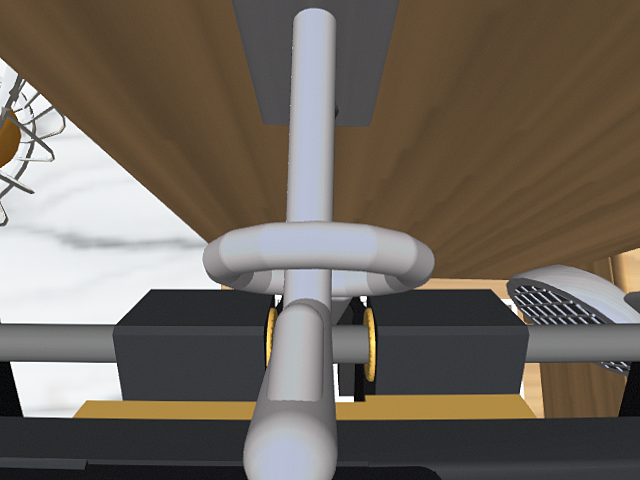

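The ring is back in place and undamaged in the fingers. The strainer at the right has moved a little, so I'll check it from the side.

Request:
{"api": "step_arm", "payload": {
  "targets": [
    [-0.0007, -0.0008, -0.0006, 0, 0.02, -0.16, 0.006],
    [-0.0007, -0.0008, -0.0006, 0, 0.02, -0.16, 0.006],
    [-0.0007, -0.0008, -0.0006, 0, 0.02, -0.16, 0.006],
    [0, 0, 0, 0, 0, 0, 0.006]
  ]
}}

```text
clock: 17.87
eef_pos: [659.0, 150.3, 150.3]
orientation: [[0.457, 0.887, -0.063], [-0.03, -0.056, -0.998], [-0.889, 0.458, 0.001]]
wrist_force: [-0.1, 1.2, -0.4]
width: 10.9
```

```bash
python3 - <<'E'
from path import *
stt();T,a=where();d=Cam(env.get_image("side"));crop(d.px,300,80,460,280,"d19.png",3);S=Cam(env.get_image("scene"));crop(S.px,180,140,400,320,"s19.png",3.6)
T,a=where()
plan(*pose((6,11),a+3,TCP0,R0,c),3,g=0.006)
E
```

```text
t 17.87 P [659.  150.3 150.3] w 10.9 F [-0.1  1.2 -0.4] q [ 0.46  0.36 -0.63  0.96 -0.28  0.15]
tilt [-0.4  3.6  0.1] T [ 6.3 11. ] y -3.8 clear 4.5 body 9.9
tilt [-0.5  3.6  0.2] T [ 6.  10.7] y -4.1 clear 4.2 body 10.3
dist 7.7 ang 3.0 per row 2.6 1.01
[-0.0012,-0.0017,-0.0014,0.03,0.02,-0.2,0.006],[-0.0012,-0.0018,-0.0014,0.03,0.02,-0.2,0.006],[-0.0011,-0.0018,-0.0014,0.03,0.02,-0.2,0.006],
```

View pics/d19.png

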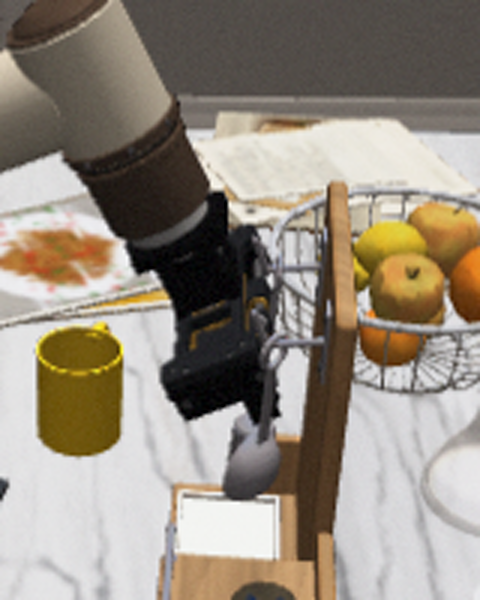

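Request:
{"api": "step_arm", "payload": {
  "targets": [
    [-0.0005, -0.0005, -0.003, 0.03, 0.02, -0.05, 0.006],
    [-0.001, -0.0015, -0.0025, 0.03, 0.02, -0.2, 0.006],
    [-0.001, -0.002, -0.0025, 0, 0.02, -0.2, 0.006],
    [-0.001, -0.002, -0.0025, 0, 0.02, -0.2, 0.006],
    [0, 0, 0, 0, 0, 0, 0.006]
  ]
}}

```text
clock: 18.38
eef_pos: [651.9, 157.0, 149.9]
orientation: [[0.405, 0.912, -0.066], [-0.027, -0.06, -0.998], [-0.914, 0.406, 0.0]]
wrist_force: [0.6, 0.6, 1.6]
width: 11.6
```

```bash
python3 - <<'E'
from path import *
stt();T,a=where();wrist();
T,a=where()
plan(*pose((6,11.5),a+4,TCP0,R0,c),4,g=0.006)
E
```

```text
t 18.38 P [651.9 157.  149.9] w 11.6 F [0.6 0.6 1.6] q [ 0.53  0.37 -0.52  0.64 -0.39  0.42]
tilt [-0.4  6.9 -0. ] T [ 5.8 10. ] y 2.2 clear 3.7 body 11.1
tilt [-0.4  6.9 -0. ] T [5.6 9.7] y 1.7 clear 3.4 body 11.5
dist 8.8 ang 4.0 per row 2.2 1.01
[-0.0015,-0.0015,0.0004,0.01,0.02,-0.2,0.006],[-0.0015,-0.0016,0.0004,0.01,0.02,-0.2,0.006],[-0.0015,-0.0016,0.0004,0.01,0.02,-0.2,0.006],[-0.0014,-0.0016,0.0004,0.01,0.02,-0.2,0.006],
```

Request:
{"api": "step_arm", "payload": {
  "targets": [
    [-0.0018, -0.002, 0, 0, 0.02, -0.25, 0.006],
    [-0.0018, -0.002, 0, 0, 0.02, -0.25, 0.006],
    [-0.0018, -0.002, -0.0003, 0, 0, -0.25, 0.006],
    [-0.0018, -0.002, -0.0003, 0, 0, -0.25, 0.006],
    [0, 0, 0, 0, 0, 0, 0.006]
  ]
}}

```text
clock: 18.85
eef_pos: [641.0, 151.4, 152.3]
orientation: [[0.322, 0.944, -0.068], [-0.029, -0.062, -0.998], [-0.946, 0.324, 0.007]]
wrist_force: [1.0, 0.7, 0.3]
width: 11.2
```

```bash
python3 - <<'E'
from path import *
stt();T,a=where();wrist();
T,a=where()
plan(*pose((6,11.5),a+8,TCP0,R0,c),5,g=0.006)
E
```

```text
t 18.85 P [641.  151.4 152.3] w 11.2 F [1.  0.7 0.3] q [ 0.55  0.38 -0.4   0.38 -0.55  0.66]
tilt [-0.9 12.  -0.2] T [ 6.1 10.7] y -4.3 clear 4.2 body 9.6
tilt [-0.9 12.  -0.2] T [ 5.8 10.3] y -4.7 clear 3.8 body 10.1
dist 17.9 ang 8.1 per row 3.6 1.61
[-0.0022,-0.0027,-0.001,0.01,0.04,-0.32,0.006],[-0.0021,-0.0027,-0.001,0.01,0.04,-0.32,0.006],[-0.002,-0.0028,-0.001,0.01,0.04,-0.32,0.006],[-0.0019,-0.0029,-0.001,0.01,0.04,-0.32,0.006],[-0.0018,-0.0029,-0.001,0.01,0.04,-0.32,0.006],
```

Request:
{"api": "step_arm", "payload": {
  "targets": [
    [-0.001, -0.001, -0.0025, 0, 0.04, -0.1, 0.006],
    [-0.002, -0.0025, -0.002, 0, 0.04, -0.3, 0.006],
    [-0.002, -0.0025, -0.002, 0, 0.04, -0.3, 0.006],
    [-0.002, -0.0028, -0.002, 0, 0.04, -0.3, 0.006],
    [-0.002, -0.0028, -0.002, 0, 0.04, -0.3, 0.006],
    [0, 0, 0, 0, 0, 0, 0.006]
  ]
}}

```text
clock: 19.4
eef_pos: [625.4, 157.4, 155.3]
orientation: [[0.208, 0.976, -0.067], [-0.013, -0.066, -0.998], [-0.978, 0.209, -0.001]]
wrist_force: [0.2, -1.0, 0.0]
width: 11.3
```

```bash
python3 - <<'E'
from path import *
stt();T,a=where();w,_=wrist();cv2.imwrite("pics/w20.png",w.px)
T,a=where()
plan(*pose((6,11.5),a+8,TCP0,R0,c),5,g=0.006)
E
```

```text
t 19.4 P [625.4 157.4 155.3] w 11.3 F [ 0.2 -1.   0. ] q [ 0.55  0.4  -0.28  0.18 -0.73  0.83]
tilt [-0.6 18.8 -0.1] T [4.3 9.9] y 0.3 clear 2.2 body 9.6
tilt [-0.6 18.8 -0.1] T [4.  9.4] y -0.1 clear 1.8 body 9.9
dist 16.2 ang 8.0 per row 3.2 1.60
[-0.0023,-0.0023,-0.0001,0.01,0.03,-0.32,0.006],[-0.0022,-0.0024,-0.0001,0.01,0.03,-0.32,0.006],[-0.0021,-0.0025,-0.0001,0.01,0.03,-0.32,0.006],[-0.002,-0.0025,-0.0001,0.01,0.03,-0.32,0.006],[-0.002,-0.0026,-0.0001,0.01,0.03,-0.32,0.006],
```

View pics/w20.png

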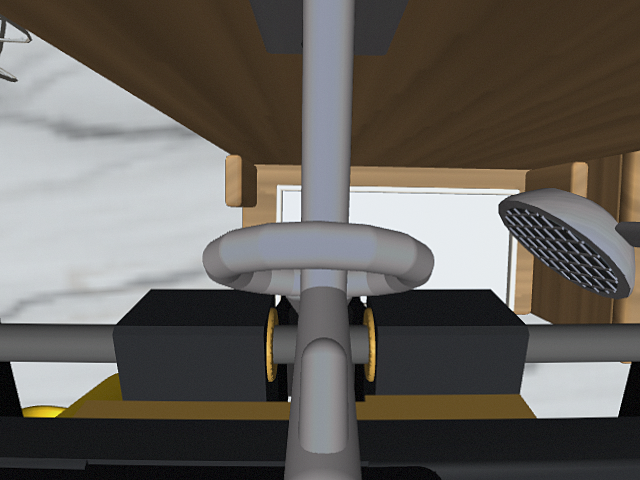

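Ring and grip are unchanged (ring at (318,258) as before) and the hook is centred in the opening. Continue tilting.

Request:
{"api": "step_arm", "payload": {
  "targets": [
    [-0.002, -0.0018, -0.0005, 0, 0.03, -0.32, 0.006],
    [-0.0022, -0.0022, -0.001, 0, 0.03, -0.32, 0.006],
    [-0.0022, -0.0022, -0.001, 0, 0.03, -0.32, 0.006],
    [-0.002, -0.0025, -0.001, 0, 0.03, -0.32, 0.006],
    [-0.002, -0.0025, -0.001, 0, 0, -0.32, 0.006],
    [0, 0, 0, 0, 0, 0, 0.006]
  ]
}}

```text
clock: 19.95
eef_pos: [610.1, 157.6, 160.8]
orientation: [[0.065, 0.996, -0.068], [-0.004, -0.068, -0.998], [-0.998, 0.065, -0.001]]
wrist_force: [0.7, -1.1, -0.5]
width: 11.5
```

```bash
python3 - <<'E'
from path import *
stt();T,a=where();w,_=wrist()
T,a=where()
plan(*pose((6.5,12),36,TCP0,R0,c),6,g=0.006)
E
```

```text
t 19.95 P [610.1 157.6 160.8] w 11.5 F [ 0.7 -1.1 -0.5] q [ 0.53  0.42 -0.15  0.04 -0.94  0.95]
tilt [-0.7 27.1 -0.1] T [5.3 8.6] y -0.8 clear 2.4 body 6.3
tilt [-0.7 27.1 -0.1] T [4.9 8.2] y -1.1 clear 2.0 body 6.7
dist 20.1 ang 8.9 per row 3.3 1.48
[-0.0024,-0.0023,-0.0002,0.01,0.03,-0.3,0.006],[-0.0024,-0.0024,-0.0002,0.01,0.03,-0.3,0.006],[-0.0023,-0.0024,-0.0002,0.01,0.03,-0.3,0.006],[-0.0022,-0.0025,-0.0002,0.01,0.03,-0.3,0.006],[-0.0022,-0.0025,-0.0002,0.01,0.03,-0.3,0.006],[-0.0021,-0.0026,-0.0003,0.01,0.03,-0.3,0.006],
```

Request:
{"api": "step_arm", "payload": {
  "targets": [
    [-0.0035, -0.001, -0.0005, 0, 0.03, -0.25, 0.006],
    [-0.0032, -0.0015, -0.0005, 0, 0.03, -0.3, 0.006],
    [-0.003, -0.0022, -0.0005, 0, 0.03, -0.3, 0.006],
    [-0.0028, -0.0022, -0.0005, 0, 0.03, -0.3, 0.006],
    [-0.0025, -0.0022, -0.0005, 0, 0, -0.3, 0.006],
    [0, 0, 0, 0, 0, 0, 0.006]
  ]
}}

```text
clock: 20.5
eef_pos: [597.3, 156.4, 172.3]
orientation: [[-0.064, 0.995, -0.071], [0.007, -0.071, -0.997], [-0.998, -0.065, -0.002]]
wrist_force: [-0.1, 1.0, -0.3]
width: 11.1
```

```bash
python3 - <<'E'
from path import *
stt();T,a=where();w,_=wrist();cv2.imwrite("pics/w21.png",w.px)
T,a=where()
plan(*pose((6.5,13),37,TCP0,R0,c),3,g=0.006)
E
```

```text
t 20.5 P [597.3 156.4 172.3] w 11.1 F [-0.1  1.  -0.3] q [ 0.5   0.45 -0.04 -0.04 -1.13  1.02]
tilt [-0.8 34.6 -0.2] T [ 6.5 12. ] y -3.1 clear 5.1 body 3.3
tilt [-0.8 34.6 -0.2] T [ 6.1 11.7] y -3.2 clear 4.6 body 3.7
dist 6.6 ang 2.5 per row 2.2 0.85
[-0.0013,-0.0013,-0.0011,-0,0.06,-0.16,0.006],[-0.0013,-0.0014,-0.0011,-0,0.06,-0.16,0.006],[-0.0013,-0.0014,-0.0011,-0,0.06,-0.16,0.006],
```

View pics/w21.png

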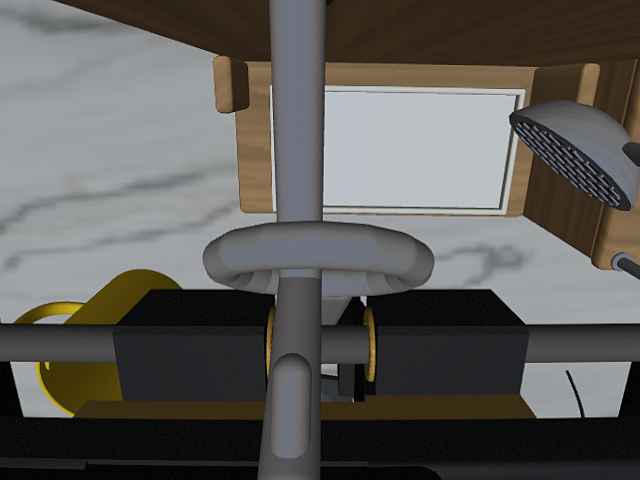

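Request:
{"api": "step_arm", "payload": {
  "targets": [
    [-0.002, 0, -0.0015, 0, 0.05, 0, 0.006],
    [-0.0025, 0, -0.0015, 0, 0.03, 0, 0.006],
    [-0.002, 0, -0.0005, 0, 0, 0, 0.006],
    [0, 0, 0, 0, 0, 0, 0.006]
  ]
}}

```text
clock: 20.88
eef_pos: [596.4, 158.9, 177.7]
orientation: [[-0.063, 0.995, -0.072], [0.011, -0.071, -0.997], [-0.998, -0.064, -0.007]]
wrist_force: [0.8, 1.4, -0.4]
width: 11.6
```

```bash
python3 - <<'E'
from path import *
stt();T,a=where();w,_=wrist()
T,a=where();P,R=cur()
rows([pose(t,36,TCP0,R0,c) for t in [(4.5,22),(2.5,26),(0,30),(-4,36)]],P,R)
E
```

```text
t 20.88 P [596.4 158.9 177.7] w 11.6 F [ 0.8  1.4 -0.4] q [ 0.5   0.44 -0.04 -0.04 -1.14  1.02]
tilt [-0.5 34.5 -0.2] T [ 5.3 17.4] y -0.7 clear 2.8 body 4.9
tilt [-0.5 34.6 -0.2] T [ 5.2 17.3] y -0.7 clear 2.8 body 4.9
[-0.0063, -0.0037, -0.0008] [-0.01, 0.11, -0.29]
[-0.0038, -0.0023, -0.0001] [0.0, 0.0, 0.0]
[-0.0038, -0.0028, -0.0001] [0.0, 0.0, 0.0]
[-0.0056, -0.0045, -0.0002] [0.0, 0.0, 0.0]
```

Request:
{"api": "step_arm", "payload": {
  "targets": [
    [-0.0025, -0.001, -0.0005, 0, 0.05, -0.1, 0.006],
    [-0.003, -0.001, 0, 0, 0.03, -0.1, 0.006],
    [-0.003, -0.001, 0, 0, 0, 0, 0.006],
    [0, 0, 0, 0, 0, 0, 0.006]
  ]
}}

```text
clock: 21.27
eef_pos: [592.3, 159.5, 186.0]
orientation: [[-0.085, 0.994, -0.073], [0.02, -0.071, -0.997], [-0.996, -0.087, -0.013]]
wrist_force: [0.2, 0.3, -1.9]
width: 11.2
```

```bash
python3 - <<'E'
from path import *
stt();T,a=where();w,_=wrist();cv2.imwrite("pics/w22.png",w.px)
d=Cam(env.get_image("side"));crop(d.px,300,80,460,280,"d22.png",3)
T,a=where();P,R=cur()
rows([pose(t,36,TCP0,R0,c) for t in [(2.5,26),(0,30),(-4,36)]],P,R)
E
```

```text
t 21.27 P [592.3 159.5 186. ] w 11.2 F [ 0.2  0.3 -1.9] q [ 0.5   0.44 -0.01 -0.06 -1.18  1.03]
tilt [-0.1 35.8 -0.1] T [ 3.5 24.2] y -0.5 clear 3.3 body 7.1
tilt [-0.1 35.8 -0.1] T [ 3.6 24. ] y -0.5 clear 3.3 body 7.0
[-0.0021, -0.0016, -0.0005] [-0.01, 0.03, -0.03]
[-0.0038, -0.0028, -0.0001] [0.0, 0.0, 0.0]
[-0.0056, -0.0045, -0.0002] [0.0, 0.0, 0.0]
```

View pics/w22.png

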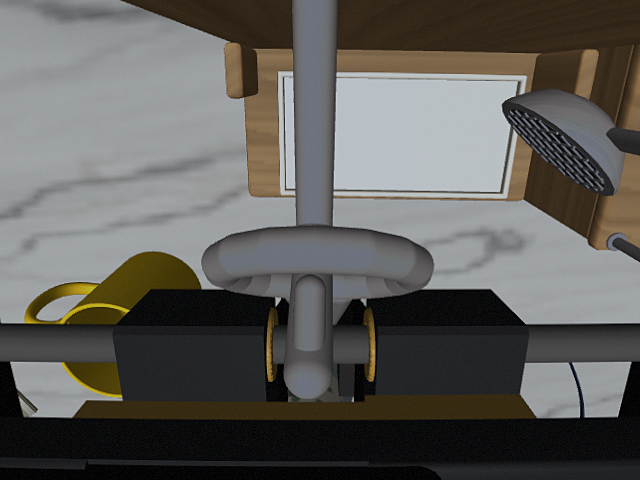

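View pics/d22.png

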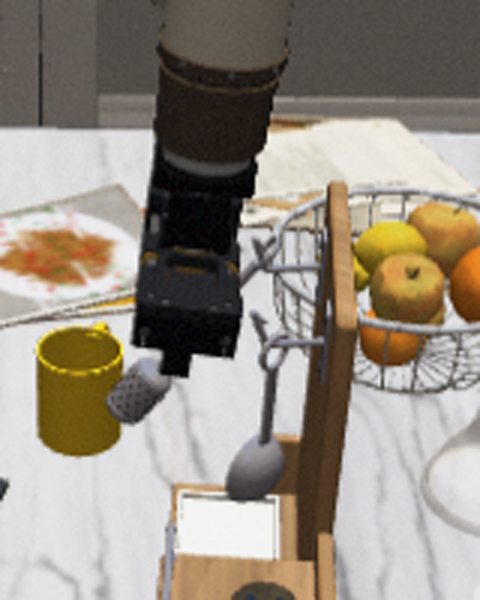

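The ring has slid up the tip and the strainer is clear and still hanging. Continue up and past the barb.

Request:
{"api": "step_arm", "payload": {
  "targets": [
    [-0.002, -0.0015, 0, 0, 0, 0, 0.006],
    [-0.0035, -0.0025, 0, 0, 0, 0, 0.006],
    [-0.004, -0.003, 0, 0, 0, 0, 0.006],
    [-0.004, -0.003, 0, 0, 0, 0, 0.006],
    [0, 0, 0, 0, 0, 0, 0.006]
  ]
}}

```text
clock: 21.78
eef_pos: [583.7, 159.9, 202.1]
orientation: [[-0.083, 0.994, -0.073], [0.019, -0.071, -0.997], [-0.996, -0.084, -0.013]]
wrist_force: [-0.4, 0.1, -0.7]
width: 11.2
```

```bash
python3 - <<'E'
from path import *
stt();T,a=where();w,_=wrist();cv2.imwrite("pics/w23.png",w.px)
T,a=where()
E
```

```text
t 21.78 P [583.7 159.9 202.1] w 11.2 F [-0.4  0.1 -0.7] q [ 0.51  0.41 -0.02 -0.06 -1.21  1.02]
tilt [-0.1 35.7 -0.1] T [-5.4 40.5] y -0.8 clear 5.2 body 17.3
tilt [-0.1 35.7 -0.1] T [-5.3 40.2] y -0.8 clear 5.2 body 17.2
```

View pics/w23.png

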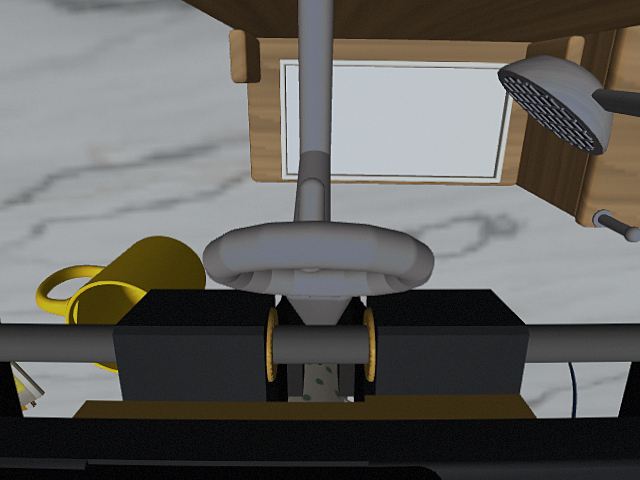

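The ring has cleared the hook tip and the hook now shows behind it. Back off toward the robot.

Request:
{"api": "step_arm", "payload": {
  "targets": [
    [-0.004, -0.006, 0, 0, 0, 0, 0.006],
    [-0.004, -0.01, 0, 0, 0, 0, 0.006],
    [-0.004, -0.015, 0, 0, 0, 0, 0.006],
    [-0.004, -0.018, 0, 0, 0, 0, 0.006],
    [-0.004, -0.018, 0, 0, 0, 0, 0.006],
    [0, 0, 0, 0, 0, 0, 0.006]
  ]
}}

```text
clock: 22.33
eef_pos: [513.6, 164.0, 228.9]
orientation: [[-0.084, 0.994, -0.074], [0.019, -0.072, -0.997], [-0.996, -0.086, -0.013]]
wrist_force: [-0.3, 0.6, -0.5]
width: 11.5
```

```bash
python3 - <<'E'
from path import *
stt();T,a=where();w,_=wrist();cv2.imwrite("pics/w24.png",w.px)
d=Cam(env.get_image("side"));crop(d.px,220,60,460,290,"d24.png",2.6)
E
```

```text
t 22.33 P [513.6 164.  228.9] w 11.5 F [-0.3  0.6 -0.5] q [ 0.57  0.28 -0.14 -0.07 -1.21  0.95]
tilt [-0.1 35.8 -0.2] T [-75.4  67.2] y -2.9 clear 72.9 body 89.4
```

View pics/d24.png

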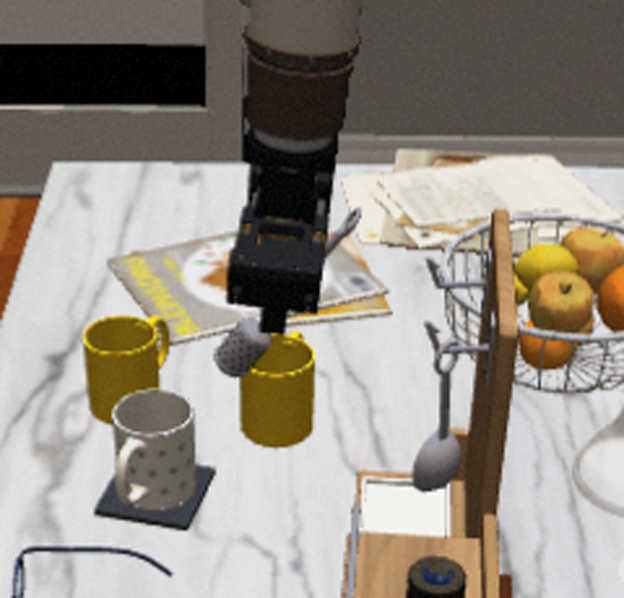

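View pics/w24.png

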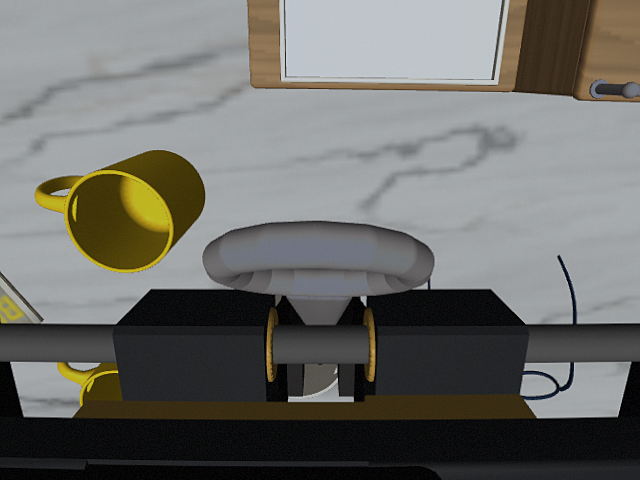

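```bash
cat > t5.py <<'E'
import ik;from ik import *
from h import *
s=env.read_state();q0=s["joint_pos"];p,r=fk(q0);off=p-s["eef_pos"];print(off)
for az in (-5,-15,-25,-35):
  for lean in (6,10,14,18):
    P=np.array([405,190,108.])+off
    q,e=ik.solve(P,horiz(59+lean,np.radians(az)),q0);print(az,lean,np.round(q,2),round(e,3))
E
python3 t5.py
```

```text
[0.43800045 0.02386581 0.21363589]
-5 6 [ 0.79  0.12 -1.07  1.15 -0.34 -0.4 ] 0.051
-5 10 [ 0.78  0.12 -1.07  1.12 -0.31 -0.36] 0.0
-5 14 [ 0.88  0.14 -0.97  0.71 -0.38 -0.05] 0.0
-5 18 [ 0.9   0.16 -0.86  0.43 -0.47  0.2 ] 0.0
-15 6 [ 0.82  0.14 -1.07  1.18 -0.41 -0.63] 0.013
-15 10 [ 0.87  0.14 -1.03  0.96 -0.41 -0.45] 0.0
-15 14 [ 0.91  0.15 -0.94  0.67 -0.45 -0.21] 0.0
-15 18 [ 0.91  0.17 -0.85  0.44 -0.51  0.01] 0.0
-25 6 [ 0.9   0.17 -1.03  1.04 -0.5  -0.73] 0.0
-25 10 [ 0.93  0.17 -0.97  0.83 -0.5  -0.54] 0.0
-25 14 [ 0.94  0.17 -0.9   0.62 -0.52 -0.35] 0.0
-25 18 [ 0.93  0.18 -0.82  0.43 -0.56 -0.16] 0.0
-35 6 [ 0.97  0.2  -0.96  0.86 -0.59 -0.78] 0.0
-35 10 [ 0.97  0.19 -0.91  0.71 -0.58 -0.63] 0.0
-35 14 [ 0.96  0.2  -0.86  0.55 -0.59 -0.47] 0.0
-35 18 [ 0.93  0.2  -0.79  0.4  -0.61 -0.31] 0.0
```

```bash
cat >> path.py <<'E'
ftool=R0.T@(RK@np.array([-1,0,-74.8])); ztool=R0.T@np.array([0,0,1.])
def foot():
    P,R=cur();F=P+R@ftool;z=R@ztool
    print("foot",np.round(F,1),"lean",round(np.degrees(np.arccos(z[2])),1),"axis@rim102",np.round(F+z*(102-F[2])/z[2],1));return F
def tcp_for(F,R): return np.array(F)-R@ftool
E
python3 - <<'E'
from path import *
foot();R=horiz(68,np.radians(-30))
P=tcp_for([394.5,194,150],R);print(P);plan(P,R,12,g=0.006)
E
```

```text
foot [471.2 167.9 167.9] lean 35.7 axis@rim102 [424.  171.9 102. ]
[405.4857618  187.97842143 223.75021104]
dist 112.7 ang 37.2 per row 9.4 3.10
[0.0012,-0.0092,-0.0013,0.43,-0.08,0.44,0.006],[0.0008,-0.0093,-0.001,0.43,-0.08,0.44,0.006],[0.0004,-0.0094,-0.0006,0.43,-0.08,0.44,0.006],[0.0001,-0.0094,-0.0003,0.43,-0.08,0.44,0.006],[-0.0003,-0.0094,0.0001,0.43,-0.08,0.44,0.006],[-0.0007,-0.0094,0.0004,0.43,-0.08,0.44,0.006],[-0.001,-0.0093,0.0008,0.43,-0.08,0.44,0.006],[-0.0014,-0.0092,0.0011,0.43,-0.08,0.44,0.006],[-0.0017,-0.0091,0.0015,0.43,-0.08,0.44,0.006],[-0.0021,-0.009,0.0018,0.43,-0.08,0.44,0.006],[-0.0024,-0.0088,0.0022,0.43,-0.08,0.44,0.006],[-0.0027,-0.0086,0.0025,0.43,-0.08,0.44,0.006],
```

Request:
{"api": "step_arm", "payload": {
  "targets": [
    [0.001, -0.009, -0.0015, 0.43, -0.08, 0.44, 0.006],
    [0.001, -0.0095, -0.001, 0.43, -0.08, 0.44, 0.006],
    [0.0005, -0.0095, -0.0005, 0.43, -0.08, 0.44, 0.006],
    [0, -0.0095, 0, 0.43, -0.08, 0.44, 0.006],
    [0, -0.0095, 0, 0.43, -0.08, 0.44, 0.006],
    [-0.001, -0.0095, 0.0005, 0.43, -0.08, 0.44, 0.006],
    [0, 0, 0, 0, 0, 0, 0.006]
  ]
}}

```text
clock: 23.02
eef_pos: [462.5, 176.6, 223.6]
orientation: [[0.144, 0.94, -0.31], [-0.07, -0.303, -0.95], [-0.987, 0.158, 0.022]]
wrist_force: [-1.1, 0.2, -1.2]
width: 11.5
```

```bash
python3 - <<'E'
from path import *
stt();foot();R=horiz(68,np.radians(-30))
P=tcp_for([394.5,194,155],R);plan(P,R,8,g=0.006)
E
```

```text
t 23.02 P [462.5 176.6 223.6] w 11.5 F [-1.1  0.2 -1.2] q [ 0.78  0.12 -0.46  0.19 -0.94  0.37]
foot [434.7 183.7 154.5] lean 21.8 axis@rim102 [414.4 188.9 102. ]
dist 58.4 ang 17.5 per row 7.3 2.18
[-0.0018,-0.007,0.0009,0.3,-0.05,0.32,0.006],[-0.002,-0.007,0.0011,0.3,-0.05,0.32,0.006],[-0.0021,-0.0069,0.0012,0.3,-0.05,0.32,0.006],[-0.0023,-0.0068,0.0014,0.3,-0.05,0.32,0.006],[-0.0025,-0.0067,0.0016,0.3,-0.05,0.32,0.006],[-0.0027,-0.0065,0.0018,0.3,-0.05,0.32,0.006],[-0.0028,-0.0064,0.002,0.3,-0.05,0.32,0.006],[-0.003,-0.0063,0.0022,0.3,-0.05,0.32,0.006],
```

Request:
{"api": "step_arm", "payload": {
  "targets": [
    [-0.002, -0.007, 0.001, 0.3, -0.05, 0.32, 0.006],
    [-0.002, -0.007, 0.001, 0.3, -0.05, 0.32, 0.006],
    [-0.002, -0.007, 0.001, 0.3, -0.05, 0.32, 0.006],
    [-0.0025, -0.007, 0.0015, 0.3, -0.05, 0.32, 0.006],
    [-0.0025, -0.0065, 0.0015, 0.3, -0.05, 0.32, 0.006],
    [-0.0025, -0.0065, 0.002, 0.3, -0.05, 0.32, 0.006],
    [-0.003, -0.0065, 0.002, 0.3, -0.05, 0.32, 0.006],
    [0, 0, 0, 0, 0, 0, 0.006]
  ]
}}

```text
clock: 23.68
eef_pos: [416.3, 189.5, 228.6]
orientation: [[0.309, 0.818, -0.486], [-0.176, -0.452, -0.874], [-0.935, 0.356, 0.004]]
wrist_force: [-0.4, -0.0, -0.7]
width: 11.5
```

```bash
python3 - <<'E'
from path import *
stt();foot();R=horiz(68,np.radians(-30))
d=Cam(env.get_image("side"));crop(d.px,180,60,420,290,"d25.png",2.6)
S=Cam(env.get_image("scene"));crop(S.px,220,230,440,410,"s25.png",3.5)
P=tcp_for([394.5,194,140],R);plan(P,R,4,g=0.006)
E
```

```text
t 23.68 P [416.3 189.5 228.6] w 11.5 F [-0.4 -0.  -0.7] q [ 0.99  0.03 -0.7   0.48 -0.89 -0.24]
foot [403.7 195.7 155.1] lean 10.0 axis@rim102 [395.3 199.9 102. ]
dist 19.2 ang 1.6 per row 4.8 0.39
[0.0027,-0.0035,0.0018,0.05,-0.01,0.06,0.006],[0.0027,-0.0035,0.0018,0.05,-0.01,0.06,0.006],[0.0027,-0.0035,0.0018,0.05,-0.01,0.06,0.006],[0.0027,-0.0035,0.0019,0.05,-0.01,0.06,0.006],
```

View pics/d25.png

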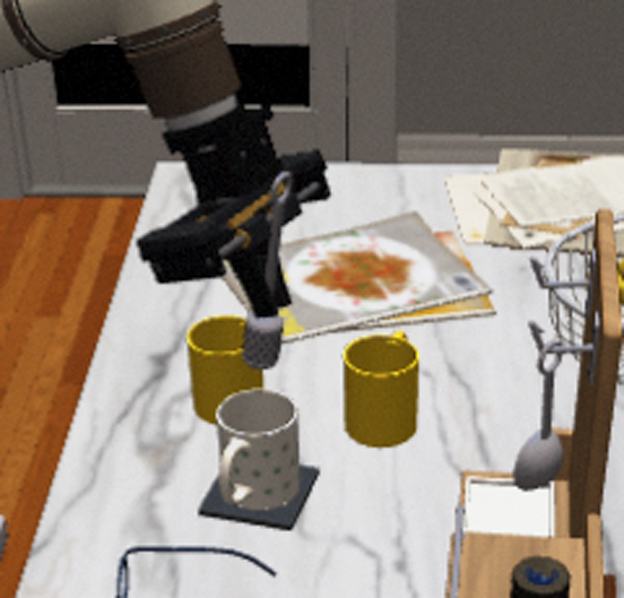

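View pics/s25.png

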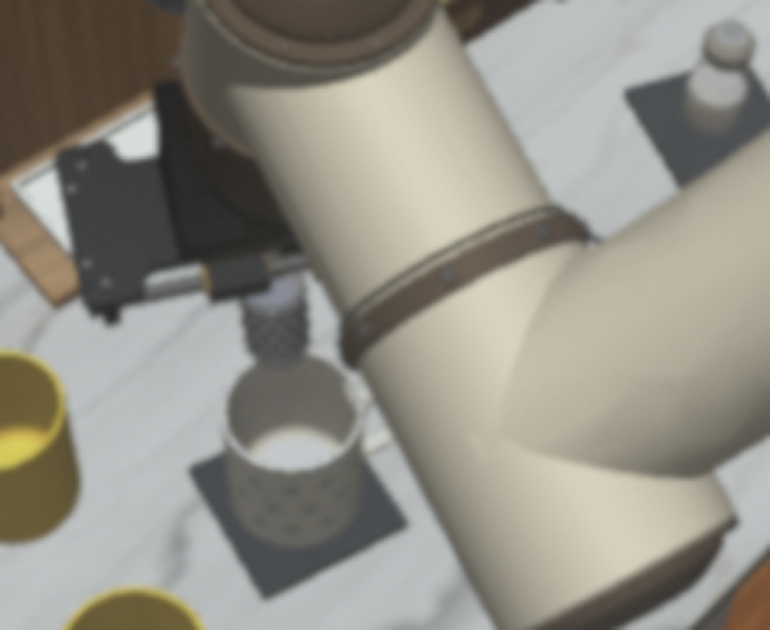

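The head hangs over and slightly behind the mug (head bottom about (262,362) in the side crop). I'll check the computed foot against both views.

```bash
python3 - <<'E'
from path import *
S=Cam(env.get_image("scene"));D=Cam(env.get_image("side"))
F=foot();print("side pred crop",(D.proj(F)[0]-[180,60])*2.6,"scene pred crop",(S.proj(F)[0]-[220,230])*3.5)
print("tri",tri((D,180+261/2.6,60+361/2.6),(S,220+277/3.5,230+352/3.5)))
# mug mouth ellipse centre: side crop (258,415)
print(D.onz(180+258/2.6,60+415/2.6,102),S.onz(220+294/3.5,230+411/3.5,102))
R=horiz(68,np.radians(-30));P=tcp_for([394.5,194,140],R);plan(P,R,4,g=0.006)
E
```

```text
foot [404.8 196.2 155.5] lean 10.1 axis@rim102 [396.3 200.5 102. ]
side pred crop [261.22568888 360.76056794] scene pred crop [277.93650546 351.25700595]
tri (array([404.74682028, 196.60335557, 155.10367235]), [0.2, 0.2])
[400.11638538 184.80095422 102.        ] [397.05707842 193.39112483 102.        ]
dist 19.4 ang 1.5 per row 4.8 0.37
[0.0027,-0.0036,0.0018,0.04,-0.01,0.06,0.006],[0.0027,-0.0036,0.0018,0.04,-0.01,0.06,0.006],[0.0027,-0.0036,0.0018,0.04,-0.01,0.06,0.006],[0.0027,-0.0036,0.0018,0.04,-0.01,0.06,0.006],
```

The foot estimate agrees with triangulation to 0.5 mm. Move over the mug's axis.

Request:
{"api": "step_arm", "payload": {
  "targets": [
    [0.0025, -0.0035, 0.002, 0.04, 0, 0.06, 0.006],
    [0.0025, -0.0035, 0.002, 0.04, 0, 0.06, 0.006],
    [0.0025, -0.0035, 0.0022, 0.04, 0, 0.06, 0.006],
    [0.0025, -0.0035, 0.0022, 0.04, 0, 0.06, 0.006],
    [0, 0, 0, 0, 0, 0, 0.006]
  ]
}}

```text
clock: 24.3
eef_pos: [405.5, 186.2, 213.0]
orientation: [[0.325, 0.801, -0.502], [-0.186, -0.467, -0.865], [-0.927, 0.375, -0.003]]
wrist_force: [0.7, 0.4, -1.1]
width: 10.9
```

```bash
python3 - <<'E'
from path import *
stt();foot();R=horiz(68,np.radians(-30))
D=Cam(env.get_image("side"));crop(D.px,230,150,330,250,"d26.png",6)
S=Cam(env.get_image("scene"));crop(S.px,250,280,350,400,"s26.png",5)
foot();P=tcp_for([395,192.5,115],R);plan(P,R,4,g=0.006)
E
```

```text
t 24.3 P [405.5 186.2 213. ] w 10.9 F [ 0.7  0.4 -1.1] q [ 1.02  0.02 -0.76  0.52 -0.85 -0.34]
foot [394.7 192.5 139.3] lean 8.9 axis@rim102 [389.6 195.3 102. ]
foot [395.4 193.3 140.1] lean 8.9 axis@rim102 [390.2 196.3 102. ]
dist 25.1 ang 0.3 per row 6.3 0.07
[0.0058,-0.0023,0.0002,-0.01,-0.01,-0,0.006],[0.0058,-0.0023,0.0002,-0.01,-0.01,-0,0.006],[0.0058,-0.0023,0.0002,-0.01,-0.01,-0,0.006],[0.0058,-0.0023,0.0001,-0.01,-0.01,-0,0.006],
```

View pics/d26.png

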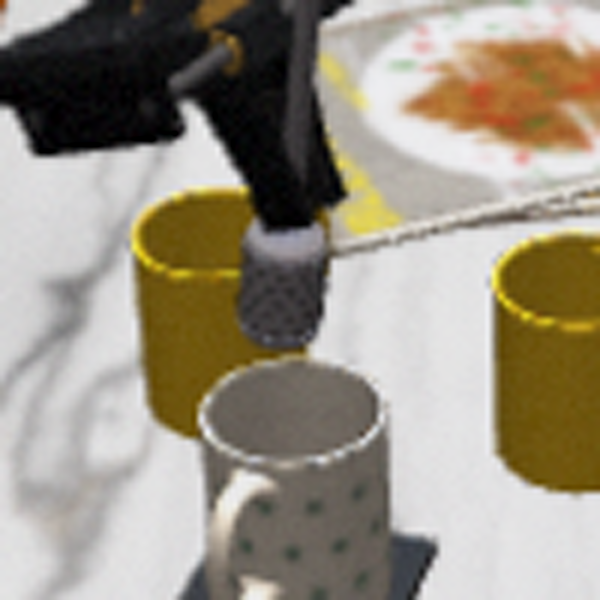

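View pics/s26.png

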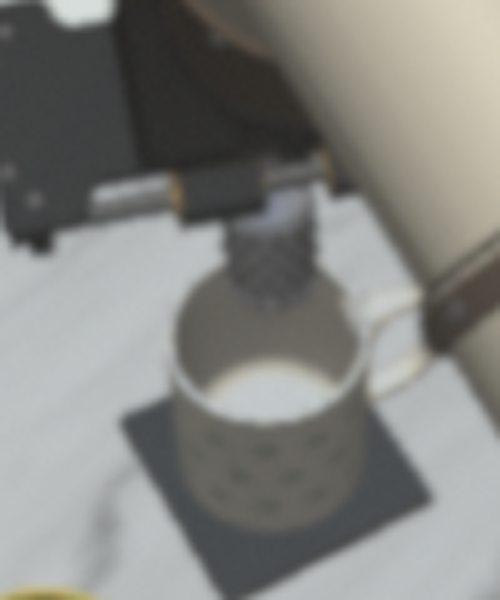

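```bash
python3 - <<'E'
from path import *
S=Cam(env.get_image("scene"));D=Cam(env.get_image("side"))
print(D.onz(230+294/6,150+414/6,102),S.onz(250+270/5,280+345/5,102))
F=foot();R=horiz(68,np.radians(-30));P=tcp_for([395.5,192,112],R);plan(P,R,4,g=0.006)
E
```

```text
[399.3341361  187.43937692 102.        ] [394.51184228 195.73664231 102.        ]
foot [395.8 193.9 140.6] lean 8.9 axis@rim102 [390.6 197.  102. ]
dist 28.7 ang 0.3 per row 7.2 0.09
[0.0067,-0.0025,0.0004,-0.01,-0.01,-0,0.006],[0.0067,-0.0025,0.0004,-0.01,-0.01,-0,0.006],[0.0067,-0.0025,0.0004,-0.01,-0.01,-0,0.006],[0.0067,-0.0025,0.0003,-0.01,-0.01,-0,0.006],
```

Request:
{"api": "step_arm", "payload": {
  "targets": [
    [0.0065, -0.0025, 0.0005, 0, 0, 0, 0.006],
    [0.0065, -0.0025, 0.0005, 0, 0, 0, 0.006],
    [0.0065, -0.0025, 0.0005, 0, 0, 0, 0.006],
    [0.0065, -0.0025, 0.0005, 0, 0, 0, 0.006],
    [0, 0, 0, 0, 0, 0, 0.006]
  ]
}}

```text
clock: 24.92
eef_pos: [406.3, 186.1, 184.1]
orientation: [[0.327, 0.801, -0.502], [-0.182, -0.468, -0.865], [-0.927, 0.374, -0.007]]
wrist_force: [-0.2, -0.2, -1.2]
width: 11.6
```

```bash
python3 - <<'E'
from path import *
stt();foot();R=horiz(68,np.radians(-30))
D=Cam(env.get_image("side"));crop(D.px,230,150,330,250,"d27.png",6)
S=Cam(env.get_image("scene"));crop(S.px,250,280,350,400,"s27.png",5)
foot();P=tcp_for([395,192,75],R);plan(P,R,5,g=0.006)
E
```

```text
t 24.92 P [406.3 186.1 184.1] w 11.6 F [-0.2 -0.2 -1.2] q [ 1.01  0.06 -0.82  0.58 -0.76 -0.4 ]
foot [395.6 192.6 110.4] lean 8.9 axis@rim102 [394.5 193.3 102. ]
foot [396.2 193.4 111.6] lean 8.9 axis@rim102 [394.9 194.2 102. ]
dist 36.6 ang 0.5 per row 7.3 0.11
[0.0068,-0.0028,0.0003,-0.01,-0.02,-0,0.006],[0.0068,-0.0028,0.0003,-0.01,-0.02,-0,0.006],[0.0068,-0.0028,0.0003,-0.01,-0.02,-0,0.006],[0.0068,-0.0028,0.0003,-0.01,-0.02,-0,0.006],[0.0068,-0.0028,0.0002,-0.01,-0.02,-0,0.006],
```

View pics/d27.png

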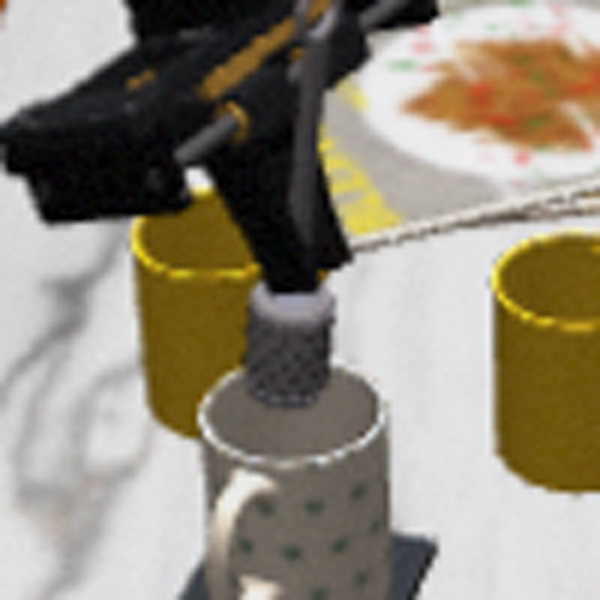

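View pics/s27.png

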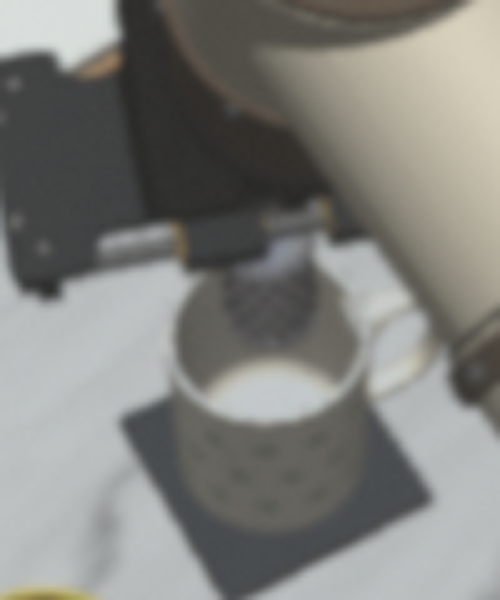

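Foot and mouth line up in both views. Descend.

Request:
{"api": "step_arm", "payload": {
  "targets": [
    [0.0068, -0.0028, 0.0005, 0, 0, 0, 0.006],
    [0.0068, -0.0028, 0.0005, 0, 0, 0, 0.006],
    [0.0068, -0.0028, 0.0005, 0, 0, 0, 0.006],
    [0.0068, -0.0028, 0.0005, 0, 0, 0, 0.006],
    [0.0068, -0.0028, 0.0005, 0, 0, 0, 0.006],
    [0, 0, 0, 0, 0, 0, 0.006]
  ]
}}

```text
clock: 25.52
eef_pos: [405.6, 185.9, 145.4]
orientation: [[0.329, 0.801, -0.501], [-0.178, -0.468, -0.866], [-0.927, 0.374, -0.011]]
wrist_force: [-0.3, -1.1, -0.7]
width: 11.3
```

```bash
python3 - <<'E'
from path import *
stt();foot();R=horiz(68,np.radians(-30))
D=Cam(env.get_image("side"));crop(D.px,230,150,330,250,"d28.png",6)
s=stt();foot();P=tcp_for([395,192,38],R);plan(P,R,5,g=0.006)
E
```

```text
t 25.52 P [405.6 185.9 145.4] w 11.3 F [-0.3 -1.1 -0.7] q [ 0.98  0.11 -0.91  0.68 -0.63 -0.51]
foot [395.  192.6  71.6] lean 8.9 axis@rim102 [399.  190.1 102. ]
t 25.57 P [405.8 186.1 145.9] w 11.2 F [ 0.  -0.  -1.1] q [ 0.98  0.11 -0.9   0.68 -0.63 -0.51]
foot [395.3 192.9  72.2] lean 8.9 axis@rim102 [399.2 190.4 102. ]
dist 34.2 ang 0.7 per row 6.8 0.14
[0.0064,-0.0025,0.0001,-0.01,-0.02,0,0.006],[0.0064,-0.0025,0.0001,-0.01,-0.02,0,0.006],[0.0064,-0.0025,0.0001,-0.01,-0.02,0,0.006],[0.0064,-0.0025,0,-0.01,-0.02,0,0.006],[0.0064,-0.0025,0,-0.01,-0.02,0,0.006],
```

View pics/d28.png

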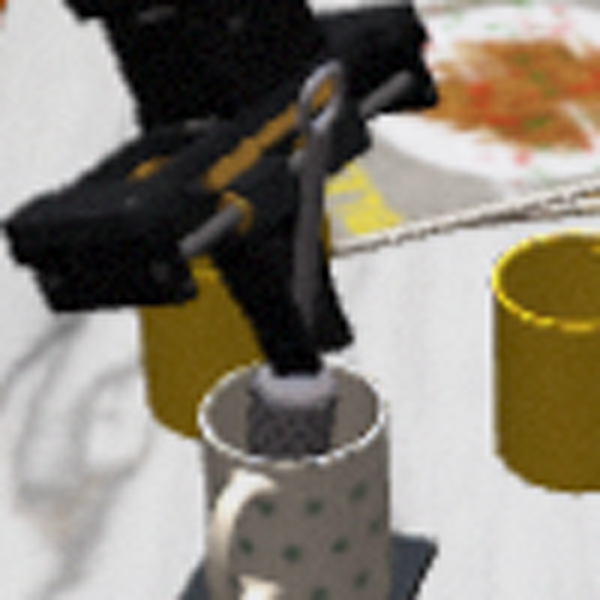

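Request:
{"api": "step_arm", "payload": {
  "targets": [
    [0.0064, -0.0025, 0.0003, 0, 0, 0, 0.006],
    [0.0064, -0.0025, 0.0003, 0, 0, 0, 0.006],
    [0.0064, -0.0025, 0.0003, 0, 0, 0, 0.006],
    [0.0064, -0.0025, 0.0003, 0, 0, 0, 0.006],
    [0, 0, 0, 0, 0, 0, 0.006]
  ]
}}

```text
clock: 25.98
eef_pos: [406.6, 187.1, 118.6]
orientation: [[0.332, 0.8, -0.5], [-0.174, -0.468, -0.866], [-0.927, 0.375, -0.016]]
wrist_force: [0.2, -0.3, -0.4]
width: 11.3
```

```bash
python3 - <<'E'
from path import *
stt();foot();R=horiz(68,np.radians(-30))
D=Cam(env.get_image("side"));crop(D.px,230,150,330,250,"d29.png",6)
S=Cam(env.get_image("scene"));crop(S.px,250,280,350,400,"s29.png",5)
s=stt();foot();P=tcp_for([395,192,24],R);plan(P,R,5,g=0.006)
E
```

```text
t 25.98 P [406.6 187.1 118.6] w 11.3 F [ 0.2 -0.3 -0.4] q [ 0.94  0.15 -0.97  0.81 -0.54 -0.62]
foot [396.2 194.1  44.8] lean 8.9 axis@rim102 [403.6 189.1 102. ]
t 26.08 P [407.1 187.7 119.6] w 11.3 F [ 0.5 -0.3  0. ] q [ 0.94  0.15 -0.96  0.8  -0.54 -0.62]
foot [396.8 194.9  45.8] lean 8.9 axis@rim102 [404.  189.8 102. ]
dist 21.9 ang 1.0 per row 4.4 0.21
[0.004,-0.0016,0.0005,-0.01,-0.04,-0,0.006],[0.004,-0.0016,0.0005,-0.01,-0.04,-0,0.006],[0.004,-0.0016,0.0005,-0.01,-0.04,-0,0.006],[0.004,-0.0016,0.0004,-0.01,-0.04,-0,0.006],[0.004,-0.0016,0.0004,-0.01,-0.04,-0,0.006],
```

View pics/d29.png

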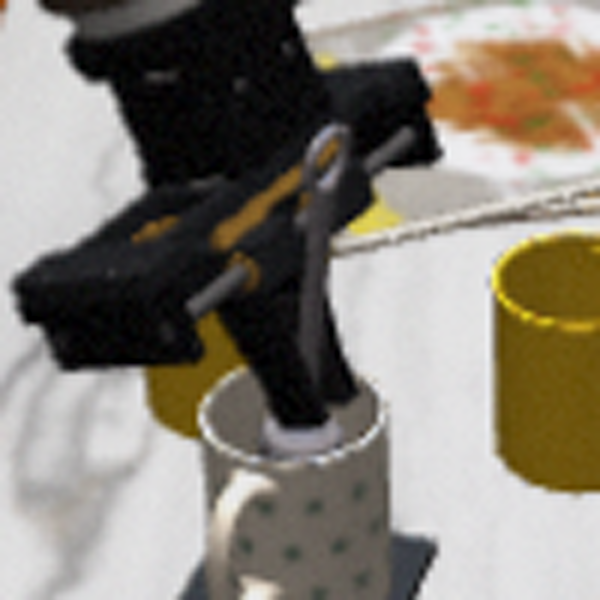

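View pics/s29.png

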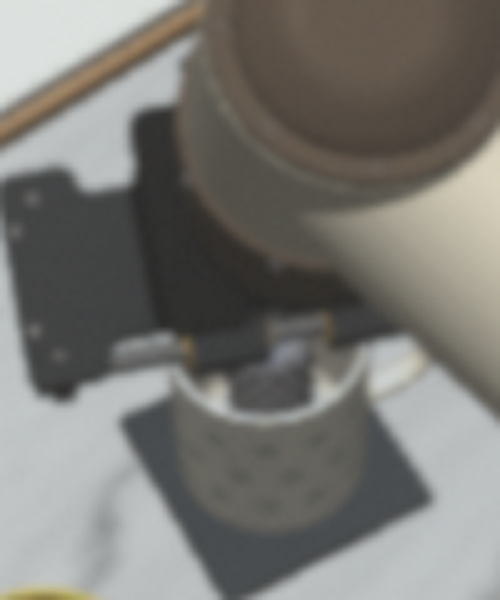

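Request:
{"api": "step_arm", "payload": {
  "targets": [
    [0.004, -0.0016, 0.0007, 0, -0.04, 0, 0.006],
    [0.004, -0.0016, 0.0007, 0, -0.04, 0, 0.006],
    [0.004, -0.0016, 0.0007, 0, -0.04, 0, 0.006],
    [0.003, -0.0014, 0.0005, 0, 0, 0, 0.006],
    [0, 0, 0, 0, 0, 0, 0.006]
  ]
}}

```text
clock: 26.5
eef_pos: [406.5, 187.5, 103.6]
orientation: [[0.33, 0.799, -0.502], [-0.179, -0.47, -0.865], [-0.927, 0.375, -0.012]]
wrist_force: [0.1, 0.8, -0.0]
width: 11.1
```

```bash
python3 - <<'E'
from path import *
stt();foot();R=horiz(68,np.radians(-30))
D=Cam(env.get_image("side"));crop(D.px,230,150,330,250,"d30.png",6)
s=stt();foot();P=tcp_for([395,192,20],R);plan(P,R,4,g=0.006)
E
```

```text
t 26.5 P [406.5 187.5 103.6] w 11.1 F [ 0.1  0.8 -0. ] q [ 0.92  0.18 -0.99  0.88 -0.5  -0.69]
foot [396.1 194.3  29.9] lean 8.8 axis@rim102 [405.5 188.1 102. ]
t 26.55 P [406.7 187.5 103.9] w 11.4 F [ 0.6 -0.4 -0.3] q [ 0.92  0.18 -0.99  0.88 -0.5  -0.69]
foot [396.2 194.4  30.1] lean 8.8 axis@rim102 [405.5 188.2 102. ]
dist 10.3 ang 0.7 per row 2.6 0.19
[0.0024,-0.0009,0.0005,-0.02,-0.03,-0,0.006],[0.0024,-0.0009,0.0004,-0.02,-0.03,-0,0.006],[0.0024,-0.0009,0.0004,-0.02,-0.03,-0,0.006],[0.0024,-0.0009,0.0004,-0.02,-0.03,-0,0.006],
```

View pics/d30.png

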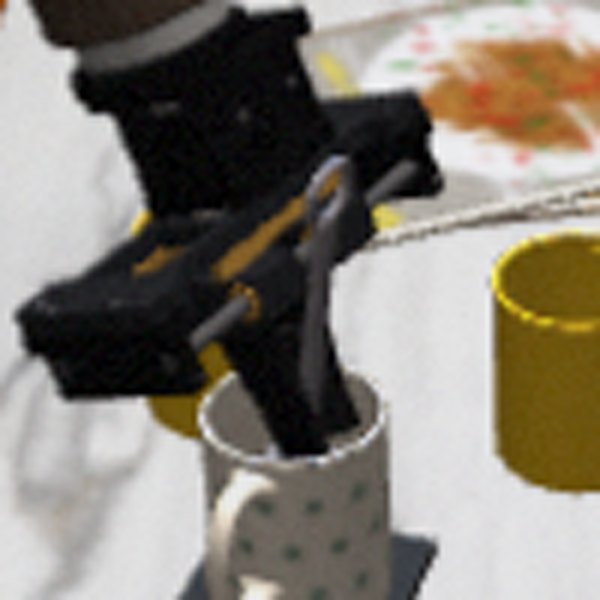

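Request:
{"api": "step_arm", "payload": {
  "targets": [
    [0.0024, -0.001, 0.0004, 0, -0.03, 0, 0.006],
    [0.0024, -0.001, 0.0004, 0, -0.03, 0, 0.006],
    [0.0024, -0.001, 0.0004, 0, 0, 0, 0.006],
    [0, 0, 0, 0, 0, 0, 0.006]
  ]
}}

```text
clock: 26.88
eef_pos: [406.1, 186.8, 95.5]
orientation: [[0.328, 0.799, -0.504], [-0.183, -0.47, -0.863], [-0.927, 0.375, -0.008]]
wrist_force: [-1.3, -0.7, -0.7]
width: 11.4
```

```bash
python3 - <<'E'
from path import *
for i in range(3): stt();foot();env.get_image("side")
E
```

```text
t 26.88 P [406.1 186.8  95.5] w 11.4 F [-1.3 -0.7 -0.7] q [ 0.91  0.2  -1.01  0.93 -0.48 -0.72]
foot [395.5 193.4  21.8] lean 8.8 axis@rim102 [406.1 186.8 102. ]
t 26.93 P [406.2 186.9  95.7] w 11.4 F [-0.3  0.5 -1.2] q [ 0.91  0.2  -1.01  0.93 -0.48 -0.72]
foot [395.6 193.4  21.9] lean 8.8 axis@rim102 [406.2 186.9 102. ]
t 26.98 P [406.3 187.   95.9] w 11.3 F [-0.3  0.  -1.1] q [ 0.91  0.2  -1.01  0.93 -0.48 -0.72]
foot [395.7 193.6  22.1] lean 8.8 axis@rim102 [406.3 187.  102. ]
```

Request:
{"api": "step_arm", "payload": {
  "targets": [
    [0.002, -0.0008, 0.0003, 0, 0, 0, 0.006],
    [0, 0, 0, 0, 0, 0, 0.006]
  ]
}}

```text
clock: 27.2
eef_pos: [406.4, 187.2, 94.0]
orientation: [[0.329, 0.798, -0.504], [-0.182, -0.471, -0.863], [-0.927, 0.376, -0.01]]
wrist_force: [-0.6, -0.2, -0.9]
width: 11.7
```

```bash
python3 - <<'E'
from path import *
for i in range(3): stt();foot();env.get_image("side")
E
```

```text
t 27.2 P [406.4 187.2  94. ] w 11.7 F [-0.6 -0.2 -0.9] q [ 0.9   0.2  -1.01  0.95 -0.47 -0.74]
foot [395.8 193.9  20.2] lean 8.8 axis@rim102 [406.6 187.1 102. ]
t 27.25 P [406.5 187.3  94.1] w 11.2 F [-0.6  0.2 -0.1] q [ 0.9   0.2  -1.01  0.95 -0.47 -0.74]
foot [396.  194.   20.4] lean 8.8 axis@rim102 [406.7 187.2 102. ]
t 27.3 P [406.5 187.3  94.2] w 11.6 F [-0.5 -0.6 -0.9] q [ 0.9   0.2  -1.01  0.95 -0.47 -0.74]
foot [396.  194.   20.4] lean 8.8 axis@rim102 [406.7 187.2 102. ]
```

The foot is within about 1.5 mm of the mug's floor. Open just a little inside the mouth and withdraw along the tool.

Request:
{"api": "step_arm", "payload": {
  "targets": [
    [0, 0, 0, 0, 0, 0, 0.013],
    [0, 0, 0, 0, 0, 0, 0.016],
    [0, 0, 0, 0, 0, 0, 0.019],
    [0, 0, 0, 0, 0, 0, 0.019],
    [0, 0, 0, 0, 0, 0, 0.019],
    [0, 0, 0, 0, 0, 0, 0.019]
  ]
}}

```text
clock: 27.85
eef_pos: [407.0, 188.0, 94.9]
orientation: [[0.33, 0.798, -0.504], [-0.18, -0.471, -0.864], [-0.926, 0.376, -0.012]]
wrist_force: [0.3, -0.9, -1.0]
width: 18.8
```

```bash
python3 - <<'E'
from path import *
stt()
D=Cam(env.get_image("side"));crop(D.px,230,150,330,250,"d31.png",6)
w,_=wrist();cv2.imwrite("pics/w31.png",w.px)
E
```

```text
t 27.85 P [407.  188.   94.9] w 18.8 F [ 0.3 -0.9 -1. ] q [ 0.9   0.2  -1.01  0.95 -0.48 -0.74]
```

View pics/d31.png

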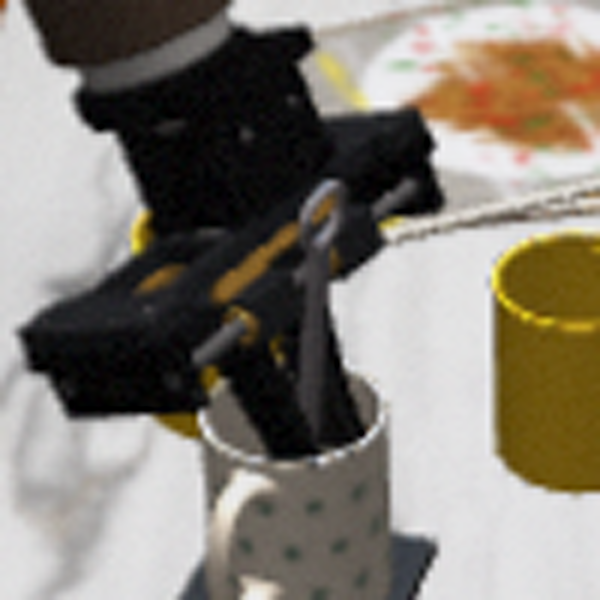

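View pics/w31.png

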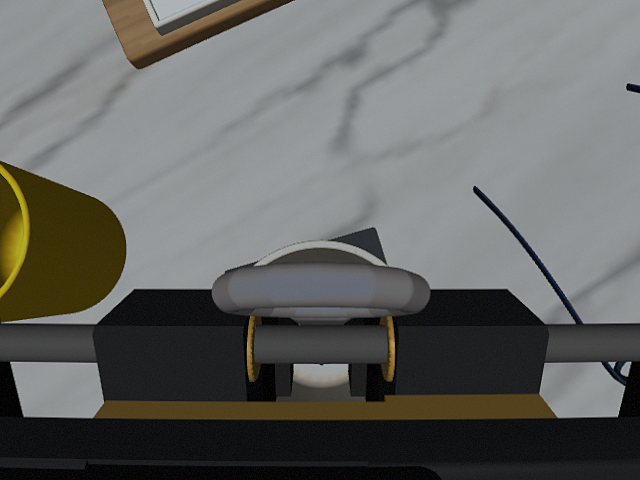

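The infuser has settled onto its foot, a little more upright: the ring moved to (320,290) in the wrist view. Withdraw along the tool axis in small steps.

Request:
{"api": "step_arm", "payload": {
  "targets": [
    [-0.003, -0.0005, 0, 0, 0, 0, 0.019],
    [-0.005, -0.001, 0, 0, 0, 0, 0.019],
    [-0.007, -0.001, 0, 0, 0, 0, 0.02],
    [-0.008, -0.001, 0, 0, 0, 0, 0.022],
    [0, 0, 0, 0, 0, 0, 0.022]
  ]
}}

```text
clock: 28.37
eef_pos: [395.7, 193.1, 115.5]
orientation: [[0.328, 0.798, -0.506], [-0.182, -0.472, -0.863], [-0.927, 0.375, -0.01]]
wrist_force: [0.2, 0.5, 0.2]
width: 21.4
```

```bash
python3 - <<'E'
from path import *
s=stt();print(np.round(s["orientation"],2))
D=Cam(env.get_image("side"));crop(D.px,230,150,330,250,"d32.png",6)
w,_=wrist();cv2.imwrite("pics/w32.png",w.px)
E
```

```text
t 28.37 P [395.7 193.1 115.5] w 21.4 F [0.2 0.5 0.2] q [ 0.98  0.16 -0.97  0.79 -0.55 -0.65]
[[ 0.33  0.8  -0.51]
 [-0.18 -0.47 -0.86]
 [-0.93  0.38 -0.01]]
```

View pics/d32.png

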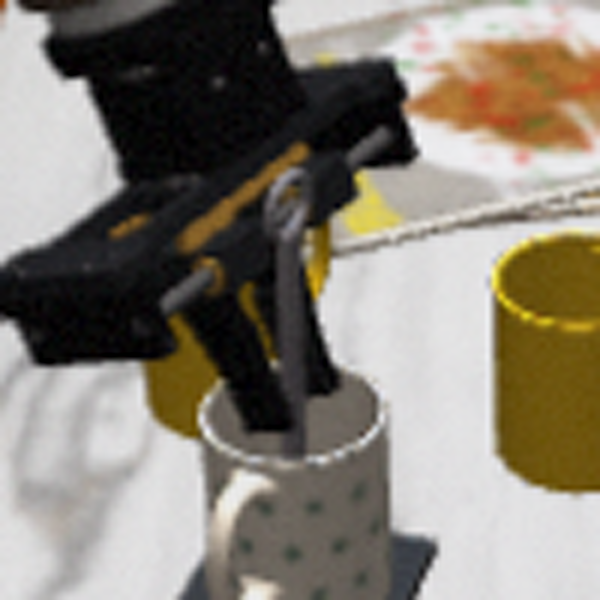

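View pics/w32.png

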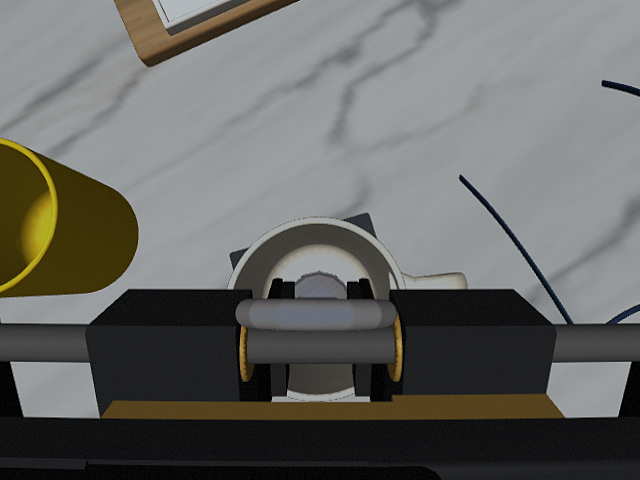

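The infuser now stands about upright, with the ring at (318,315) just clear of the gripper's bar. I'll move up and back a little, open wider, then leave.

Request:
{"api": "step_arm", "payload": {
  "targets": [
    [-0.004, -0.003, 0, 0, 0, 0, 0.024],
    [-0.004, -0.003, 0, 0, 0, 0, 0.03],
    [-0.002, -0.001, 0, 0, 0, 0, 0.038],
    [0, 0, 0, 0, 0, 0, 0.05],
    [0, 0, 0, 0, 0, 0, 0.05],
    [0, 0, 0, 0, 0, 0, 0.05]
  ]
}}

```text
clock: 28.97
eef_pos: [385.5, 196.9, 120.8]
orientation: [[0.326, 0.798, -0.506], [-0.186, -0.471, -0.862], [-0.927, 0.375, -0.005]]
wrist_force: [-0.6, 0.2, 0.0]
width: 46.5
```

```bash
python3 - <<'E'
from path import *
s=stt();
D=Cam(env.get_image("side"));crop(D.px,230,150,330,250,"d33.png",6)
w,_=wrist();cv2.imwrite("pics/w33.png",w.px)
E
```

```text
t 28.97 P [385.5 196.9 120.8] w 46.5 F [-0.6  0.2  0. ] q [ 1.02  0.14 -0.96  0.74 -0.59 -0.64]
```

View pics/d33.png

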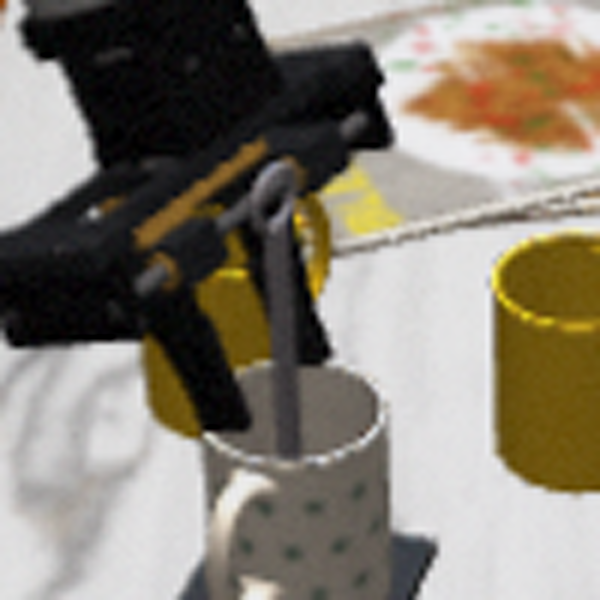

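View pics/w33.png

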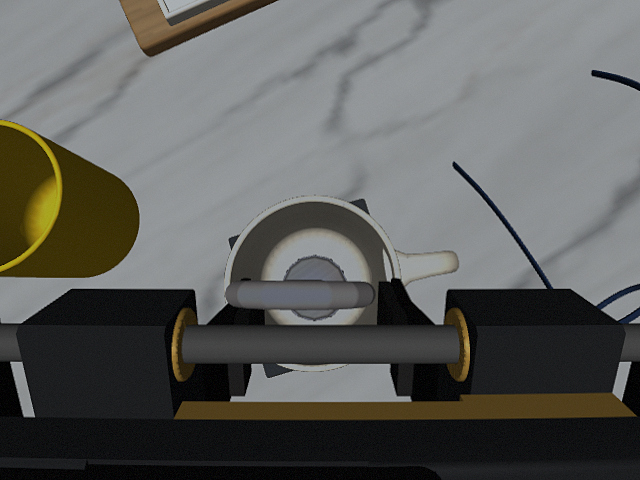

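The infuser stands free in the mug: head centred at (317,288), ring at (300,293). Rise slightly, centre the fingers, then back away horizontally.

Request:
{"api": "step_arm", "payload": {
  "targets": [
    [-0.003, 0.001, -0.002, 0, 0, 0, 0.052],
    [-0.003, 0.001, -0.002, 0, 0, 0, 0.055],
    [-0.003, -0.003, 0, 0, 0, 0, 0.055],
    [-0.004, -0.009, 0, 0, 0, 0, 0.055],
    [-0.004, -0.01, 0, 0, 0, 0, 0.055],
    [0, 0, 0, 0, 0, 0, 0.055]
  ]
}}

```text
clock: 29.57
eef_pos: [365.8, 213.7, 130.2]
orientation: [[0.325, 0.797, -0.509], [-0.186, -0.474, -0.861], [-0.927, 0.375, -0.006]]
wrist_force: [0.6, -0.6, -0.0]
width: 55.1
```

```bash
python3 - <<'E'
from path import *
s=stt();
D=Cam(env.get_image("side"));crop(D.px,230,150,330,250,"d34.png",6)
w,_=wrist();cv2.imwrite("pics/w34.png",w.px)
E
```

```text
t 29.57 P [365.8 213.7 130.2] w 55.1 F [ 0.6 -0.6 -0. ] q [ 1.12  0.12 -0.94  0.67 -0.65 -0.65]
```

View pics/d34.png

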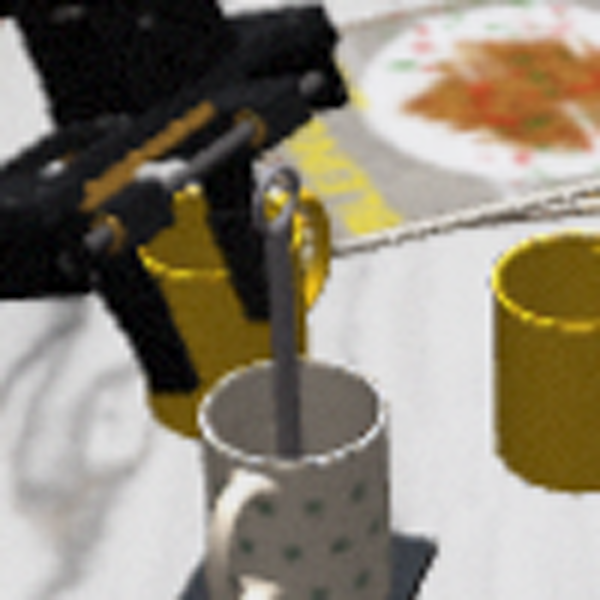

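View pics/w34.png

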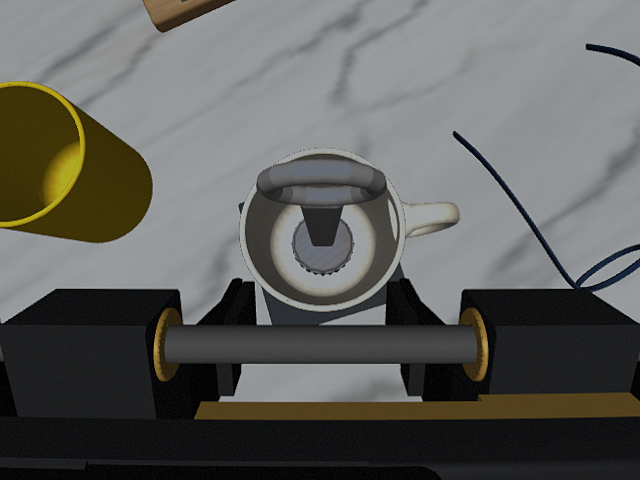

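The infuser stands upright, head on the mug's floor at (323,243), well inside. Retreat up and clear.

Request:
{"api": "step_arm", "payload": {
  "targets": [
    [-0.012, -0.008, 0, 0, 0, 0, 0.055],
    [-0.018, -0.003, 0, 0, 0, 0, 0.055],
    [-0.02, 0, 0, 0, 0, 0, 0.055],
    [-0.02, 0, 0, 0, 0, 0, 0.055],
    [-0.02, 0, 0, 0, 0, 0, 0.055],
    [-0.02, 0, 0, 0, 0, 0, 0.055],
    [0, 0, 0, 0, 0, 0, 0.055]
  ]
}}

```text
clock: 30.25
eef_pos: [320.3, 236.9, 230.7]
orientation: [[0.319, 0.796, -0.514], [-0.194, -0.476, -0.858], [-0.927, 0.374, 0.003]]
wrist_force: [-0.3, 0.3, 0.6]
width: 55.1
```

```bash
python3 - <<'E'
from path import *
s=stt();
D=Cam(env.get_image("side"));cv2.imwrite("pics/d35.png",D.px)
S=Cam(env.get_image("scene"));cv2.imwrite("pics/s35.png",S.px)
E
```

```text
t 30.25 P [320.3 236.9 230.7] w 55.1 F [-0.3  0.3  0.6] q [ 1.31 -0.04 -0.75  0.43 -1.02 -0.54]
```

View pics/d35.png

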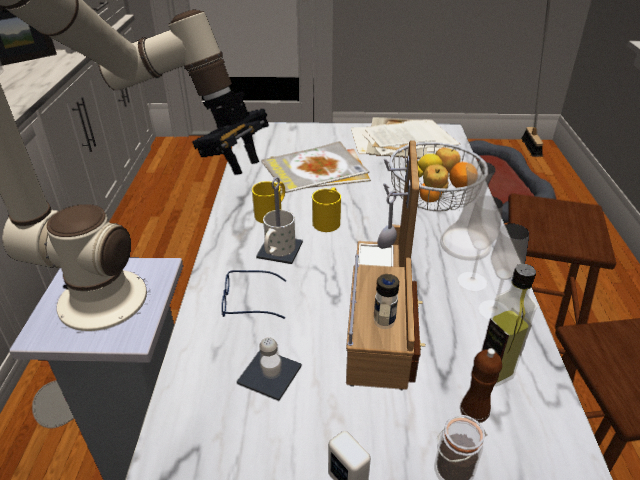

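View pics/s35.png

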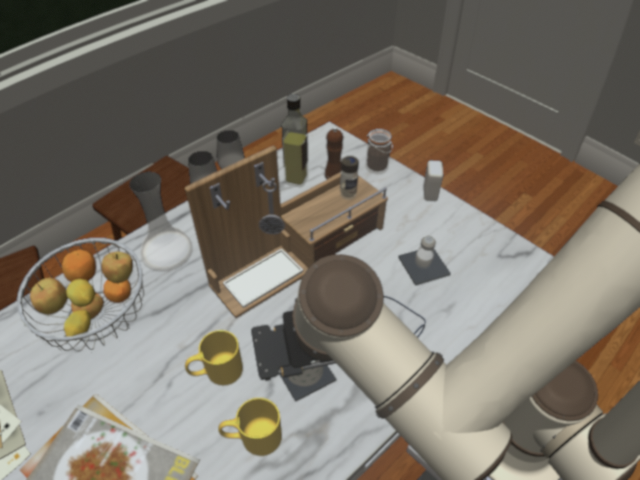

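Everything looks in place. A quick numeric check of strainer, shaker and mug before handing in.

```bash
python3 - <<'E'
from path import *
D=Cam(env.get_image("side"));S=Cam(env.get_image("scene"))
crop(S.px,180,140,320,260,"s36.png",5);crop(D.px,220,160,420,400,"d36.png",2.5)
C=[S.onz(*c,9)[:2] for c in [(398.5,265),(432,246),(450.5,275),(416,285.5)]];print("coaster",np.mean(C,0))
print("shaker cap",np.round(tri((S,428,240),(D,268.5,345))[0],1),"bowl now",np.round(tri((S,271.5,224.5),(D,387,237))[0],1))
E
```

```text
coaster [ 402.21343258 -201.93362353]
shaker cap [ 412.6 -211.1   89.8] bowl now [651.9  53.5 150.2]
```

View pics/s36.png

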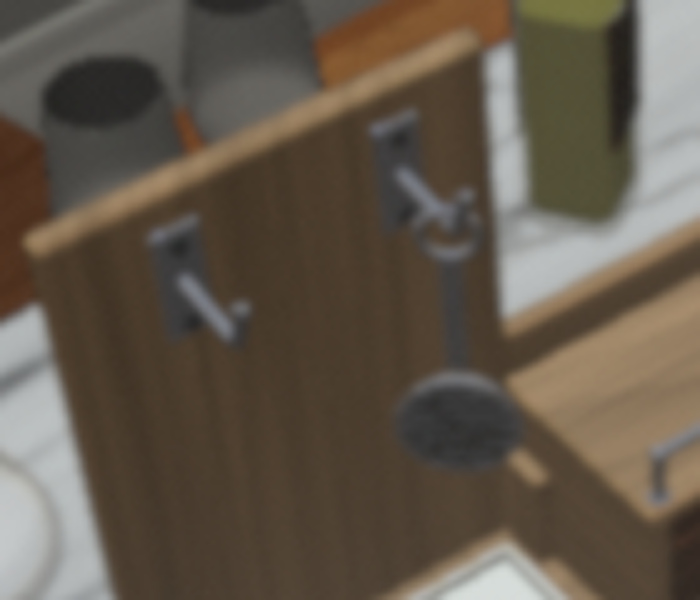

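View pics/d36.png

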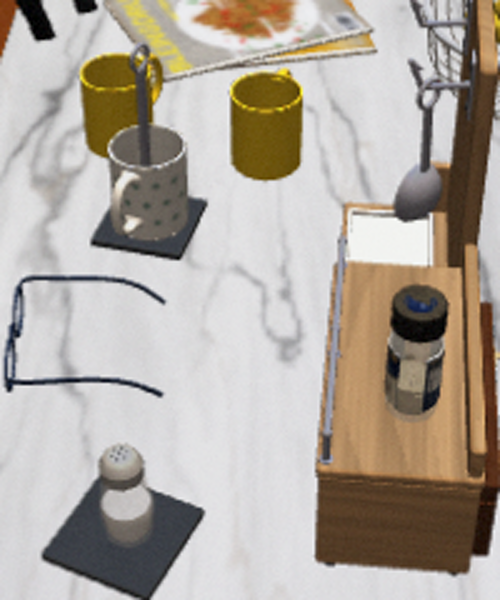

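```bash
python3 - <<'E'
from station import env
print(env.job_done()); print(env.read_state()["clock"])
E
```

```text
the job is handed in; nothing more can be done
None
the job is handed in; nothing more can be done
```

I laid the place and handed the job in at about 30 s on the robot's clock. `job_done` gives no verdict, so what follows is from my own checks.

**What I did**
- **Shaker:** I lifted it over the rail and stood it on the empty coaster.
- **Infuser:** I raised it off the elbow, tilted it about 36° foot to the robot, slid its ring up the tip and over the barb, and lowered it head down into the mug. I released it about 1.5 mm above the mug's floor.

**Last checks**
- **Infuser:** in the pictures it stands upright in the mug, well inside. By calculation the foot at release was about 2.5 mm from the mug's axis, and wrist force on the hook never read more than about 2 N.
- **Mug:** it is still on its coaster, upright in the pictures.
- **Shaker:** it looks upright, with its cap about 3 to 5 mm from the coaster's centre as measured earlier. My rough final fix of the coaster disagreed with the earlier ones by about 10 mm; even by that one the shaker is about 14 mm off centre.
- **Strainer and jar:** the strainer is still on its hook and the spice jar looks unmoved in the pictures.
- **Robot:** the gripper is clear of everything.

**What went wrong on the way**
- **First tilt:** I turned faster than joint 4 could follow, which moved the tool about 15 mm the wrong way before I corrected it.
- **Strainer:** it was found swung and twisted just after that first tilt, so I think the gripper touched it. A rough two-view estimate puts its bowl about 14 mm from where I measured it earlier, within the 40 mm allowed.

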